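# Gauge and rack the loose parquet staves in the hall

## Robot

A 7-joint arm with a two-finger parallel gripper is mounted at the origin on the work surface. World frame = base frame: x ahead of the robot, y to its left, z up, the work surface at z = 0. Lengths are in mm, angles in rad, forces in N, time in s.
With the tool pointing down it reaches from about 400 to 750 mm from the base axis. Payload 19.5 kg.
Tool frame: the origin (TCP) lies midway between the tips of the shut fingers; the grasp point (between the pads) lies 19 mm behind it; z points along the fingers, y is the line along which they close (so a half turn about z gives the same grasp; the last joint's range is limited). The gripper opens to 85 mm and grips with 20 to 120 N. Pads are 22 mm wide; open, the fingers measure 114 mm over their backs; the gripper's body (76 mm by 85 mm) begins 54 mm behind the grasp point. The pads swing forward as they close: fully open they stand 13 mm farther back than shut.
Start: joints at [-1.298, 0.707, -0.028, 1.485, 0.022, 0.951, -0.075], TCP at [178.021, 546.717, 203.368] pointing down, gripper open.
Joint ranges: [-2.71, 2.71], [-0.32, 2.16], [-1.57, 1.52], [0, 2.45], [-1.46, 4.6], [0, 2.02], [-2.83, 2.83]. Speed limits (rad/s): [1.89, 1.89, 2.57, 2.57, 3.01, 3.01, 3.01].

## Interface

Orientations are given as a rotation vector (axis times angle).
In Python, from bench import env gives the robot as it stands. The module is installed in compiled form; this text tells all that it offers.
- The arm moves only by the tool move_arm, never from a script. Its argument "motion" is a list of rows, each a list of 3 entries, a list of its own where there are three numbers: the shift along the tool's x, y, z in m, then the turn, a rotation vector about the tool's x, y, z in rad, then the opening, from 0 (shut) to 1 (fully open). A call has exactly 5 rows; each row is the pose to reach, as a shift and turn from the pose commanded when the call began, along the tool's axes at that moment; what a row does not reach only later rows make up. A row lasts 1/10 s, in which the tool goes at most 50 mm and 8.59 degrees, less where a joint would pass 70% of its speed; a pose out of reach is approached as far as the arm can. A call with a gripper value outside its range is refused whole. The fingers move at their own pace and stop on an object; "grip_force" is the grip in N (left out, the last holds). Time passes only in rows, so rows that repeat a pose let the fingers close, or fill a call up. It gives the time, the measured TCP pose, the force, the opening and the grip force at its end, in the units of the state.
- env.state(): the state, without advancing time (a new reading comes with each control period).
- env.read_camera(name): name is "side" or "top" or "wrist"; returns a dict with "frame" (420x560x3 uint8, red, green, blue), "range_z" (420x560 float32, mm along the optical axis (not along the pixel's ray), 0 where there is no reading), "mtx" (3x3 intrinsics, pixels), "rvec" (rotation vector, rad) and "tvec" (3), from world to camera coordinates, as OpenCV has them. Camera axes: x right, y down, z forward; pixel columns grow to the right and rows downward; lengths in mm; the calibration is good to about 2 mm. A picture is of the moment at which its call begins.
- env.finish_job(): hands the job in; it is judged then, once.
The state is a dict: "time_s": time; "joints": joint angles; "joint_velocities": joint speeds; "joint_efforts": joint torques, N m; "tcp_pos": TCP position; "orientation": TCP orientation; "force": force on the tool from outside, world axes, zero at the start; "wrist_torque": the same for the moment, N m; "width": opening from 0.0 (shut) to 1.0 (fully open); "finger_force": force on a finger pad.
Only numpy, scipy, OpenCV 4.12 (cv2) and the standard library are available. Lean on these libraries where they do the work, as an engineer would, in place of code of your own. Each camera call takes 0.05 s, during which the arm holds its last target. There are 200 camera calls.

## Task

Check the thickness of each parquet stave lying singly on the table (not the stacked bundle), from the longest to the shortest, by standing the bridge gauge astride it where it lies, both legs on the table and the sprung foot resting on the stave, for about a second. Then stand the staves on end in the leaning rack by thickness, fully down: a 26 mm one in the back slot, then 22 mm, 18 mm, and 14 mm in the front slot, leaving empty the slot of one that is missing. Finish with the gauge standing upright in the middle of its mat and everything else left where it was.

Things in the scene. Friction and masses are not known exactly. Their poses are not given: they have to be found in the camera images.
- stave_150: parquet stave, a plain oak block 150 mm long, 56 mm wide and 18 mm thick, about 109 g, starting flat on the table. Origin at the centre of the block; x along its length, y across its width, z through its thickness. It may be absent.
- stave_130: parquet stave, a plain oak block 130 mm long, 56 mm wide and 26 mm thick, about 136 g, starting flat on the table. Origin at the centre of the block; x along its length, y across its width, z through its thickness. It may be absent.
- stave_110: parquet stave, a plain oak block 110 mm long, 56 mm wide and 14 mm thick, about 62 g, starting flat on the table. Origin at the centre of the block; x along its length, y across its width, z through its thickness. It may be absent.
- stave_90: parquet stave, a plain oak block 90 mm long, 56 mm wide and 22 mm thick, about 80 g, starting flat on the table. Origin at the centre of the block; x along its length, y across its width, z through its thickness. It may be absent.
- rack: fixed plywood rack, 253 x 100 mm: four slots 48 mm apart along x between five leaning dividers 12 mm thick. Origin under its centre, z up, x to the back. Slots lean back 0.35 rad: up a slot is (0.343, 0, 0.939) in its frame. A slot is 33 mm wide, its floor square to the lean; dividers reach 48 mm above the floor; side boards, 64 mm clear between, reach z 62 mm
- slot_1 (a point): centre of the floor of the back slot, farthest from the robot. A stave stands here on one of its 56 mm wide ends, broad faces parallel to the dividers
- slot_2 (a point): centre of the floor of the second slot from the back. A stave stands here on one of its 56 mm wide ends, broad faces parallel to the dividers
- slot_3 (a point): centre of the floor of the third slot from the back. A stave stands here on one of its 56 mm wide ends, broad faces parallel to the dividers
- slot_4 (a point): centre of the floor of the front slot, nearest the robot. A stave stands here on one of its 56 mm wide ends, broad faces parallel to the dividers
- gauge: loose bridge-shaped thickness gauge, 450 g, 111 mm tall. Two legs (50 mm in x, 14 in y, 47 high, at y = -50 and 50 mm, 86 mm clear between) carry a beam (36 x 114 mm, z 45 to 61); on it a black handle block 28 mm (x) by 34 mm (y), z 61 to 111. Origin midway between the undersides of the legs, z up. Sprung foot: a 22 mm steel disc in the middle, under the beam
- gauge_foot (a joint): slide of the gauge's sprung foot, m, positive upwards. 0 = fully out, its underside 8 mm above the undersides of the legs; range 0 to 0.030. With the gauge astride a stave (gauge x along its length), legs on the table, it reads the stave's thickness less 0.008. Light spring: 0.8 N at 0, plus 80 N/m; the gauge's own weight seats it
- foot_face (a point): centre of the underside of the gauge's sprung foot; it moves with the foot
- gauge_mat: fixed black rubber mat 80 x 140 x 3 mm where the gauge lives; origin under its centre, y along its long side. The gauge starts standing on it.
- mallet: bystander: mallet with rubber head, 260 mm, lying; leave it where it is
- tape_measure: bystander: yellow tape measure, 62 x 60 x 38 mm; leave it where it is
- glue: bystander: closed glue bottle, 56 mm across, 150 mm tall; leave it where it is
- filling_knife: bystander: filling knife, 200 mm, lying; leave it where it is
- shoehorn: bystander: steel shoehorn with black handle, about 270 mm, lying; leave it where it is
- shoe_brush: bystander: shoe brush, 150 x 50 x 38 mm; leave it where it is
- key_bowl: bystander: white bowl, 110 mm across, 40 mm tall; leave it where it is
Not all that is in view belongs to the job. Leave any red look-alike of the stave_130 alone.

How it is judged:
By the outcome, as a careful person would: the job done as asked, in the order asked, and still so for the second after the job is handed in, with the robot touching nothing.
Of stave_150, stave_130, stave_110, stave_90 only 3 to 4 are there at a start; the rules pass over those that are not, and their reading is None.
At some moment in a run one of stave_150, stave_130, stave_110, stave_90 may be knocked a few centimetres aside while the robot is not near it.
It also fails if it takes over 210 s, if anything falls off the work surface, if the arm or the gripper's body presses on something with over 40 N, if the wrist force passes 120 N, or if a joint passes its speed limit or range.

## Working session

There is one attempt and no reset: what is moved stays moved. The work goes in short steps, Python scripts to look and compute and a tool call to move; the robot and the scene stay as the last step left them, time stands still between calls to the robot, and variables do not carry over. Pictures are saved under pics/ and viewed, at most 14 in all, crops included, and the job is handed in when it is done.

Besides the shell and the picture viewer there is one more tool, called after ">>>" as a command line: name --argument value ..., lists and objects as JSON in quotes. move_arm: Moves the arm, as the interface text tells. Its arguments: {"type":"object","properties":{"motion":{"type":"array","items":{"type":"array"}},"grip_force":{"type":"number"}},"required":["motion"]}

```bash
mkdir -p pics
cat > h.py <<'E'
import numpy as np, cv2
from scipy.spatial.transform import Rotation as R
from bench import env
def cam(n):
    c=env.read_camera(n); c['R']=R.from_rotvec(np.ravel(c['rvec'])).as_matrix(); c['t']=np.ravel(c['tvec']); return c
def save(c,fn): cv2.imwrite('pics/'+fn,c['frame'][:,:,::-1])
def pts(c):
    "world point per pixel from range"
    z=c['range_z']; v,u=np.mgrid[:z.shape[0],:z.shape[1]]
    r=np.stack([u,v,np.ones_like(u)],-1)@np.linalg.inv(c['mtx']).T
    return (r*z[...,None]-c['t'])@c['R']
def ray(c,uv,h):
    "pixels onto plane z=h"
    uv=np.atleast_2d(uv); d=np.c_[uv,np.ones(len(uv))]@np.linalg.inv(c['mtx']).T@c['R']
    o=-c['R'].T@c['t']; return o+d*((h-o[2])/d[:,2])[:,None]
E
python3 - <<'E'
from h import *
for n in('top','side','wrist'):
    c=cam(n); save(c,n+'0.png'); print(n,c['mtx'].round(1).tolist(),(-c['R'].T@c['t']).round(), (c['range_z']>0).mean())
s=env.state(); print({k:np.round(v,3).tolist() for k,v in s.items()})
E
```

```text
top [[403.9, 0.0, 277.7], [0.0, 403.9, 210.4], [0.0, 0.0, 1.0]] [ 433.   15. 1008.] 0.9960034013605442
side [[465.1, 0.0, 285.1], [0.0, 465.1, 212.4], [0.0, 0.0, 1.0]] [  420. -1092.   727.] 0.9961522108843538
wrist [[331.5, 0.0, 272.4], [0.0, 331.5, 219.4], [0.0, 0.0, 1.0]] [104. 572. 373.] 0.9959948979591837
{'time_s': 0.15, 'joints': [-1.298, 0.707, -0.028, 1.485, 0.022, 0.951, -0.075], 'joint_velocities': [0.001, -0.001, 0.0, -0.001, 0.001, -0.002, 0.002], 'joint_efforts': [0.001, -88.33, 1.234, -23.62, 0.017, 0.005, -0.0], 'tcp_pos': [177.961, 546.535, 203.048], 'orientation': [-0.492, -3.103, 0.001], 'force': [-0.208, -0.498, -0.674], 'wrist_torque': [0.005, -0.015, 0.008], 'finger_force': 0.0, 'width': 0.995}
```

View pics/top0.png

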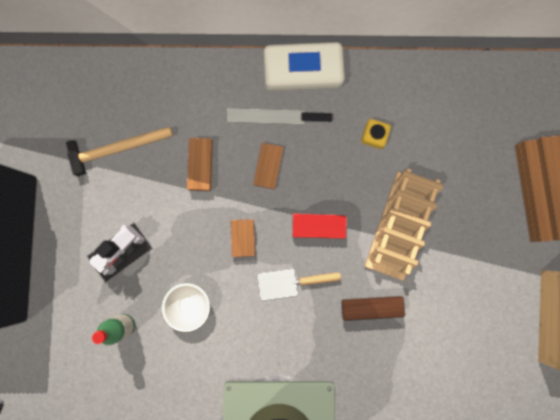

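View pics/side0.png

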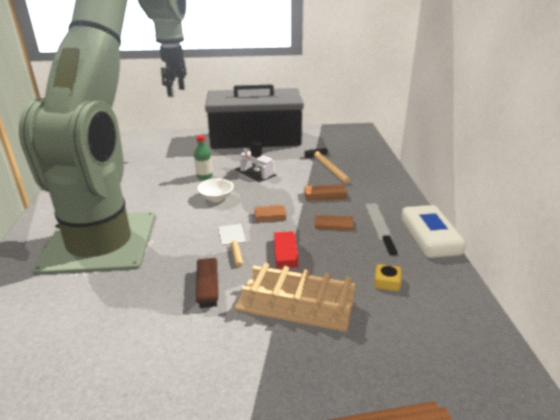

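```bash
cat >> h.py <<'E'
def staves(c,P=None,zlo=6,zhi=45):
    "orange-brown blobs: (centre xy, long, short, yaw of long side, z top)"
    P=pts(c) if P is None else P
    f=cv2.cvtColor(np.ascontiguousarray(c['frame']),cv2.COLOR_RGB2HSV)
    m=((f[...,0]<16)&(f[...,1]>110)&(f[...,2]>60)&(P[...,2]>zlo)&(P[...,2]<zhi)).astype(np.uint8)
    n,l,st,ce=cv2.connectedComponentsWithStats(m); o=[]
    for i in range(1,n):
        if st[i,4]<250: continue
        q=P[l==i]; zt=np.percentile(q[:,2],70); q=q[abs(q[:,2]-zt)<4]
        (cx,cy),(w,h),a=cv2.minAreaRect(q[:,:2].astype(np.float32)); a=np.radians(a)
        if w<h: w,h,a=h,w,a+np.pi/2
        o.append((ce[i].round(),np.round([cx,cy]),round(w),round(h),round((a+np.pi/2)%np.pi-np.pi/2,3),round(float(np.median(q[:,2])),1),f[l==i].mean(0).round()))
    return o
E
python3 - <<'E'
from h import *
for n in('top','side'):
    c=cam(n)
    for o in staves(c): print(n,*o)
c=cam('top');P=pts(c)
print('table z',np.median(P[180:200,100:120,2]), np.median(P[300:330,430:500,2]))
# gauge: things high near it
x=P[...,0];y=P[...,1];z=P[...,2]
def rect(m):
    q=P[m];(a,b),(w,h),t=cv2.minAreaRect(q[:,:2].astype(np.float32));return np.round([a,b,w,h,t,np.median(q[:,2]),len(q)],1)
u=np.arange(560)[None];v=np.arange(420)[:,None]
g=(u>80)&(u<160)&(v>215)&(v<290)
print('handle',rect(g&(z>100))); print('beam',rect(g&(z>52)&(z<70))); print('all>40',rect(g&(z>40))); 
dark=c['frame'].max(2)<50
print('mat',rect(g&dark&(z<12)))
r=(u>350)&(u<455)&(v>155)&(v<290)
for lo,hi in((8,30),(30,55),(48,66),(66,120)): print('rack',lo,rect(r&(z>lo)&(z<hi)))
print('rack z max',z[r].max())
for n,b in(('top',(80,210,170,300)),('top',(350,160,460,290))):
    pass
a=cv2.resize(c['frame'][205:305,75:165],None,fx=4,fy=4,interpolation=cv2.INTER_CUBIC)
b=cv2.resize(c['frame'][160:290,355:450],None,fx=400/130,fy=400/130,interpolation=cv2.INTER_CUBIC)
s=cam('side'); d=cv2.resize(s['frame'][255:335,225:365],None,fx=4.6,fy=4.6,interpolation=cv2.INTER_CUBIC)[:,:]
hh=max(a.shape[0],b.shape[0]); top=np.hstack([np.pad(t,((0,hh-t.shape[0]),(0,0),(0,0))) for t in(a,b)])
cv2.imwrite('pics/crop1.png',top[:,:,::-1]); 
np.savez('s.npz',P=P)
E
```

```text
top [199. 164.] [656. 199.] 129 55 -0.02 26.2 [ 13. 142. 157.]
top [533. 192.] [ 592. -629.] 246 35 0.087 43.4 [ 13. 139. 122.]
top [268. 166.] [655.  28.] 108 53 -0.199 14.2 [ 13. 141. 153.]
top [319. 226.] [503. -97.] 128 56 1.563 26.1 [  1. 188. 225.]
top [242. 238.] [473.  89.] 88 54 0.046 22.1 [ 13. 144. 189.]
top [373. 308.] [ 308. -222.] 142 45 -1.509 38.1 [ 10. 138. 111.]
side [325. 192.] [658. 193.] 126 62 -0.026 23.5 [ 12. 136. 139.]
side [270. 213.] [475.  84.] 85 61 0.034 19.6 [ 12. 136. 172.]
side [334. 222.] [658.  23.] 107 59 -0.221 11.8 [ 12. 140. 144.]
side [286. 249.] [ 506. -101.] 132 56 1.546 24.0 [  1. 184. 212.]
side [207. 280.] [ 309. -230.] 145 43 -1.522 36.2 [  9. 128. 109.]
side [392. 412.] [ 625. -622.] 182 15 0.098 42.6 [ 12. 148. 145.]
table z 0.10619410163148398 0.09760381343520363
handle [448.3 211.5  39.6 391.5   1.4 113.5 259. ]
beam [441.3 385.4  44.5 115.5  48.1  63.6 594. ]
all>40 [ 462.4  233.8  109.7  427.     6.8   65.  1061. ]
mat [422.4 381.9  32.6 127.5  37.7   2.8 329. ]
rack 8 [ 506.3 -300.2  100.7  252.5   69.9   19.  1336. ]
rack 30 [ 513.7 -303.   100.9  237.4   69.9   43.9 1115. ]
rack 48 [ 513.9 -303.1  100.6  237.6   69.8   60.7 1547. ]
rack 66 [ 520.6 -305.4  100.2  205.2   69.8   69.4 1086. ]
rack z max 1007.9811152237335
```

View pics/crop1.png

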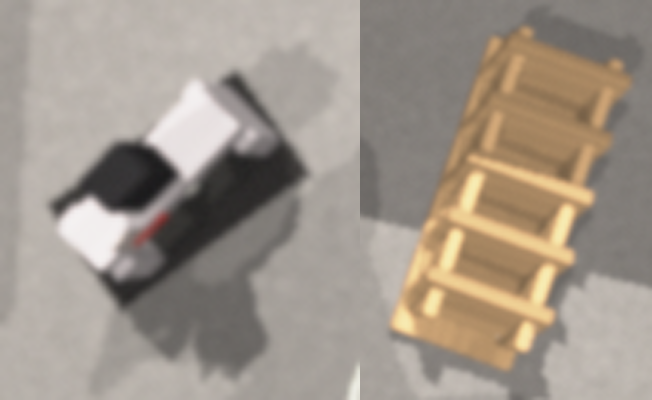

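```bash
cat >> h.py <<'E'
def down(th):
    s,c=np.sin(th),np.cos(th); return np.array([[-s,c,0],[c,s,0],[0,0,-1.]])   # columns x,y,z; y at th
def go(p,Rt=None,s=None):
    "shift (m) and turn (rad) in present tool axes to reach TCP p (mm), orientation Rt"
    s=s or env.state(); R0=R.from_rotvec(s['orientation']).as_matrix(); Rt=R0 if Rt is None else Rt
    d=R0.T@(np.array(p)-s['tcp_pos'])/1000; w=R.from_matrix(R0.T@Rt).as_rotvec()
    print('shift',d.round(4).tolist(),'turn',w.round(4).tolist(),'t',round(s['time_s'],2),'rows>=',round(max(np.linalg.norm(d)/.05,np.linalg.norm(w)/.1499),1))
E
python3 - <<'E'
from h import *
go([441,385,240],down(np.radians(48)))
E
```

```text
shift [-0.3001, -0.0723, -0.0367] turn [-0.0002, 0.0001, 0.4182] t 0.35 rows>= 6.2
```

>>> move_arm --motion '[[[-0.03,-0.007,-0.004],[0,0,0.08],1],[[-0.06,-0.014,-0.008],[0,0,0.17],1],[[-0.09,-0.022,-0.011],[0,0,0.25],1],[[-0.12,-0.029,-0.015],[0,0,0.34],1],[[-0.15,-0.036,-0.018],[0,0,0.418],1]]'

```text
time_s: 0.85
tcp_pos: [310.5, 465.3, 221.6]
orientation: [-1.131, -2.931, -0.0]
force: [-0.1, 0.8, 0.1]
width: 0.998
finger_force: 0.0
```

>>> move_arm --motion '[[[-0.03,0.006,-0.004],[0,0,0],1],[[-0.06,0.011,-0.008],[0,0,0],1],[[-0.09,0.017,-0.011],[0,0,0],1],[[-0.125,0.023,-0.015],[0,0,0],1],[[-0.152,0.028,-0.018],[0,0,0],1]]'

```text
time_s: 1.35
tcp_pos: [442.9, 383.8, 239.6]
orientation: [1.127, 2.932, -0.0]
force: [0.3, 0.3, 0.1]
width: 1.004
finger_force: 0.0
```

Run:
```python
from h import *
go([441,385,240],down(np.radians(48)))
c=cam('wrist'); save(c,'w1.png'); P=pts(c); np.savez('w1.npz',P=P,f=c['frame'])
```

```text
shift [0.0022, -0.0003, -0.0004] turn [0.0001, 0.0006, -0.0008] t 1.35 rows>= 0.0
```

View pics/w1.png

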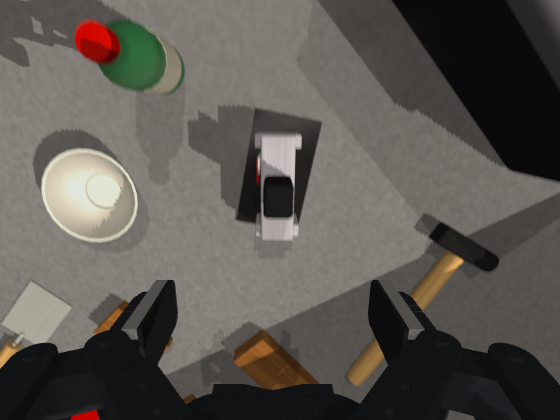

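```bash
cat >> h.py <<'E'
def rect(P,m):
    q=P[m];(a,b),(w,h),t=cv2.minAreaRect(q[:,:2].astype(np.float32))
    if w<h: w,h,t=h,w,t+90
    return [round(float(k),1) for k in(a,b,w,h,(t+90)%180-90,np.median(q[:,2]),len(q))]
def gauge(c):
    P=pts(c);f=c['frame'].astype(int);v,u=np.mgrid[:420,:560];z=P[...,2]
    return P,f,z
E
python3 - <<'E'
from h import *
d=np.load('w1.npz');P=d['P'];f=d['f'].astype(int);z=P[...,2];v,u=np.mgrid[:420,:560]
g=(u>225)&(u<330)&(v>100)&(v<250)
bright=f.min(2)>120
print('beam',rect(P,g&bright&(abs(z-61)<4)),'handle',rect(P,g&(abs(z-111)<5)&(f.max(2)<70)))
print('legs',rect(P,g&(z>35)&(z<66)))
print('mat',rect(P,g&(f.max(2)<60)&(z<8)&(z>-3)), np.median(z[60:90,230:300]))
m=(g&(f.max(2)<60)&(z<8)&(z>-3)).astype(np.uint8)
# mat corners by pixel estimates onto z=3 done with hull of mask
q=P[m>0][:,:2].astype(np.float32);h=cv2.convexHull(q)[:,0];print(cv2.approxPolyDP(h.reshape(-1,1,2),8,True)[:,0].round(1).tolist())
E
```

```text
beam [445.1, 390.2, 112.6, 35.1, -42.5, 63.8, 1894.0] handle [443.4, 390.7, 33.6, 27.1, -41.0, 113.6, 1044.0]
legs [444.1, 390.3, 114.1, 50.0, -42.6, 63.7, 2700.0]
mat [439.8, 394.4, 138.7, 79.6, -53.0, 2.9, 2493.0] -0.05111386684752571
[[505.3999938964844, 372.8999938964844], [428.79998779296875, 471.29998779296875], [367.70001220703125, 426.79998779296875], [450.29998779296875, 316.29998779296875]]
```

>>> move_arm --motion '[[[0.0036,0.0056,0.03],[0,0,0.01],1],[[0.0036,0.0056,0.06],[0,0,0.01],1],[[0.0036,0.0056,0.09],[0,0,0.01],1],[[0.0036,0.0056,0.11],[0,0,0.01],1],[[0.0036,0.0056,0.125],[0,0,0.01],1]]'

```text
time_s: 1.9
tcp_pos: [441.7, 391.5, 112.9]
orientation: [-1.14, -2.927, 0.002]
force: [0.8, 0.1, 0.7]
width: 0.997
finger_force: 0.0
```

>>> move_arm --motion '[[[0,0,0.01],[0,0,0],1],[[0,0,0.02],[0,0,0],1],[[0,0,0.03],[0,0,0],1],[[0,0,0.038],[0,0,0],1],[[0,0,0.04],[0,0,0],1]]'

```text
time_s: 2.4
tcp_pos: [442.1, 391.6, 73.6]
orientation: [-1.14, -2.927, 0.001]
force: [-0.7, -0.7, 0.6]
width: 0.997
finger_force: 0.0
```

>>> move_arm --motion '[[[0,0,0],[0,0,0],0.5],[[0,0,0],[0,0,0],0.4],[[0,0,0],[0,0,0],0.3],[[0,0,0],[0,0,0],0.2],[[0,0,0],[0,0,0],0.2]]' --grip_force 70

```text
time_s: 2.9
tcp_pos: [442.4, 391.9, 75.0]
orientation: [1.14, 2.927, 0.001]
force: [-1.6, -1.3, 7.8]
width: 0.306
finger_force: 69.3
```

>>> move_arm --motion '[[[0,0,0],[0,0,0],0.0],[[0,0,0],[0,0,0],0.0],[[0,0,0],[0,0,0],0.0],[[0,0,0],[0,0,0],0.0],[[0,0,0],[0,0,0],0.0]]'

```text
time_s: 3.4
tcp_pos: [442.4, 391.8, 74.9]
orientation: [1.14, 2.927, 0.001]
force: [-1.5, -1.7, 8.1]
width: 0.307
finger_force: 69.3
```

```bash
cat >> h.py <<'E'
def plan(*wps):
    "wps: (p,Rt,n calls); prints each call's end shift/turn relative to its start"
    s=env.state(); p=np.array(s['tcp_pos']); A=R.from_rotvec(s['orientation']); print('t',round(s['time_s'],2),'at',p.round(1))
    for q,Rt,n in wps:
        B=A if Rt is None else R.from_matrix(Rt); q=np.array(q,float); w=(A.inv()*B).as_rotvec()
        for i in range(n):
            Ai=A*R.from_rotvec(w*i/n); d=Ai.inv().apply((q-p)/n)/1000
            print('shift',d.round(4).tolist(),'turn',(w/n).round(4).tolist())
        p,A=q,B
E
python3 - <<'E'
from h import *
plan([442.4,391.8,185],None,1),
plan(([442.4,391.8,185],None,1),([656,110,235],down(-.02),3))
E
```

```text
t 3.4 at [442.4 391.8  74.9]Traceback (most recent call last):
  File "<stdin>", line 2, in <module>
  File "h.py", line 47, in plan
    B=A if Rt is None else R.from_matrix(Rt); q=np.array(q,float); w=(A.inv()*B).as_rotvec()
                           ~~~~~~~~~~~~~^^^^
  File "scipy/spatial/transform/_rotation.pyx", line 1128, in scipy.spatial.transform._rotation.Rotation.from_matrix
ValueError: Expected `matrix` to have shape (3, 3) or (N, 3, 3), got ()
```

Run:
```python
from h import *
plan(([442.4,391.8,185],None,1),([656,110,235],down(-.02),3))
```

```text
t 3.4 at [442.4 391.8  74.9]
shift [-0.0, 0.0, -0.1101] turn [0.0, 0.0, 0.0]
shift [-0.116, -0.021, -0.0167] turn [0.0002, -0.0001, 0.2826]
shift [-0.1172, 0.0122, -0.0167] turn [0.0002, -0.0001, 0.2826]
shift [-0.1092, 0.0444, -0.0167] turn [0.0002, -0.0001, 0.2826]
```

>>> move_arm --motion '[[[0,0,-0.01],[0,0,0],0],[[0,0,-0.03],[0,0,0],0],[[0,0,-0.06],[0,0,0],0],[[0,0,-0.09],[0,0,0],0],[[0,0,-0.11],[0,0,0],0]]'

```text
time_s: 3.9
tcp_pos: [442.5, 391.9, 186.9]
orientation: [1.14, 2.927, 0.002]
force: [-0.1, 0.3, -5.0]
width: 0.305
finger_force: 70.1
```

>>> move_arm --motion '[[[-0.02,-0.004,-0.003],[0,0,0.05],0],[[-0.043,-0.008,-0.006],[0,0,0.11],0],[[-0.067,-0.012,-0.01],[0,0,0.17],0],[[-0.092,-0.017,-0.013],[0,0,0.225],0],[[-0.116,-0.021,-0.017],[0,0,0.283],0]]'

```text
time_s: 4.4
tcp_pos: [514.1, 296.1, 201.5]
orientation: [-1.546, -2.734, 0.001]
force: [0.2, 0.9, -4.6]
width: 0.304
finger_force: 70.1
```

>>> move_arm --motion '[[[-0.023,0.002,-0.003],[0,0,0.055],0],[[-0.047,0.005,-0.007],[0,0,0.113],0],[[-0.07,0.007,-0.01],[0,0,0.17],0],[[-0.094,0.01,-0.013],[0,0,0.225],0],[[-0.117,0.012,-0.017],[0,0,0.283],0]]'

```text
time_s: 4.9
tcp_pos: [584.8, 202.4, 218.4]
orientation: [-1.917, -2.489, 0.001]
force: [-0.4, -0.2, -4.7]
width: 0.303
finger_force: 70.1
```

>>> move_arm --motion '[[[-0.024,0.01,-0.004],[0,0,0.06],0],[[-0.05,0.02,-0.008],[0,0,0.12],0],[[-0.075,0.03,-0.012],[0,0,0.19],0],[[-0.095,0.04,-0.015],[0,0,0.25],0],[[-0.109,0.044,-0.017],[0,0,0.283],0]]'

```text
time_s: 5.4
tcp_pos: [655.8, 108.1, 235.3]
orientation: [2.249, 2.193, -0.001]
force: [0.6, -0.3, -4.3]
width: 0.302
finger_force: 70.1
```

Run:
```python
from h import *
c=cam('wrist'); c=cam('wrist'); save(c,'w2.png'); P=pts(c); np.savez('w2.npz',P=P,f=c['frame'])
for o in staves(c,P): print(*o)
s=env.state(); print(np.round(s['tcp_pos'],1),s['orientation'],s['force'],s['width'])
```

```text
[271.  97.] [657. 201.] 130 55 -0.015 26.0 [ 13. 155. 132.]
[123. 198.] [474.  92.] 91 56 0.043 22.0 [ 14. 181. 139.]
[310. 243.] [702.  23.] 57 22 1.538 13.8 [ 14. 179. 126.]
[164. 303.] [505. -55.] 56 51 -0.025 25.8 [  1. 252. 202.]
[ 27. 384.] [ 306. -172.] 52 48 -1.527 37.8 [ 11. 177.  80.]
[655.6 107.6 235.2] [ 2.24804110e+00  2.19346073e+00 -1.92661612e-03] [-0.33727485 -0.68418182 -4.07190844] 0.3052258647929034
```

View pics/w2.png

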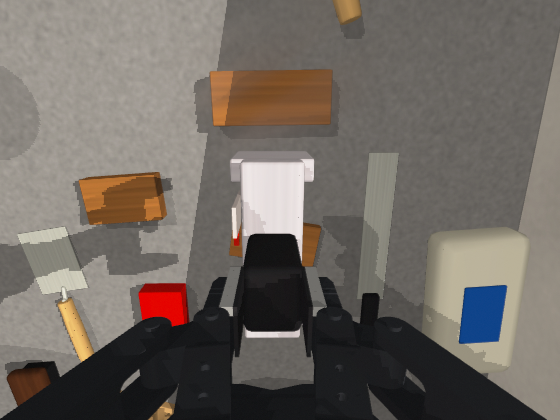

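```bash
cat >> h.py <<'E'
def held(P,f,s):
    "held gauge: beam top points in tool frame"
    A=R.from_rotvec(s['orientation']); q=A.inv().apply(P.reshape(-1,3)-s['tcp_pos']).reshape(P.shape)
    m=(abs(q[...,0])<90)&(abs(q[...,1])<40)&(q[...,2]>-5)&(q[...,2]<40)&(f.min(2)>110)
    b=q[m]; zt=np.median(b[:,2]); print('held beam: x range',np.percentile(b[:,0],[.5,99.5]).round(1),'zt',round(zt,1),'tilt dz/dx,dz/dy',np.linalg.lstsq(np.c_[b[abs(b[:,2]-zt)<5][:,:2],np.ones((abs(b[:,2]-zt)<5).sum())],b[abs(b[:,2]-zt)<5][:,2],rcond=None)[0].round(3))
    b=b[abs(b[:,2]-zt)<4]; r=cv2.minAreaRect(b[:,:2].astype(np.float32)); print(np.round(r[0],1),np.round(r[1],1),round(r[2],1))
E
python3 - <<'E'
from h import *
d=np.load('w2.npz'); held(d['P'],d['f'],env.state())
E
```

```text
held beam: x range [-60.3  53. ] zt 11.1 tilt dz/dx,dz/dy [4.0000e-03 1.1000e-02 1.0941e+01]
[-4.  -2.2] [114.3  40. ] 0.5
```

Run:
```python
from h import *
plan(([657,204.5,160],down(-.015),1),([657,204.5,73],None,1))
```

```text
t 5.5 at [655.6 107.6 235.2]
shift [0.097, -0.001, 0.0751] turn [-0.0003, 0.0014, -0.0096]
shift [0.0, 0.0, 0.087] turn [0.0, 0.0, 0.0]
```

>>> move_arm --motion '[[[0.02,0,0.01],[0,0,-0.01],0],[[0.045,0,0.025],[0,0,-0.01],0],[[0.07,-0.001,0.045],[0,0,-0.01],0],[[0.088,-0.001,0.065],[0,0,-0.01],0],[[0.097,-0.001,0.075],[0,0,-0.01],0]]'

```text
time_s: 6.0
tcp_pos: [654.5, 210.2, 158.3]
orientation: [-2.228, -2.211, 0.003]
force: [0.5, -0.4, -4.6]
width: 0.304
finger_force: 70.1
```

>>> move_arm --motion '[[[0,0,0.02],[0,0,0],0],[[0,0,0.045],[0,0,0],0],[[0,0,0.065],[0,0,0],0],[[0,0,0.08],[0,0,0],0],[[0,0,0.085],[0,0,0],0]]'

```text
time_s: 6.5
tcp_pos: [655.7, 207.1, 74.4]
orientation: [-2.233, -2.209, 0.002]
force: [-2.0, 1.0, -1.8]
width: 0.304
finger_force: 70.4
```

>>> move_arm --motion '[[[0,0,0.0005],[0,0,0],0],[[0,0,0.001],[0,0,0],0],[[0,0,0.0015],[0,0,0],0],[[0,0,0.002],[0,0,0],0],[[0,0,0.002],[0,0,0],0]]'

```text
time_s: 7.0
tcp_pos: [656.5, 207.1, 73.7]
orientation: [2.233, 2.209, 0.001]
force: [0.5, -0.2, -3.4]
width: 0.306
finger_force: 70.4
```

>>> move_arm --motion '[[[0,0,0.0005],[0,0,0],0],[[0,0,0.001],[0,0,0],0],[[0,0,0.0015],[0,0,0],0],[[0,0,0.002],[0,0,0],0],[[0,0,0.002],[0,0,0],0]]'

```text
time_s: 7.5
tcp_pos: [656.4, 207.3, 72.0]
orientation: [2.233, 2.209, 0.001]
force: [-1.6, -0.0, 6.3]
width: 0.308
finger_force: 71.4
```

>>> move_arm --motion '[[[0,0,0],[0,0,0],0.4],[[0,0,0],[0,0,0],0.5],[[0,0,0],[0,0,0],0.6],[[0,0,0],[0,0,0],0.6],[[0,0,0],[0,0,0],0.6]]'

```text
time_s: 8.0
tcp_pos: [656.2, 207.1, 71.4]
orientation: [2.234, 2.209, -0.0]
force: [-0.4, 0.2, 0.5]
width: 0.599
finger_force: 0.0
```

>>> move_arm --motion '[[[0,0,0],[0,0,0],0.6],[[0,0,0],[0,0,0],0.6],[[0,0,0],[0,0,0],0.6],[[0,0,0],[0,0,0],0.6],[[0,0,0],[0,0,0],0.6]]'

```text
time_s: 8.5
tcp_pos: [656.2, 207.1, 71.4]
orientation: [2.234, 2.209, -0.0]
force: [-1.2, 0.2, 0.2]
width: 0.6
finger_force: 0.0
```

Run:
```python
from h import *
c=cam('wrist'); P=pts(c); s=env.state(); print(np.round(s['tcp_pos'],1)); held(P,c['frame'],s)
f=c['frame']; x,y,z=P[...,0],P[...,1],P[...,2]
print(rect(P,(abs(x-656)<45)&(abs(y-205)<75)&(z>40)&(z<66)&(f.min(2)>110)))
for o in staves(c,P): print(*o)
s=cam('side'); save({'frame':cv2.resize(s['frame'][110:270,200:400],None,fx=3,fy=3)},'s3.png')
```

```text
[656.2 207.1  71.4]
held beam: x range [-58.2  54.9] zt 10.7 tilt dz/dx,dz/dy [ 1.0000e-03 -0.0000e+00  1.0562e+01]
[-2.1 -2.3] [114.1  37.6] 0.6
[655.0, 205.0, 114.2, 49.5, 89.4, 60.7, 5900.0]
[209. 236.] [613. 202.] 56 42 1.558 25.9 [ 14. 180. 127.]
[335. 235.] [699. 201.] 56 45 1.561 25.9 [ 14. 180. 117.]
[ 34. 352.] [457. 107.] 97 42 0.695 21.9 [ 14. 182. 147.]
[249. 383.] [638.  63.] 62 3 -0.176 9.8 [ 14. 178.  87.]
```

View pics/s3.png

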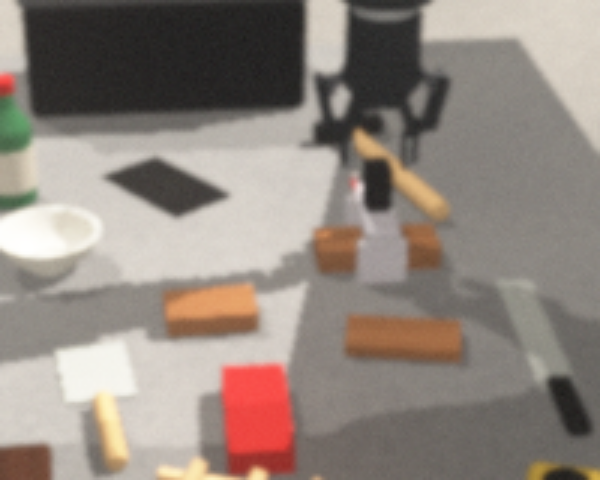

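Run:
```python
from h import *
plan(([656.2,207.1,200],None,1),([655,-65,235],down(-.2),2))
```

```text
t 8.6 at [656.2 207.1  71.4]
shift [0.0, -0.0, -0.1286] turn [0.0, 0.0, 0.0]
shift [-0.1361, 0.0009, -0.0175] turn [0.0, 0.0001, 0.0945]
shift [-0.1354, 0.0137, -0.0175] turn [0.0, 0.0001, 0.0945]
```

>>> move_arm --motion '[[[0,0,0],[0,0,0],0.6],[[0,0,0],[0,0,0],0.6],[[0,0,0],[0,0,0],0.6],[[0,0,0],[0,0,0],0.6],[[0,0,0],[0,0,0],0.6]]'

```text
time_s: 9.1
tcp_pos: [656.2, 207.1, 71.4]
orientation: [2.234, 2.209, -0.0]
force: [0.6, 0.8, 0.3]
width: 0.6
finger_force: 0.0
```

>>> move_arm --motion '[[[0,0,0],[0,0,0],0.6],[[0,0,0],[0,0,0],0.5],[[0,0,0],[0,0,0],0.4],[[0,0,0],[0,0,0],0.2],[[0,0,0],[0,0,0],0.0]]'

```text
time_s: 9.6
tcp_pos: [656.3, 207.1, 71.7]
orientation: [2.234, 2.209, 0.0]
force: [-1.7, -1.0, 5.2]
width: 0.302
finger_force: 69.7
```

>>> move_arm --motion '[[[0,0,0],[0,0,0],0],[[0,0,0],[0,0,0],0],[[0,0,0],[0,0,0],0],[[0,0,0],[0,0,0],0],[[0,0,0],[0,0,0],0]]'

```text
time_s: 10.1
tcp_pos: [656.2, 207.1, 71.7]
orientation: [2.234, 2.209, 0.0]
force: [-1.1, -1.4, 6.4]
width: 0.303
finger_force: 69.7
```

>>> move_arm --motion '[[[0,0,-0.01],[0,0,0],0],[[0,0,-0.03],[0,0,0],0],[[0,0,-0.065],[0,0,0],0],[[0,0,-0.1],[0,0,0],0],[[0,0,-0.13],[0,0,0],0]]'

```text
time_s: 10.6
tcp_pos: [656.1, 207.0, 203.6]
orientation: [2.233, 2.209, 0.001]
force: [-0.1, -0.2, -4.1]
width: 0.307
finger_force: 69.8
```

>>> move_arm --motion '[[[-0.02,0,-0.003],[0,0,0.015],0],[[-0.045,0,-0.006],[0,0,0.035],0],[[-0.075,0,-0.01],[0,0,0.055],0],[[-0.105,0.001,-0.014],[0,0,0.075],0],[[-0.136,0.001,-0.017],[0,0,0.095],0]]'

```text
time_s: 11.1
tcp_pos: [655.2, 69.4, 218.3]
orientation: [-2.337, -2.099, 0.001]
force: [0.8, -1.2, -4.2]
width: 0.301
finger_force: 69.7
```

>>> move_arm --motion '[[[-0.03,0.003,-0.004],[0,0,0.02],0],[[-0.06,0.006,-0.008],[0,0,0.04],0],[[-0.09,0.009,-0.012],[0,0,0.06],0],[[-0.115,0.012,-0.015],[0,0,0.08],0],[[-0.135,0.014,-0.017],[0,0,0.095],0]]'

```text
time_s: 11.6
tcp_pos: [654.7, -67.0, 235.4]
orientation: [-2.436, -1.984, 0.002]
force: [-0.1, -0.3, -5.4]
width: 0.303
finger_force: 69.8
```

>>> move_arm --motion '[[[0,0,0],[0,0,0],0],[[0,0,0],[0,0,0],0],[[0,0,0],[0,0,0],0],[[0,0,0],[0,0,0],0],[[0,0,0],[0,0,0],0]]'

```text
time_s: 12.1
tcp_pos: [655.3, -64.1, 235.3]
orientation: [-2.432, -1.988, 0.0]
force: [0.3, 1.1, -4.9]
width: 0.305
finger_force: 69.7
```

Run:
```python
from h import *
c=cam('wrist'); P=pts(c); s=env.state(); print(np.round(s['tcp_pos'],1)); held(P,c['frame'],s)
for o in staves(c,P): print(*o)
plan(([655,30,160],down(-.2),1),([655,30,73],None,1))
```

```text
[655.3 -64.2 235.4]
held beam: x range [-57.6  55. ] zt 11.0 tilt dz/dx,dz/dy [0.0000e+00 7.0000e-03 1.0891e+01]
[-1.7 -2. ] [113.5  37.9] 0.1
[81. 77.] [474.  92.] 91 56 0.047 22.0 [ 14. 179. 186.]
[257. 100.] [656.  31.] 110 55 -0.185 13.9 [ 13. 153. 136.]
[158. 230.] [504. -96.] 130 57 1.549 26.0 [  1. 246. 182.]
[ 52. 359.] [ 310. -238.] 71 50 -1.505 37.9 [ 11. 175.  88.]
t 12.15 at [655.3 -64.2 235.4]
shift [0.0923, -0.0191, 0.0754] turn [-0.0001, 0.0001, -0.0005]
shift [0.0, 0.0, 0.087] turn [0.0, 0.0, 0.0]
```

>>> move_arm --motion '[[[0.015,-0.003,0.01],[0,0,-0.01],0],[[0.04,-0.008,0.025],[0,0,-0.01],0],[[0.065,-0.013,0.045],[0,0,-0.01],0],[[0.085,-0.017,0.065],[0,0,-0.01],0],[[0.095,-0.0186,0.075],[0,0,-0.01],0]]'

```text
time_s: 12.65
tcp_pos: [655.3, 35.1, 158.5]
orientation: [-2.419, -2.001, 0.002]
force: [0.1, 0.2, -4.2]
width: 0.309
finger_force: 69.7
```

>>> move_arm --motion '[[[0,0,0],[0,0,0],0],[[0,0,0.02],[0,0,0],0],[[0,0,0.045],[0,0,0],0],[[0,0,0.07],[0,0,0],0],[[0,0,0.085],[0,0,0],0]]'

```text
time_s: 13.15
tcp_pos: [656.0, 30.8, 74.6]
orientation: [2.424, 1.998, -0.001]
force: [-0.6, -0.5, -2.5]
width: 0.301
finger_force: 69.9
```

>>> move_arm --motion '[[[0,0,0.001],[0,0,0],0],[[0,0,0.002],[0,0,0],0],[[0,0,0.003],[0,0,0],0],[[0,0,0.0035],[0,0,0],0],[[0,0,0.004],[0,0,0],0]]'

```text
time_s: 13.65
tcp_pos: [656.5, 32.1, 72.1]
orientation: [2.422, 1.999, 0.001]
force: [0.7, -1.5, -2.7]
width: 0.305
finger_force: 70.0
```

>>> move_arm --motion '[[[0,0,0],[0,0,0],0.4],[[0,0,0],[0,0,0],0.5],[[0,0,0],[0,0,0],0.6],[[0,0,0],[0,0,0],0.6],[[0,0,0],[0,0,0],0.6]]'

```text
time_s: 14.15
tcp_pos: [656.1, 32.2, 71.4]
orientation: [2.423, 1.999, 0.0]
force: [-0.0, -0.0, -0.0]
width: 0.602
finger_force: 0.0
```

Run:
```python
from h import *
c=cam('wrist'); P=pts(c); s=env.state(); print(np.round(s['tcp_pos'],1)); held(P,c['frame'],s)
f=c['frame']; x,y,z=P[...,0],P[...,1],P[...,2]
print(rect(P,(abs(x-656)<55)&(abs(y-32)<80)&(z>40)&(z<66)&(f.min(2)>110)))
for o in staves(c,P): print(*o)
plan((s['tcp_pos']+np.array([0,0,128]),None,1),([474,0,235],down(.045),2))
```

```text
[656.1  32.2  71.4]
held beam: x range [-58.5  54.7] zt 10.8 tilt dz/dx,dz/dy [ 1.0000e-03 -1.0000e-03  1.0604e+01]
[-2.3 -1.5] [114.1  37.2] 0.3
[654.9, 30.1, 114.0, 49.6, 79.0, 60.7, 6005.0]
[179.  11.] [631. 174.] 83 13 -0.18 25.8 [ 14. 175. 121.]
[ 35. 190.] [492.  93.] 56 56 0.04 22.0 [ 14. 182. 186.]
[218. 228.] [618.  38.] 56 32 1.377 13.9 [ 14. 179. 135.]
[326. 227.] [693.  24.] 56 33 1.381 13.9 [ 14. 178. 119.]
[142. 406.] [516. -94.] 34 32 1.371 26.0 [  0. 254. 234.]
t 14.2 at [656.1  32.2  71.4]
shift [-0.0, 0.0, -0.128] turn [0.0, 0.0, 0.0]
shift [-0.0331, -0.0863, -0.0178] turn [0.0, 0.0001, -0.118]
shift [-0.0227, -0.0896, -0.0178] turn [0.0, 0.0001, -0.118]
```

>>> move_arm --motion '[[[0,0,0],[0,0,0],0.6],[[0,0,0],[0,0,0],0.6],[[0,0,0],[0,0,0],0.6],[[0,0,0],[0,0,0],0.6],[[0,0,0],[0,0,0],0.6]]'

```text
time_s: 14.7
tcp_pos: [656.1, 32.2, 71.4]
orientation: [2.423, 1.999, -0.0]
force: [0.9, 0.3, 0.1]
width: 0.601
finger_force: 0.0
```

>>> move_arm --motion '[[[0,0,0],[0,0,0],0.6],[[0,0,0],[0,0,0],0.6],[[0,0,0],[0,0,0],0.6],[[0,0,0],[0,0,0],0.6],[[0,0,0],[0,0,0],0.6]]'

```text
time_s: 15.2
tcp_pos: [656.1, 32.2, 71.4]
orientation: [2.423, 1.999, -0.0]
force: [-0.4, -0.3, -0.4]
width: 0.602
finger_force: 0.0
```

>>> move_arm --motion '[[[0,0,0],[0,0,0],0.6],[[0,0,0],[0,0,0],0.4],[[0,0,0],[0,0,0],0.2],[[0,0,0],[0,0,0],0],[[0,0,0],[0,0,0],0.0]]'

```text
time_s: 15.7
tcp_pos: [656.3, 32.1, 71.7]
orientation: [2.423, 1.999, 0.001]
force: [0.9, -0.1, 5.6]
width: 0.303
finger_force: 70.1
```

>>> move_arm --motion '[[[0,0,0],[0,0,0],0],[[0,0,0],[0,0,0],0],[[0,0,-0.02],[0,0,0],0],[[0,0,-0.05],[0,0,0],0],[[0,0,-0.09],[0,0,0],0]]'

```text
time_s: 16.2
tcp_pos: [655.0, 32.2, 160.8]
orientation: [-2.422, -1.998, 0.005]
force: [0.1, 0.6, -4.8]
width: 0.307
finger_force: 70.0
```

>>> move_arm --motion '[[[-0.005,-0.01,-0.02],[0,0,-0.02],0],[[-0.011,-0.028,-0.035],[0,0,-0.04],0],[[-0.018,-0.046,-0.045],[0,0,-0.07],0],[[-0.026,-0.067,-0.052],[0,0,-0.09],0],[[-0.033,-0.086,-0.056],[0,0,-0.118],0]]'

```text
time_s: 16.7
tcp_pos: [564.2, 15.9, 217.6]
orientation: [-2.3, -2.14, 0.001]
force: [1.0, 0.8, -4.6]
width: 0.297
finger_force: 70.0
```

>>> move_arm --motion '[[[-0.005,-0.02,-0.004],[0,0,-0.02],0],[[-0.01,-0.04,-0.008],[0,0,-0.05],0],[[-0.015,-0.06,-0.012],[0,0,-0.08],0],[[-0.02,-0.08,-0.015],[0,0,-0.1],0],[[-0.0227,-0.09,-0.018],[0,0,-0.118],0]]'

```text
time_s: 17.2
tcp_pos: [472.5, -0.2, 235.5]
orientation: [-2.17, -2.271, 0.001]
force: [0.4, -0.3, -4.5]
width: 0.307
finger_force: 70.1
```

>>> move_arm --motion '[[[0,0,0],[0,0,0],0],[[0,0,0],[0,0,0],0],[[0,0,0],[0,0,0],0],[[0,0,0],[0,0,0],0],[[0,0,0],[0,0,0],0]]'

```text
time_s: 17.7
tcp_pos: [474.2, 0.1, 235.2]
orientation: [-2.171, -2.271, 0.001]
force: [0.3, 0.8, -5.5]
width: 0.304
finger_force: 70.1
```

Run:
```python
from h import *
c=cam('wrist'); P=pts(c); s=env.state(); print(np.round(s['tcp_pos'],1)); held(P,c['frame'],s)
for o in staves(c,P): print(*o)
plan(([474,93.5,160],down(.045),1))
```

```text
[4.741e+02 1.000e-01 2.352e+02]
held beam: x range [-57.6  55. ] zt 11.0 tilt dz/dx,dz/dy [0.0000e+00 1.0000e-03 1.0951e+01]
[-1.8 -1.4] [113.6  38. ] 0.1
[462.  15.] [657. 186.] 131 27 -0.002 25.8 [ 14. 180. 117.]
[276. 101.] [474.  92.] 90 55 0.045 21.9 [ 13. 157. 172.]
[426. 164.] [656.  31.] 111 56 -0.192 13.8 [ 14. 181. 119.]
[311. 236.] [524. -66.] 72 20 -1.526 25.7 [  1. 249. 208.]
[135. 309.] [ 306. -174.] 55 46 -1.501 37.7 [ 11. 178.  81.]
t 17.75 at [4.741e+02 1.000e-01 2.352e+02]
shift [0.0934, 0.0041, 0.0752] turn [-0.0003, 0.0002, -0.0001]
```

>>> move_arm --motion '[[[0.015,0.001,0.01],[0,0,0],0],[[0.04,0.002,0.025],[0,0,0],0],[[0.065,0.003,0.045],[0,0,0],0],[[0.085,0.004,0.065],[0,0,0],0],[[0.0934,0.004,0.075],[0,0,0],0]]'

```text
time_s: 18.25
tcp_pos: [473.0, 95.9, 158.7]
orientation: [-2.167, -2.272, 0.002]
force: [-0.2, 0.5, -3.9]
width: 0.306
finger_force: 70.1
```

>>> move_arm --motion '[[[0,0,0],[0,0,0],0],[[0,0,0.02],[0,0,0],0],[[0,0,0.045],[0,0,0],0],[[0,0,0.07],[0,0,0],0],[[0,0,0.085],[0,0,0],0]]'

```text
time_s: 18.75
tcp_pos: [474.1, 92.4, 74.8]
orientation: [2.172, 2.269, -0.0]
force: [-0.3, 0.3, -1.3]
width: 0.305
finger_force: 70.3
```

>>> move_arm --motion '[[[0,0,0.001],[0,0,0],0],[[0,0,0.002],[0,0,0],0],[[0,0,0.003],[0,0,0],0],[[0,0,0.0035],[0,0,0],0],[[0,0,0.004],[0,0,0],0]]'

```text
time_s: 19.25
tcp_pos: [474.2, 93.4, 71.9]
orientation: [2.17, 2.27, 0.001]
force: [0.7, -2.4, -0.7]
width: 0.306
finger_force: 70.5
```

>>> move_arm --motion '[[[0,0,0],[0,0,0],0.4],[[0,0,0],[0,0,0],0.5],[[0,0,0],[0,0,0],0.6],[[0,0,0],[0,0,0],0.6],[[0,0,0],[0,0,0],0.6]]'

```text
time_s: 19.75
tcp_pos: [473.8, 93.5, 71.4]
orientation: [2.171, 2.271, -0.0]
force: [0.1, 0.1, -0.2]
width: 0.601
finger_force: 0.0
```

Run:
```python
from h import *
c=cam('wrist'); P=pts(c); s=env.state(); print(np.round(s['tcp_pos'],1)); held(P,c['frame'],s)
f=c['frame']; x,y,z=P[...,0],P[...,1],P[...,2]
print(rect(P,(abs(x-474)<55)&(abs(y-92)<80)&(z>40)&(z<66)&(f.min(2)>110)))
for o in staves(c,P): print(*o)
T=[438,393.5]
plan((s['tcp_pos']+np.array([0,0,90]),None,1),([456,243,200],down(np.radians(20)),1),(T+[200],down(np.radians(37)),1))
```

```text
[473.8  93.5  71.4]
held beam: x range [-58.2  54.4] zt 10.7 tilt dz/dx,dz/dy [2.0000e-03 3.0000e-03 1.0578e+01]
[-2.3 -0.1] [113.5  36.5] 0.1
[474.2, 90.9, 114.5, 50.1, -87.6, 60.7, 5957.0]
[511.  75.] [621. 202.] 60 56 -0.014 25.8 [ 14. 183. 121.]
[224. 231.] [441.  91.] 56 23 -1.515 21.9 [ 14. 183. 105.]
[320. 230.] [507.  94.] 56 23 -1.524 21.9 [ 14. 184. 146.]
[494. 309.] [656.  31.] 113 57 -0.196 13.8 [ 14. 184. 108.]
[301. 374.] [504. -35.] 55 14 0.012 25.2 [  1. 248. 137.]
t 19.8 at [473.8  93.5  71.4]
shift [-0.0, -0.0, -0.09] turn [0.0, 0.0, 0.0]
shift [0.1501, -0.011, -0.0386] turn [-0.0, 0.0001, -0.3041]
shift [0.1476, 0.0346, 0.0] turn [0.0, 0.0, -0.2967]
```

>>> move_arm --motion '[[[0,0,0],[0,0,0],0.6],[[0,0,0],[0,0,0],0.6],[[0,0,0],[0,0,0],0.6],[[0,0,0],[0,0,0],0.6],[[0,0,0],[0,0,0],0.6]]'

```text
time_s: 20.3
tcp_pos: [473.7, 93.5, 71.4]
orientation: [2.171, 2.271, -0.0]
force: [0.0, 0.6, 0.3]
width: 0.601
finger_force: 0.0
```

>>> move_arm --motion '[[[0,0,0],[0,0,0],0.6],[[0,0,0],[0,0,0],0.6],[[0,0,0],[0,0,0],0.6],[[0,0,0],[0,0,0],0.6],[[0,0,0],[0,0,0],0.6]]'

```text
time_s: 20.8
tcp_pos: [473.7, 93.5, 71.4]
orientation: [2.171, 2.271, -0.0]
force: [0.0, -0.4, -0.4]
width: 0.6
finger_force: 0.0
```

>>> move_arm --motion '[[[0,0,0],[0,0,0],0.6],[[0,0,0],[0,0,0],0.4],[[0,0,0],[0,0,0],0.2],[[0,0,0],[0,0,0],0],[[0,0,0],[0,0,0],0.0]]'

```text
time_s: 21.3
tcp_pos: [474.0, 93.5, 71.7]
orientation: [2.171, 2.27, 0.001]
force: [0.7, -0.7, 6.4]
width: 0.308
finger_force: 69.1
```

>>> move_arm --motion '[[[0,0,0],[0,0,0],0],[[0,0,0],[0,0,0],0],[[0,0,-0.02],[0,0,0],0],[[0,0,-0.05],[0,0,0],0],[[0,0,-0.09],[0,0,0],0]]'

```text
time_s: 21.8
tcp_pos: [472.9, 93.3, 161.5]
orientation: [-2.17, -2.27, 0.004]
force: [0.7, -0.2, -4.2]
width: 0.305
finger_force: 70.5
```

>>> move_arm --motion '[[[0.02,-0.001,-0.015],[0,0,-0.04],0],[[0.05,-0.004,-0.027],[0,0,-0.1],0],[[0.08,-0.006,-0.033],[0,0,-0.17],0],[[0.115,-0.009,-0.037],[0,0,-0.24],0],[[0.15,-0.011,-0.039],[0,0,-0.304],0]]'

```text
time_s: 22.3
tcp_pos: [455.5, 244.1, 200.6]
orientation: [-1.799, -2.576, 0.0]
force: [0.6, 0.4, -4.6]
width: 0.305
finger_force: 70.5
```

>>> move_arm --motion '[[[0.035,0.008,0],[0,0,-0.07],0],[[0.07,0.016,0],[0,0,-0.14],0],[[0.1,0.024,0],[0,0,-0.2],0],[[0.13,0.03,0],[0,0,-0.26],0],[[0.148,0.035,0],[0,0,-0.297],0]]'

```text
time_s: 22.8
tcp_pos: [437.0, 396.1, 199.8]
orientation: [-1.395, -2.814, 0.001]
force: [-0.2, -0.2, -4.0]
width: 0.305
finger_force: 70.5
```

>>> move_arm --motion '[[[0,0,0],[0,0,0],0],[[0,0,0],[0,0,0],0],[[0,0,0],[0,0,0],0],[[0,0,0],[0,0,0],0],[[0,0,0],[0,0,0],0]]'

```text
time_s: 23.3
tcp_pos: [438.5, 393.5, 200.5]
orientation: [1.403, 2.811, -0.0]
force: [0.4, 0.5, -4.4]
width: 0.303
finger_force: 70.5
```

```bash
cat >> h.py <<'E'
def mat(c,P):
    f=c['frame'];x,y,z=P[...,0],P[...,1],P[...,2]
    m=(abs(x-440)<90)&(abs(y-394)<90)&(z<7)&(z>-3)&(f.max(2)<60)
    m=cv2.morphologyEx(m.astype(np.uint8),cv2.MORPH_OPEN,np.ones((3,3)))>0
    print('mat',rect(P,m))
E
python3 - <<'E'
from h import *
c=cam('wrist'); save(c,'w4.png'); P=pts(c); s=env.state(); print(np.round(s['tcp_pos'],1)); held(P,c['frame'],s); mat(c,P)
go([438.6,396,75],down(np.radians(37)))
E
```

```text
[438.4 393.6 200.5]
held beam: x range [-58.7  54. ] zt 10.9 tilt dz/dx,dz/dy [-2.0000e-03 -2.0000e-03  1.0881e+01]
[-2.6  0.7] [113.6  36.1] 0.0
mat [438.2, 396.5, 136.1, 80.2, -54.0, 2.9, 762.0]
shift [0.0019, 0.0016, 0.1254] turn [-0.0001, 0.0001, -0.0004] t 23.35 rows>= 2.5
```

>>> move_arm --motion '[[[0.001,0.001,0.02],[0,0,0],0],[[0.003,0.0017,0.05],[0,0,0],0],[[0.003,0.0017,0.08],[0,0,0],0],[[0.003,0.0017,0.105],[0,0,0],0],[[0.003,0.0017,0.12],[0,0,0],0]]'

```text
time_s: 23.85
tcp_pos: [437.4, 396.7, 78.6]
orientation: [-1.402, -2.811, 0.003]
force: [-0.5, -1.0, -4.0]
width: 0.302
finger_force: 70.4
```

>>> move_arm --motion '[[[0,0,0.001],[0,0,0],0],[[0,0,0.002],[0,0,0],0],[[0,0,0.004],[0,0,0],0],[[0,0,0.0055],[0,0,0],0],[[0,0,0.006],[0,0,0],0]]'

```text
time_s: 24.35
tcp_pos: [438.0, 397.6, 74.8]
orientation: [1.401, 2.812, 0.001]
force: [-0.1, 1.9, 2.6]
width: 0.308
finger_force: 71.4
```

>>> move_arm --motion '[[[0,0,0],[0,0,0],0.4],[[0,0,0],[0,0,0],0.6],[[0,0,0],[0,0,0],0.8],[[0,0,0],[0,0,0],1],[[0,0,0],[0,0,0],1]]'

```text
time_s: 24.85
tcp_pos: [437.9, 397.4, 74.4]
orientation: [1.401, 2.812, 0.0]
force: [-0.1, 0.2, 0.8]
width: 0.999
finger_force: 0.0
```

>>> move_arm --motion '[[[0,0,-0.01],[0,0,0],1],[[0,0,-0.04],[0,0,0],1],[[0,0,-0.08],[0,0,0],1],[[0,0,-0.12],[0,0,0],1],[[0,0,-0.165],[0,0,0],1]]'

```text
time_s: 25.35
tcp_pos: [437.5, 396.9, 241.6]
orientation: [-1.402, -2.812, 0.001]
force: [1.2, 0.4, -0.3]
width: 1.002
finger_force: 0.0
```

>>> move_arm --motion '[[[0,0,0],[0,0,0],1],[[0,0,0],[0,0,0],1],[[0,0,0],[0,0,0],1],[[0,0,0],[0,0,0],1],[[0,0,0],[0,0,0],1]]'

```text
time_s: 25.85
tcp_pos: [437.7, 397.2, 238.7]
orientation: [-1.401, -2.811, 0.002]
force: [-1.1, -0.2, -1.2]
width: 1.003
finger_force: 0.0
```

Run:
```python
from h import *
c=cam('wrist'); P=pts(c); s=env.state(); print(np.round(s['tcp_pos'],1)); mat(c,P)
f=c['frame']; x,y,z=P[...,0],P[...,1],P[...,2]
print('gauge',rect(P,(abs(x-440)<55)&(abs(y-395)<80)&(z>40)&(z<68)&(f.min(2)>110)))
for n in('top','side'):
  for o in staves(cam(n)): print(n,*o[1:6])
```

```text
[437.7 397.2 238.9]
mat [438.0, 395.8, 138.4, 80.1, -53.3, 2.9, 2552.0]
gauge [440.7, 396.4, 113.3, 49.1, -52.9, 63.7, 2411.0]
top [656. 199.] 130 55 -0.021 26.1
top [ 592. -629.] 247 35 0.092 43.4
top [655.  28.] 107 53 -0.195 14.2
top [503. -97.] 128 56 1.561 26.2
top [473.  89.] 88 54 0.043 22.1
top [ 308. -222.] 142 45 -1.509 38.0
side [658. 193.] 126 58 -0.015 23.7
side [475.  85.] 85 60 0.057 19.7
side [657.  25.] 104 62 -0.197 11.7
side [ 506. -102.] 133 56 1.545 24.0
side [ 310. -231.] 143 43 -1.519 36.2
side [ 624. -622.] 182 15 0.097 42.7
```

Run:
```python
from h import *
plan(([500,130,270],down(np.radians(-37)),2),([462,-288,270],down(np.radians(-110)),3))
```

```text
t 26.0 at [437.8 397.3 239.1]
shift [-0.1254, -0.0556, -0.0154] turn [-0.0002, 0.0003, 0.6459]
shift [-0.1336, 0.0311, -0.0155] turn [-0.0002, 0.0003, 0.6459]
shift [-0.1189, 0.0737, 0.0] turn [0.0, 0.0, 0.4247]
shift [-0.078, 0.1162, 0.0] turn [0.0, 0.0, 0.4247]
shift [-0.0232, 0.138, 0.0] turn [0.0, 0.0, 0.4247]
```

>>> move_arm --motion '[[[-0.025,-0.011,-0.003],[0,0,0.13],1],[[-0.05,-0.022,-0.006],[0,0,0.26],1],[[-0.075,-0.033,-0.009],[0,0,0.39],1],[[-0.1,-0.044,-0.012],[0,0,0.52],1],[[-0.125,-0.056,-0.015],[0,0,0.646],1]]'

```text
time_s: 26.5
tcp_pos: [468.6, 262.8, 254.5]
orientation: [2.227, 2.216, -0.0]
force: [0.9, 0.3, 0.6]
width: 0.995
finger_force: 0.0
```

>>> move_arm --motion '[[[-0.027,0.006,-0.003],[0,0,0.13],1],[[-0.053,0.012,-0.006],[0,0,0.26],1],[[-0.08,0.019,-0.009],[0,0,0.39],1],[[-0.107,0.025,-0.012],[0,0,0.52],1],[[-0.134,0.031,-0.015],[0,0,0.646],1]]'

```text
time_s: 27.0
tcp_pos: [499.5, 128.8, 269.5]
orientation: [-2.815, -1.394, 0.0]
force: [0.5, -0.1, -1.1]
width: 1.006
finger_force: 0.0
```

>>> move_arm --motion '[[[-0.024,0.015,0],[0,0,0.085],1],[[-0.048,0.03,0],[0,0,0.17],1],[[-0.071,0.044,0],[0,0,0.255],1],[[-0.095,0.059,0],[0,0,0.34],1],[[-0.119,0.074,0],[0,0,0.425],1]]'

```text
time_s: 27.5
tcp_pos: [486.6, -10.7, 269.4]
orientation: [-3.045, -0.772, 0.0]
force: [0.7, 0.5, 0.4]
width: 1.004
finger_force: 0.0
```

>>> move_arm --motion '[[[-0.016,0.023,0],[0,0,0.085],1],[[-0.031,0.046,0],[0,0,0.17],1],[[-0.047,0.07,0],[0,0,0.255],1],[[-0.062,0.093,0],[0,0,0.34],1],[[-0.078,0.116,0],[0,0,0.425],1]]'

```text
time_s: 28.0
tcp_pos: [473.8, -149.9, 269.4]
orientation: [-3.14, -0.112, -0.0]
force: [0.0, 0.0, 0.3]
width: 1.004
finger_force: 0.0
```

>>> move_arm --motion '[[[-0.005,0.03,0],[0,0,0.1],1],[[-0.01,0.06,0],[0,0,0.2],1],[[-0.015,0.09,0],[0,0,0.29],1],[[-0.02,0.12,0],[0,0,0.37],1],[[-0.023,0.138,0],[0,0,0.425],1]]'

```text
time_s: 28.5
tcp_pos: [460.7, -290.4, 269.3]
orientation: [3.091, -0.555, -0.0]
force: [0.1, -0.0, -0.7]
width: 1.001
finger_force: 0.0
```

>>> move_arm --motion '[[[0,0,0],[0,0,0],1],[[0,0,0],[0,0,0],1],[[0,0,0],[0,0,0],1],[[0,0,0],[0,0,0],1],[[0,0,0],[0,0,0],1]]'

```text
time_s: 29.0
tcp_pos: [461.6, -287.8, 269.5]
orientation: [-3.094, 0.546, -0.0]
force: [0.5, -0.0, -0.2]
width: 0.998
finger_force: 0.0
```

Run:
```python
from h import *
c=cam('wrist'); save(c,'w5.png'); P=pts(c); np.savez('w5.npz',P=P,f=c['frame']); s=env.state(); print(s['tcp_pos'],np.round(s['joints'],2))
x,y,z=P[...,0],P[...,1],P[...,2]
near=(np.hypot(x-508,y+300)<160)&(c['frame'][...,2]<c['frame'][...,0]-25)
for lo,hi in((5,30),(48,64),(66.5,75)): print(rect(P,near&(z>lo)&(z<hi)))
q=P[near]; a=np.radians(-20.1); ex=np.array([np.cos(a),np.sin(a)]);ey=np.array([-ex[1],ex[0]])
X=(q[:,:2]-[507,-299])@ex;Y=(q[:,:2]-[507,-299])@ey;Z=q[:,2]
m=abs(Y)<20
for b in range(-130,130,4):
    k=m&(X>=b)&(X<b+4)
    if k.sum()>3: print(b+2,int(k.sum()),np.percentile(Z[k],[5,50,95]).round(1))
```

```text
[ 461.53557456 -287.87797913  269.51200788] [ 0.12  0.7   0.79  1.5  -0.52  1.16 -0.92]
[509.0, -244.3, 219.1, 204.9, -20.1, 22.0, 6618.0]
[514.4, -302.5, 237.4, 99.6, -19.9, 61.3, 4798.0]
[521.3, -304.4, 204.2, 99.3, -20.4, 69.1, 5249.0]
-128 7 [10.5 10.8 11. ]
-124 83 [11.1 12.1 13.5]
-120 85 [10.6 12.  13.4]
-116 82 [10.7 12.  13.4]
-112 73 [10.5 12.  13.2]
-108 86 [10.9 12.1 13.6]
-96 32 [38.2 39.5 41.9]
-88 34 [62.6 64.8 66.6]
-84 162 [27.1 69.7 71.3]
-80 226 [25.6 67.2 70.4]
-76 233 [24.5 66.2 69.2]
-72 93 [22.5 24.  25.3]
-68 99 [21.  22.5 23.9]
-64 115 [19.6 21.2 22.5]
-60 95 [18.2 19.7 21. ]
-56 63 [17.7 20.  22.2]
-52 35 [27.7 29.  35.5]
-48 62 [36.2 42.5 45.2]
-44 66 [50.  52.8 58.5]
-40 67 [ 63.3  64.9 376.1]
-36 1788 [ 70.3 377.  381.2]
-32 230 [ 25.8  69.1 386.6]
-28 283 [ 24.5  67.4 388.5]
-24 126 [22.4 23.8 25.2]
-20 94 [21.3 22.5 24. ]
-16 105 [19.3 21.  22.5]
-12 117 [18.4 19.8 20.9]
-8 96 [18.  20.6 25.1]
-4 67 [28.  31.4 34. ]
0 101 [36.4 41.1 46. ]
4 105 [48.  52.6 56.8]
8 108 [59.  63.1 67.4]
12 148 [68.5 70.  71.4]
16 147 [67.6 69.2 70.5]
20 170 [24.1 67.  69. ]
24 110 [22.3 24.  25.8]
28 319 [ 21.6 440.  440. ]
32 115 [19.5 21.  22.5]
36 114 [18.2 19.6 21.1]
40 123 [17.6 20.1 23.8]
44 135 [25.5 30.2 35.1]
48 144 [36.4 41.  45.7]
52 181 [46.9 52.4 57.5]
56 187 [59.  64.3 69.3]
60 154 [68.8 70.2 71.6]
64 155 [67.7 69.1 70.5]
68 117 [66.4 67.9 69.4]
76 135 [21.  22.6 23.9]
80 126 [19.6 21.  22.2]
84 111 [17.7 19.3 20.5]
88 170 [17.1 20.2 25.2]
92 186 [25.8 30.9 35.7]
96 222 [35.4 41.4 46.8]
100 251 [46.8 52.8 58. ]
104 263 [58.2 63.5 69.5]
108 183 [68.2 70.1 71.6]
112 178 [67.9 69.1 70.5]
116 148 [65.6 67.6 69. ]
```

View pics/w5.png

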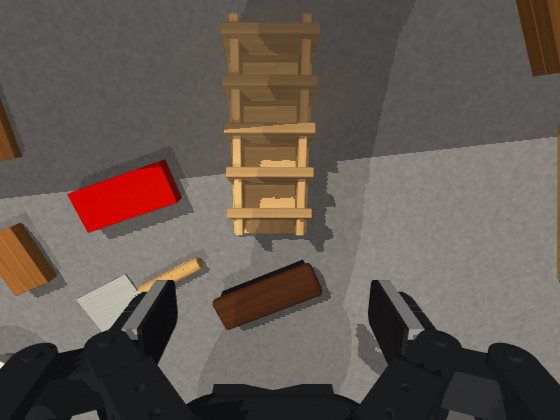

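Run:
```python
from h import *
plan(([600,190,230],down(-np.pi/2-.015),4))
```

```text
t 29.05 at [ 461.5 -287.9  269.5]
shift [-0.0084, -0.1241, 0.0099] turn [-0.0, -0.0, -0.0836]
shift [0.002, -0.1244, 0.0099] turn [-0.0, -0.0, -0.0836]
shift [0.0124, -0.1238, 0.0099] turn [-0.0, -0.0, -0.0836]
shift [0.0227, -0.1223, 0.0099] turn [-0.0, -0.0, -0.0836]
```

>>> move_arm --motion '[[[-0.001,-0.02,0.002],[0,0,-0.015],1],[[-0.003,-0.045,0.004],[0,0,-0.03],1],[[-0.005,-0.07,0.006],[0,0,-0.05],1],[[-0.007,-0.097,0.008],[0,0,-0.067],1],[[-0.008,-0.124,0.01],[0,0,-0.084],1]]'

```text
time_s: 29.55
tcp_pos: [496.6, -167.8, 259.5]
orientation: [-3.114, 0.415, -0.0]
force: [0.9, 0.3, 0.0]
width: 1.001
finger_force: 0.0
```

>>> move_arm --motion '[[[0,-0.025,0.002],[0,0,-0.017],1],[[0.001,-0.05,0.004],[0,0,-0.034],1],[[0.001,-0.075,0.006],[0,0,-0.05],1],[[0.002,-0.1,0.008],[0,0,-0.067],1],[[0.002,-0.124,0.01],[0,0,-0.084],1]]'

```text
time_s: 30.05
tcp_pos: [531.2, -48.6, 249.4]
orientation: [-3.129, 0.284, -0.0]
force: [-0.2, -0.2, 0.2]
width: 1.004
finger_force: 0.0
```

>>> move_arm --motion '[[[0.002,-0.025,0.002],[0,0,-0.017],1],[[0.005,-0.05,0.004],[0,0,-0.034],1],[[0.007,-0.075,0.006],[0,0,-0.05],1],[[0.01,-0.1,0.008],[0,0,-0.067],1],[[0.012,-0.124,0.01],[0,0,-0.084],1]]'

```text
time_s: 30.55
tcp_pos: [565.4, 71.2, 239.3]
orientation: [-3.138, 0.152, -0.0]
force: [0.7, -0.5, -0.3]
width: 0.999
finger_force: 0.0
```

>>> move_arm --motion '[[[0.006,-0.03,0.003],[0,0,-0.02],1],[[0.011,-0.06,0.006],[0,0,-0.04],1],[[0.016,-0.09,0.008],[0,0,-0.06],1],[[0.02,-0.11,0.009],[0,0,-0.075],1],[[0.023,-0.122,0.01],[0,0,-0.084],1]]'

```text
time_s: 31.05
tcp_pos: [600.0, 191.1, 229.0]
orientation: [-3.141, 0.018, 0.001]
force: [-0.4, 0.3, -0.1]
width: 1.003
finger_force: 0.0
```

>>> move_arm --motion '[[[0,0,0],[0,0,0],1],[[0,0,0],[0,0,0],1],[[0,0,0],[0,0,0],1],[[0,0,0],[0,0,0],1],[[0,0,0],[0,0,0],1]]'

```text
time_s: 31.55
tcp_pos: [600.1, 188.6, 229.6]
orientation: [3.141, -0.023, 0.0]
force: [-0.0, 0.6, 0.4]
width: 1.0
finger_force: 0.0
```

Run:
```python
from h import *
c=cam('wrist'); P=pts(c); s=env.state(); print(s['tcp_pos'],np.round(s['joints'],2))
for o in staves(c,P):
    print(*o)
    if o[2]>120 and o[1][1]>100:
        ya=o[4]; ctr=np.array(o[1])+20*np.array([np.cos(ya),np.sin(ya)]); plan(([*ctr,60],down(ya-np.pi/2),1),([*ctr,3],down(ya-np.pi/2),1))
```

```text
[600.05243087 188.68606001 229.51725085] [-0.65  0.88  0.75  1.23 -0.59  1.25 -1.49]
[262. 129.] [657. 201.] 129 56 -0.014 25.9 [ 14. 168. 115.]
t 31.6 at [600.1 188.7 229.5]
shift [0.0767, -0.0132, 0.1695] turn [-0.0, -0.0001, -0.0007]
shift [0.0, 0.0, 0.057] turn [0.0, 0.0, 0.0]
[413. 129.] [656.  31.] 110 57 -0.191 13.9 [ 14. 182. 110.]
[501. 255.] [504. -95.] 132 56 1.558 25.9 [  0. 253. 178.]
[349. 276.] [474.  92.] 90 56 0.042 22.0 [ 14. 185. 154.]
```

>>> move_arm --motion '[[[0.02,-0.005,0.03],[0,0,0],0.85],[[0.045,-0.01,0.07],[0,0,0],0.85],[[0.065,-0.013,0.11],[0,0,0],0.85],[[0.075,-0.0132,0.145],[0,0,0],0.85],[[0.077,-0.0132,0.17],[0,0,0],0.85]]'

```text
time_s: 32.1
tcp_pos: [677.2, 200.3, 56.4]
orientation: [3.141, -0.024, -0.003]
force: [-0.1, 0.3, 0.6]
width: 0.855
finger_force: 0.0
```

>>> move_arm --motion '[[[0,0,0.01],[0,0,0],0.85],[[0,0,0.025],[0,0,0],0.85],[[0,0,0.04],[0,0,0],0.85],[[0,0,0.052],[0,0,0],0.85],[[0,0,0.057],[0,0,0],0.85]]'

```text
time_s: 32.6
tcp_pos: [676.9, 201.1, 1.4]
orientation: [3.141, -0.022, -0.001]
force: [-0.1, 0.4, -0.2]
width: 0.855
finger_force: 0.0
```

>>> move_arm --motion '[[[0,0,0],[0,0,0],0.85],[[0,0,0],[0,0,0],0.75],[[0,0,0],[0,0,0],0.65],[[0,0,0],[0,0,0],0.5],[[0,0,0],[0,0,0],0.4]]' --grip_force 90

```text
time_s: 33.1
tcp_pos: [677.4, 201.1, 2.7]
orientation: [-3.141, 0.022, -0.001]
force: [0.2, 0.2, -0.7]
width: 0.402
finger_force: 0.0
```

>>> move_arm --motion '[[[0,0,0],[0,0,0],0.3],[[0,0,0],[0,0,0],0.3],[[0,0,0],[0,0,0],0.3],[[0,0,0],[0,0,0],0.3],[[0,0,0],[0,0,0],0.3]]'

```text
time_s: 33.6
tcp_pos: [677.2, 201.1, 2.4]
orientation: [3.141, -0.022, -0.0]
force: [-0.8, -0.7, 0.0]
width: 0.296
finger_force: 0.0
```

```bash
cat >> h.py <<'E'
O=np.array([507.1,-299.5,0]); A=np.radians(-20.1)
EX=np.array([np.cos(A),np.sin(A),0]); U=.343*EX+np.array([0,0,.939]); N=.939*EX+np.array([0,0,-.343]); RT=np.c_[U,np.cross(N,U),N]
def slot(i): return O+EX*{1:72,2:24,3:-24,4:-72}[i]+np.array([0,0,24.3])
def tcp(i,half,off,cz,delta,lift): return slot(i)+N*(delta-cz)+U*(half+off+lift)
E
python3 - <<'E'
from h import *
s=env.state(); print(np.round(s['tcp_pos'],1),s['width'],s['orientation'])
p=np.array(s['tcp_pos'])
up=p+[-40,-10,180]; mid=[590,0,260]
T=tcp(1,65,20,-10,1,70); print(T)
ap=T+U*60-N*30
plan((up,None,1),(mid,None,2),(ap,RT,3),(T,RT,1))
E
```

```text
[677.2 201.1   2.4] 0.29624973673283356 [ 3.14140051e+00 -2.22900527e-02 -6.04527870e-05]
[ 634.34163659 -346.06382666  166.072     ]
t 33.6 at [677.2 201.1   2.4]
shift [-0.0399, 0.0106, -0.18] turn [0.0, 0.0, 0.0]
shift [-0.0223, 0.0959, -0.0388] turn [0.0, 0.0, 0.0]
shift [-0.0223, 0.0959, -0.0388] turn [0.0, 0.0, 0.0]
shift [0.014, 0.1143, 0.0091] turn [-0.0684, 0.4028, 0.0979]
shift [0.0186, 0.1115, 0.0236] turn [-0.0684, 0.4028, 0.0979]
shift [0.0168, 0.1076, 0.0384] turn [-0.0684, 0.4028, 0.0979]
shift [-0.06, -0.0, 0.03] turn [0.0, 0.0, 0.0]
```

Run:
```python
from h import *
for n in('side','top','wrist'):
  c=cam(n)
  if n=='wrist': save(c,'w6.png')
  for o in staves(c): print(n,*o[:6])
```

```text
side [324. 192.] [657. 194.] 125 63 -0.018 23.3
side [270. 213.] [476.  85.] 87 58 0.068 19.7
side [334. 222.] [657.  24.] 104 61 -0.152 11.5
side [286. 249.] [ 506. -102.] 132 56 1.547 23.9
side [207. 279.] [ 310. -228.] 143 43 -1.532 36.3
side [309. 315.] [ 526. -357.] 147 13 -0.352 31.1
side [392. 412.] [ 626. -622.] 180 15 0.096 42.6
top [533. 192.] [ 592. -629.] 246 34 0.1 43.5
top [268. 166.] [655.  28.] 108 52 -0.2 14.3
top [199. 173.] [634. 198.] 85 53 -0.02 26.3
top [319. 226.] [503. -97.] 128 56 1.546 26.2
top [243. 238.] [474.  90.] 85 54 0.009 22.1
top [373. 308.] [ 308. -222.] 143 45 -1.512 38.0
wrist [275. 269.] [665. 201.] 114 56 -0.014 26.0
wrist [537. 323.] [642.  59.] 93 34 0.216 13.8
```

View pics/w6.png

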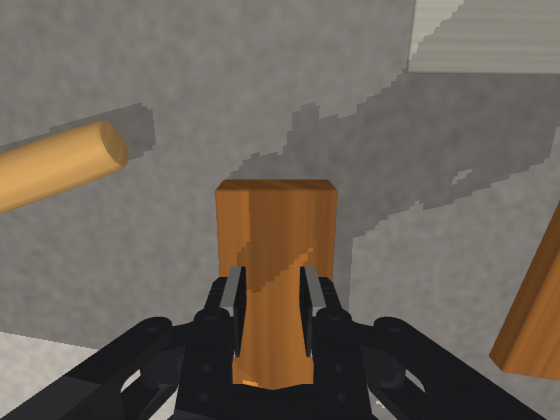

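Run:
```python
from h import *
c=cam('wrist'); P=pts(c); s=env.state(); print(s['tcp_pos'],s['width'])
A=R.from_rotvec(s['orientation']); q=A.inv().apply(P.reshape(-1,3)-s['tcp_pos']).reshape(P.shape)
for v in range(255,360,10): print(v,[(u,q[v,u].round(0).tolist()) for u in (228,238,243,305,311)])
```

```text
[677.22640745 201.06393512   2.37261549] 0.2980800248681453
255 [(228, [13.0, -23.0, -24.0]), (238, [12.0, -18.0, -23.0]), (243, [12.0, -16.0, -23.0]), (305, [12.0, 14.0, -23.0]), (311, [12.0, 17.0, -23.0])]
265 [(228, [7.0, -23.0, -23.0]), (238, [7.0, -18.0, -24.0]), (243, [7.0, -16.0, -24.0]), (305, [7.0, 14.0, -24.0]), (311, [7.0, 17.0, -24.0])]
275 [(228, [11.0, -21.0, -41.0]), (238, [11.0, -16.0, -41.0]), (243, [10.0, -14.0, -39.0]), (305, [11.0, 13.0, -41.0]), (311, [10.0, 15.0, -40.0])]
285 [(228, [10.0, -20.0, -49.0]), (238, [11.0, -15.0, -50.0]), (243, [6.0, -14.0, -42.0]), (305, [11.0, 12.0, -50.0]), (311, [11.0, 14.0, -50.0])]
295 [(228, [10.0, -19.0, -57.0]), (238, [10.0, -15.0, -57.0]), (243, [2.0, -14.0, -43.0]), (305, [9.0, 11.0, -55.0]), (311, [10.0, 13.0, -57.0])]
305 [(228, [10.0, -18.0, -64.0]), (238, [9.0, -14.0, -63.0]), (243, [-2.0, -14.0, -45.0]), (305, [6.0, 11.0, -57.0]), (311, [10.0, 13.0, -65.0])]
315 [(228, [77.0, -2.0, -170.0]), (238, [6.0, -14.0, -64.0]), (243, [-6.0, -14.0, -47.0]), (305, [2.0, 11.0, -58.0]), (311, [7.0, 13.0, -66.0])]
325 [(228, [11.0, -16.0, -77.0]), (238, [2.0, -14.0, -65.0]), (243, [-10.0, -14.0, -48.0]), (305, [-3.0, 11.0, -58.0]), (311, [3.0, 13.0, -66.0])]
335 [(228, [12.0, -15.0, -83.0]), (238, [-2.0, -14.0, -66.0]), (243, [-33.0, -17.0, -24.0]), (305, [-6.0, 11.0, -59.0]), (311, [-2.0, 13.0, -66.0])]
345 [(228, [16.0, -14.0, -94.0]), (238, [-6.0, -15.0, -66.0]), (243, [-40.0, -17.0, -22.0]), (305, [-10.0, 11.0, -60.0]), (311, [-5.0, 13.0, -67.0])]
355 [(228, [17.0, -13.0, -98.0]), (238, [-11.0, -15.0, -66.0]), (243, [-47.0, -17.0, -23.0]), (305, [-46.0, 16.0, -23.0]), (311, [-11.0, 13.0, -66.0])]
```

Run:
```python
from h import *
s={'w2':([655.6,107.6,235.2],[2.24804,2.19346,-.0019]),'w5':([461.5,-287.9,269.5],[-3.094,.546,0])}
for n,(p,o) in s.items():
    d=np.load(n+'.npz'); P=d['P']; A=R.from_rotvec(o); q=A.inv().apply(P.reshape(-1,3)-p).reshape(P.shape)
    f=d['f'].astype(int)
    m=(abs(q[...,1])<60)&(abs(q[...,0])<25)&(q[...,2]>-70)&(q[...,2]<20)&(f.max(2)<190)&(q[...,2]!=0)
    for lo in (-60,-45,12,30):
        k=m&(q[...,1]>lo)&(q[...,1]<lo+15)
        if k.sum()>5: print(n,lo,k.sum(),'z max pct',np.percentile(q[k][:,2],[50,90,98]).round(0),'x',np.percentile(q[k][:,0],[5,95]).round(0))
s=env.state(); print(s['joints'].round(3) if hasattr(s['joints'],'round') else s['joints'])
c=cam('side'); save({'frame':cv2.resize(c['frame'][120:230,240:400],None,fx=4,fy=4,interpolation=cv2.INTER_CUBIC)},'s7.png')
```

```text
w2 12 2117 z max pct [-53. -37.  -3.] x [-9. 12.]
w5 -60 822 z max pct [-60. -49. -46.] x [ 6. 10.]
w5 -45 1368 z max pct [-58. -46. -42.] x [-11.  10.]
w5 30 1607 z max pct [-58. -46. -42.] x [-10.  10.]
[-0.548  1.246  0.64   1.087 -0.727  1.019 -1.463]
```

View pics/s7.png

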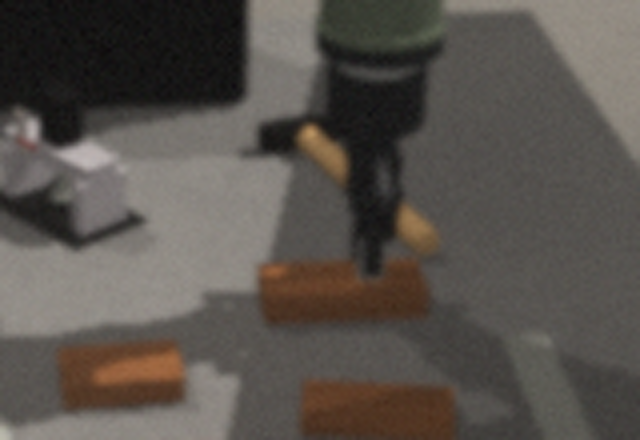

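>>> move_arm --motion '[[[0,0,0.001],[0,0,0],0.3],[[0,0,0.002],[0,0,0],0.3],[[0,0,0.003],[0,0,0],0.3],[[0,0,0.004],[0,0,0],0.3],[[0,0,0.004],[0,0,0],0.3]]'

```text
time_s: 34.35
tcp_pos: [677.2, 201.0, -1.7]
orientation: [3.141, -0.022, -0.0]
force: [-0.4, 0.1, -0.0]
width: 0.299
finger_force: 0.0
```

>>> move_arm --motion '[[[0,0,0.001],[0,0,0],0.3],[[0,0,0.001],[0,0,0],0.3],[[0,0,0.002],[0,0,0],0.3],[[0,0,0.002],[0,0,0],0.3],[[0,0,0.002],[0,0,0],0.3]]'

```text
time_s: 34.85
tcp_pos: [677.3, 201.1, -2.0]
orientation: [-3.141, 0.022, -0.001]
force: [-9.6, -1.8, 23.6]
width: 0.301
finger_force: 11.6
```

>>> move_arm --motion '[[[0,0,0.001],[0,0,0],0.3],[[0,0,0.001],[0,0,0],0.3],[[0,0,0.0015],[0,0,0],0.3],[[0,0,0.0015],[0,0,0],0.3],[[0,0,0.0015],[0,0,0],0.3]]'

```text
time_s: 35.35
tcp_pos: [677.4, 201.1, -2.1]
orientation: [-3.141, 0.022, -0.001]
force: [-18.7, -2.2, 43.5]
width: 0.3
finger_force: 21.6
```

>>> move_arm --motion '[[[0,0,-0.01],[0,0,0],0.3],[[0,0,-0.015],[0,0,0],0.5],[[0,0,-0.0195],[0,0,0],0.85],[[0,0,-0.0195],[0,0,0],0.85],[[0,0,-0.0195],[0,0,0],0.85]]'

```text
time_s: 35.85
tcp_pos: [677.1, 201.0, 14.1]
orientation: [3.141, -0.022, -0.001]
force: [0.1, -0.6, -0.4]
width: 0.855
finger_force: 0.0
```

>>> move_arm --motion '[[[0,0,0.005],[0,0,0],0.85],[[0,0,0.015],[0,0,0],0.85],[[0,0,0.025],[0,0,0],0.85],[[0,0,0.035],[0,0,0],0.85],[[0,0,0.04],[0,0,0],0.85]]'

```text
time_s: 36.35
tcp_pos: [676.6, 200.9, -27.3]
orientation: [3.141, -0.023, -0.002]
force: [-0.1, 0.6, -0.4]
width: 0.853
finger_force: 0.0
```

Run:
```python
from h import *
s=env.state(); print(s['tcp_pos'],s['force'],s['width'],np.round(s['joints'],2))
for o in staves(cam('wrist')): print(*o[:6])
```

```text
[676.64177251 200.87549787 -27.30756388] [-0.11940785  0.57336151 -0.40069614] 0.8530976827007171 [-0.54  1.29  0.62  1.09 -0.74  0.98 -1.45]
[276. 287.] [678. 201.] 88 56 -0.014 25.9
[553. 376.] [628.  64.] 26 6 0.054 11.4
```

Close on the stave.

>>> move_arm --motion '[[[0,0,0],[0,0,0],0.8],[[0,0,0],[0,0,0],0.7],[[0,0,0],[0,0,0],0.6],[[0,0,0],[0,0,0],0.5],[[0,0,0],[0,0,0],0.4]]' --grip_force 90

```text
time_s: 36.9
tcp_pos: [677.7, 201.1, -24.6]
orientation: [-3.141, 0.022, -0.002]
force: [-1.2, -0.5, 7.6]
width: 0.633
finger_force: 95.6
```

>>> move_arm --motion '[[[0,0,0],[0,0,0],0.3],[[0,0,0],[0,0,0],0.3],[[0,0,0],[0,0,0],0.3],[[0,0,0],[0,0,0],0.3],[[0,0,0],[0,0,0],0.3]]'

```text
time_s: 37.4
tcp_pos: [677.7, 201.1, -24.6]
orientation: [-3.141, 0.022, -0.002]
force: [-2.0, 0.0, 7.9]
width: 0.63
finger_force: 95.6
```

Run:
```python
from h import *
s=env.state(); p=np.array(s['tcp_pos']); cz=p[2]-13; off=p[0]-657
print(p,cz,off,s['width'])
T=tcp(1,65,off,cz,1,70); print(T)
ap=T+U*50-N*30
plan((p+[-40,-10,200],None,1),([600,0,220],None,2),(ap,RT,3),(T,RT,1))
```

```text
[677.71017814 201.144672   -24.61432714] -37.61432713508604 20.710178137144 0.6301683112478625
[ 658.92096768 -355.05858453  157.26714306]
t 37.4 at [677.7 201.1 -24.6]
shift [-0.0396, 0.0105, -0.2] turn [0.0, 0.0, 0.0]
shift [-0.0175, 0.0958, -0.0223] turn [0.0, 0.0, 0.0]
shift [-0.0175, 0.0958, -0.0223] turn [0.0, 0.0, 0.0]
shift [0.0178, 0.1169, 0.0018] turn [-0.0686, 0.4024, 0.0978]
shift [0.0251, 0.114, 0.0186] turn [-0.0686, 0.4024, 0.0978]
shift [0.0249, 0.1096, 0.0366] turn [-0.0686, 0.4024, 0.0978]
shift [-0.05, -0.0, 0.03] turn [0.0, 0.0, 0.0]
```

>>> move_arm --motion '[[[0,0,-0.01],[0,0,0],0.3],[[-0.003,0,-0.05],[0,0,0],0.3],[[-0.015,0.004,-0.1],[0,0,0],0.3],[[-0.028,0.007,-0.15],[0,0,0],0.3],[[-0.04,0.01,-0.195],[0,0,0],0.3]]'

```text
time_s: 37.9
tcp_pos: [636.4, 191.4, 172.1]
orientation: [-3.141, 0.023, -0.001]
force: [0.4, 0.9, -1.0]
width: 0.63
finger_force: 95.2
```

>>> move_arm --motion '[[[-0.003,0.019,-0.005],[0,0,0],0.3],[[-0.007,0.038,-0.01],[0,0,0],0.3],[[-0.01,0.058,-0.015],[0,0,0],0.3],[[-0.014,0.077,-0.02],[0,0,0],0.3],[[-0.0175,0.096,-0.025],[0,0,0],0.3]]'

```text
time_s: 38.4
tcp_pos: [617.9, 95.1, 195.4]
orientation: [-3.141, 0.023, -0.001]
force: [-0.3, 0.9, -1.5]
width: 0.635
finger_force: 95.5
```

>>> move_arm --motion '[[[-0.003,0.019,-0.005],[0,0,0],0.3],[[-0.007,0.038,-0.01],[0,0,0],0.3],[[-0.01,0.058,-0.015],[0,0,0],0.3],[[-0.014,0.077,-0.02],[0,0,0],0.3],[[-0.0175,0.096,-0.025],[0,0,0],0.3]]'

```text
time_s: 38.9
tcp_pos: [599.1, -0.7, 220.3]
orientation: [-3.141, 0.022, -0.001]
force: [-0.5, 0.5, -1.0]
width: 0.635
finger_force: 95.5
```

>>> move_arm --motion '[[[0.003,0.023,0],[-0.014,0.08,0.02],0.3],[[0.007,0.047,0],[-0.027,0.16,0.039],0.3],[[0.01,0.07,0.001],[-0.041,0.24,0.059],0.3],[[0.014,0.094,0.001],[-0.055,0.322,0.078],0.3],[[0.018,0.117,0.002],[-0.069,0.402,0.098],0.3]]'

```text
time_s: 39.4
tcp_pos: [615.4, -118.5, 218.3]
orientation: [3.0, -0.172, 0.617]
force: [2.0, -0.8, -2.4]
width: 0.636
finger_force: 95.3
```

Run:
```python
from h import *
s=env.state(); print(s['tcp_pos'],s['width'],s['force'],np.round(s['joints'],2))
T=tcp(1,65,20.7,-37.6,1,70)
plan((T+U*50-N*30,RT,2),(T,RT,1))
```

```text
[ 615.40244015 -118.45973321  218.27113279] 0.6360102183416959 [ 2.01420576 -0.7579182  -2.35076771] [-0.19  0.67  0.55  1.81 -0.81  0.44 -0.8 ]
t 39.4 at [ 615.4 -118.5  218.3]
shift [0.0254, 0.1132, 0.0192] turn [-0.0672, 0.4014, 0.0981]
shift [0.025, 0.1088, 0.037] turn [-0.0672, 0.4014, 0.0981]
shift [-0.05, -0.0, 0.03] turn [0.0, 0.0, 0.0]
```

>>> move_arm --motion '[[[0.005,0.022,0.004],[-0.014,0.08,0.02],0.3],[[0.01,0.045,0.008],[-0.027,0.16,0.039],0.3],[[0.015,0.068,0.012],[-0.041,0.24,0.059],0.3],[[0.02,0.09,0.016],[-0.055,0.322,0.078],0.3],[[0.025,0.113,0.019],[-0.067,0.402,0.098],0.3]]'

```text
time_s: 39.9
tcp_pos: [660.6, -248.7, 263.3]
orientation: [2.83, -0.296, 1.041]
force: [0.9, 2.2, -1.3]
width: 0.632
finger_force: 95.4
```

Run:
```python
from h import *
s=env.state(); print(s['tcp_pos'],s['width'],s['force'],np.round(s['joints'],2))
T=tcp(1,65,20.7,-37.6,1,70)
plan((T+U*50-N*30,RT,1),(T,RT,1))
```

```text
[ 660.61235678 -248.73932106  263.26845345] 0.6324844187357131 [ 0.92020468  2.21435159 -1.27724226] [ 0.38  0.61 -0.08  1.82 -1.46  0.    0.01]
t 39.9 at [ 660.6 -248.7  263.3]
shift [-0.026, 0.1008, 0.0469] turn [-0.0856, 0.508, 0.1048]
shift [-0.05, -0.0, 0.03] turn [0.0, 0.0, 0.0]
```

```bash
cat > kin.py <<'E'
import numpy as np
from scipy.spatial.transform import Rotation as R
from scipy.optimize import least_squares
def fk(q,L,sg=(-1,-1,-1,-1),c=0.):
    h,d1,d2,d3,e=L; A=R.from_euler('z',sg[0]*q[0])*R.from_euler('y',q[1]); p=np.array([0,0,h])+A.apply([0,0,d1])
    A=A*R.from_euler('z',sg[1]*q[2]); p=p+A.apply([e,0,0]); A=A*R.from_euler('y',q[3]); p=p+A.apply([-e,0,d2])
    A=A*R.from_euler('z',sg[2]*q[4])*R.from_euler('y',q[5]); p=p+A.apply([0,0,d3])
    return p,A*R.from_euler('z',sg[3]*q[6]+c)
D=[([-1.298,.707,-.028,1.485,.022,.951,-.075],[177.961,546.535,203.048],[-.492,-3.103,.001]),
([0.12,.7,.79,1.5,-.52,1.16,-.92],[461.5,-287.9,269.5],[-3.094,.546,0]),
([-.65,.88,.75,1.23,-.59,1.25,-1.49],[600.05,188.7,229.5],[3.141,-.023,0]),
([-.548,1.246,.64,1.087,-.727,1.019,-1.463],[677.2,201.06,2.37],[3.1414,-.0223,0]),
([-.19,.67,.55,1.81,-.81,.44,-.8],[615.4,-118.46,218.27],[3.0,-.172,.617]),
([.38,.61,-.08,1.82,-1.46,0,.01],[660.6,-248.7,263.3],[2.83,-.296,1.041])]
def res(x,sg):
    r=[]
    for q,p,o in D:
        P,A=fk(q,x[:5],sg,x[5]); r+=[*(P-p)/10,*(10*(A.as_matrix()-R.from_rotvec(o).as_matrix()).ravel())]
    return np.array(r)
if __name__=='__main__':
    import itertools
    best=min((least_squares(res,[360,420,400,300,0,c],args=(sg,)) for sg in itertools.product((-1,1),repeat=4) for c in(0,1.57,3.14,-1.57)),key=lambda s:s.cost)
    for sg in itertools.product((-1,1),repeat=4):
        b=min((least_squares(res,[360,420,400,300,0,c],args=(sg,)) for c in(0,1.57,3.14,-1.57)),key=lambda s:s.cost)
        if b.cost<best.cost*3: print(sg,b.cost.round(3),b.x.round(2).tolist())
E
python3 kin.py
```

```text
(-1, -1, -1, -1) 15.926 [382.01, 492.43, 339.11, 351.28, -15.07, 1.57]
```

```bash
cat > kin2.py <<'E'
from kin import *
from bench import env
s=env.state(); D[-1]=(list(s['joints']),list(s['tcp_pos']),list(s['orientation']))
def fk2(q,L):
    h,d1,d2,d3,e1,e2,e3,c=L
    A=R.from_euler('z',-q[0]); p=np.array([0,0,h]); A=A*R.from_euler('y',q[1]); p=p+A.apply([e1,0,d1])
    A=A*R.from_euler('z',-q[2]); A=A*R.from_euler('y',q[3]); p=p+A.apply([e2,0,d2])
    A=A*R.from_euler('z',-q[4])*R.from_euler('y',q[5]); p=p+A.apply([e3,0,d3])
    return p,A*R.from_euler('z',-q[6]+c)
def r2(x):
    r=[]
    for q,p,o in D:
        P,A=fk2(q,x); r+=[*(P-p)/10,*(30*(A.inv()*R.from_rotvec(o)).as_rotvec())]
    return np.array(r)
if __name__=='__main__':
    b=least_squares(r2,[382,492,339,351,0,0,0,1.57]); print(b.cost,b.x.round(2).tolist()); print(b.fun.reshape(-1,6).round(2))
E
python3 kin2.py
```

```text
7.254894890546979 [360.61, 496.55, 299.44, 369.57, -20.61, 4.86, -28.24, 1.57]
[[-3.2   1.    0.07 -0.02 -0.01  0.01]
 [ 0.01 -0.45 -0.85  0.07  0.01 -0.06]
 [ 0.21  0.39 -0.55 -0.1   0.1  -0.01]
 [-0.24  0.32  0.65 -0.    0.01 -0.01]
 [ 0.11 -0.2   0.03 -0.13  0.28  0.07]
 [-0.13  0.79  0.64 -0.    0.   -0.01]]
```

```bash
cat > kin3.py <<'E'
from kin2 import *
def fk3(q,L):
    h,d1,d2,d3,e0,e1,e2,e3,g1,g2,g3,c=L
    A=R.from_euler('z',-q[0]); p=np.array([0,0,h])+A.apply([e0,0,0]); A=A*R.from_euler('y',q[1]); p=p+A.apply([0,g1,d1])
    A=A*R.from_euler('z',-q[2]); p=p+A.apply([e1,g2,0]); A=A*R.from_euler('y',q[3]); p=p+A.apply([e2,g3,d2])
    A=A*R.from_euler('z',-q[4])*R.from_euler('y',q[5]); p=p+A.apply([e3,0,d3])
    return p,A*R.from_euler('z',-q[6]+c)
def r3(x):
    r=[]
    for q,p,o in D:
        P,A=fk3(q,x); r+=[*(P-p)/10,*(30*(A.inv()*R.from_rotvec(o)).as_rotvec())]
    return np.array(r+list(np.array(x[4:11])/200))
def fit(): return least_squares(r3,[382,420,400,300,0,0,0,0,0,0,0,1.57])
if __name__=='__main__':
    b=fit(); print(b.cost,b.x.round(1).tolist()); print(b.fun[:36].reshape(-1,6).round(2))
E
python3 kin3.py
```

```text
0.1714127879438928 [310.2, 521.5, 287.2, 335.5, -3.0, 4.1, -3.3, -0.5, -8.9, -11.6, -11.6, 1.6]
[[-0.    0.06  0.07 -0.02 -0.01  0.01]
 [-0.1  -0.2   0.11  0.07  0.01 -0.06]
 [-0.01  0.18 -0.15 -0.1   0.1  -0.01]
 [-0.05 -0.03  0.03 -0.    0.01 -0.01]
 [-0.14  0.11 -0.15 -0.13  0.28  0.07]
 [ 0.05 -0.12  0.09 -0.    0.   -0.01]]
```

```bash
cat > ik.py <<'E'
from kin3 import *
from h import tcp,RT,U,N,down
X=fit().x
lo=np.array([-2.71,-.32,-1.57,0,-1.46,0,-2.83])+.03; hi=np.array([2.71,2.16,1.52,2.45,4.6,2.02,2.83])-.03
def ik(p,Rt,q0,w=.02):
    Rt=R.from_matrix(Rt)
    def f(q):
        P,A=fk3(q,X); return np.r_[(P-p)/5,20*(A.inv()*Rt).as_rotvec(),w*(q-q0)]
    s=least_squares(f,np.clip(q0,lo,hi),bounds=(lo,hi)); return s.x,np.abs(s.fun[:6]).max()
FL=np.diag([-1.,-1,1])
if __name__=='__main__':
    rng=np.random.default_rng(0)
    for name,a in (('s1',(1,65,20.7,-37.6,1)),('s2',(2,45,28,-37,3)),('s4',(4,55,25,-34,6))):
        for lift in(75,0):
            for fl,F in(('up',np.eye(3)),('down',FL)):
                S=[]
                for _ in range(25):
                    q,e=ik(tcp(*a,lift),RT@F,rng.uniform(lo,hi))
                    if e<.3: S.append(q)
                S=sorted(S,key=lambda q:-np.min(np.minimum(q-lo,hi-q)))[:2]
                print(name,lift,fl,[s.round(2).tolist() for s in S])
E
python3 ik.py
```

```text
s1 75 up [[0.99, 1.2, -0.87, 2.13, 3.04, 1.19, 2.43], [0.7, 1.06, -0.32, 2.14, 3.23, 1.22, 1.87]]
s1 75 down [[1.1, 1.35, -1.18, 2.13, 2.92, 1.22, -0.36], [0.67, 1.06, -0.26, 2.14, 3.24, 1.23, -1.32]]
s1 0 up [[0.87, 1.28, -0.59, 2.18, 3.22, 1.37, 2.19], [0.78, 1.25, -0.42, 2.18, 3.25, 1.4, 2.02]]
s1 0 down [[1.14, 1.55, -1.2, 2.18, 3.05, 1.33, -0.25], [0.96, 1.34, -0.78, 2.18, 3.17, 1.34, -0.75]]
s2 75 up [[0.93, 1.19, -0.71, 2.3, 3.14, 1.37, 2.27], [0.83, 1.14, -0.52, 2.3, 3.19, 1.39, 2.08]]
s2 75 down [[1.17, 1.49, -1.35, 2.3, 2.91, 1.41, -0.18], [1.14, 1.42, -1.23, 2.3, 2.95, 1.39, -0.31]]
s2 0 up [[1.01, 1.43, -0.82, 2.33, 3.21, 1.52, 2.49], [0.96, 1.39, -0.71, 2.33, 3.24, 1.54, 2.37]]
s2 0 down [[1.2, 1.69, -1.31, 2.33, 3.07, 1.48, -0.08], [1.01, 1.43, -0.81, 2.33, 3.22, 1.52, -0.66]]
s4 75 up []
s4 75 down []
s4 0 up []
s4 0 down []
```

```bash
cat >> ik.py <<'E'
ST={130:(1,65,26,1),90:(2,45,22,3),110:(4,55,14,6)}
def frame_pose(C,Xv,Zv,a,t,al,tip=31):
    "TCP pose gripping a stave: C centre, Xv towards upper end, Zv up face"
    tz=2+11*np.sin(al); z=-np.cos(al)*Zv-np.sin(al)*Xv; x=np.cos(al)*Xv-np.sin(al)*Zv
    return C+a*Xv+(tz-t/2)*Zv+tip*z, np.c_[x,np.cross(z,x),z]
def pick(xy,yaw,t,a,al): return frame_pose(np.array([*xy,t/2]),np.array([np.cos(yaw),np.sin(yaw),0]),np.array([0,0,1.]),a,t,al)
from h import slot
def place(st,a,al,lift):
    i,h,t,d=ST[st]; return frame_pose(slot(i)+N*d+U*(h+lift),U,-N,a,t,al)
def best(p,Rt,n=12,seed=0,mx5=1.5):
    rng=np.random.default_rng(seed); b=(-9,None)
    for _ in range(n):
        q0=rng.uniform(lo,hi); q0[4]=rng.uniform(-1.2,1.2); q,e=ik(p,Rt,q0)
        m=np.min(np.minimum(q-lo,hi-q))
        if e<.3 and abs(q[4])<mx5 and m>b[0]: b=(m,q)
    return b
E
cat > scan.py <<'E'
from ik import *
for al in(0.2,.4,.6,.8):
    for st,a in((130,30),(90,28),(110,32)):
        print(al,st,end=' ')
        for fl,F in(('up',np.eye(3)),('dn',FL)):
            for lift in(70,0):
                p,Rt=place(st,a,al,lift); m,q=best(p,Rt@F); print(fl,lift,round(m,2),None if q is None else q.round(1).tolist(),end=' ')
        print()
for al in(.2,.4,.6,.8):
    for xy,yaw,t in(((657,201),-.015,26),((656,31),-.19,14),((474,92),.045,22)):
        p,Rt=pick(xy,yaw,t,30,al); print(al,xy,[(fl,round(m,2),None if q is None else q.round(1).tolist()) for fl,F in(('up',np.eye(3)),('dn',FL)) for m,q in[best(p,Rt@F)]])
E
time timeout 500 python3 scan.py
```

```text
0.2 130 up 70 -9 None up 0 -9 None dn 70 -9 None dn 0 -9 None 
0.2 90 up 70 -9 None up 0 -9 None dn 70 -9 None dn 0 -9 None 
0.2 110 up 70 -9 None up 0 -9 None dn 70 -9 None dn 0 -9 None 
0.4 130 up 70 -9 None up 0 -9 None dn 70 -9 None dn 0 -9 None 
0.4 90 up 70 -9 None up 0 -9 None dn 70 -9 None dn 0 -9 None 
0.4 110 up 70 -9 None up 0 -9 None dn 70 -9 None dn 0 -9 None 
0.6 130 up 70 0.0 [0.6, 0.8, -0.2, 1.7, 1.4, 0.0, -2.8] up 0 -9 None dn 70 0.0 [0.5, 0.8, -0.1, 1.7, -1.1, 0.0, 2.8] dn 0 -9 None 
0.6 90 up 70 -9 None up 0 -9 None dn 70 -9 None dn 0 -9 None 
0.6 110 up 70 -9 None up 0 -9 None dn 70 -9 None dn 0 -9 None 
0.8 130 up 70 0.42 [0.7, 0.9, -0.4, 1.5, 0.6, 0.5, -1.9] up 0 0.18 [0.4, 0.9, 0.1, 1.7, -0.7, 0.2, -0.8] dn 70 0.56 [0.8, 0.9, -0.7, 1.5, 0.9, 0.6, 1.0] dn 0 0.37 [0.7, 1.0, -0.5, 1.6, 1.1, 0.4, 0.7] 
0.8 90 up 70 0.21 [0.4, 0.8, 0.1, 1.7, -0.7, 0.2, -0.8] up 0 0.0 [0.6, 0.9, -0.1, 1.8, 1.4, 0.0, -2.8] dn 70 0.38 [0.8, 0.8, -0.6, 1.7, 1.1, 0.4, 0.7] dn 0 -9 None 
0.8 110 up 70 0.0 [0.6, 0.7, -0.1, 2.0, 1.3, 0.0, -2.7] up 0 -9 None dn 70 0.0 [0.6, 0.7, -0.1, 2.0, 1
[... 651 characters left out ...]
, 1.8, 1.4])]
0.4 (474, 92) [('up', np.float64(0.97), [-0.3, 1.2, 0.3, 1.4, -0.4, 1.0, -1.4]), ('dn', np.float64(0.96), [-0.4, 1.2, 0.3, 1.4, -0.4, 1.0, 1.8])]
0.6 (657, 201) [('up', -9, None), ('dn', -9, None)]
0.6 (656, 31) [('up', -9, None), ('dn', -9, None)]
0.6 (474, 92) [('up', np.float64(0.68), [-0.2, 1.2, -0.0, 1.2, -0.1, 1.3, -1.7]), ('dn', np.float64(0.67), [-0.3, 1.3, 0.2, 1.2, -0.3, 1.3, 1.6])]
0.8 (657, 201) [('up', -9, None), ('dn', -9, None)]
0.8 (656, 31) [('up', -9, None), ('dn', -9, None)]
0.8 (474, 92) [('up', np.float64(0.34), [-0.2, 1.4, -0.1, 0.9, -0.0, 1.7, -1.7]), ('dn', np.float64(0.32), [-0.3, 1.4, 0.3, 0.9, -0.3, 1.7, 1.6])]
real	1m1.256s
user	1m1.686s
sys	0m0.081s
```

```bash
cat > scan2.py <<'E'
from ik import *
AA={130:0,90:18,110:8}
def place2(st,a,al,lift,g=0.,d=None):
    i,h,t,dd=ST[st]; u=np.cos(g)*U+np.sin(g)*N; n=np.cos(g)*N-np.sin(g)*U   # g: extra lean back
    return frame_pose(slot(i)+N*(dd if d is None else d)+U*lift+u*h,u,-n,a,t,al)
if __name__=='__main__':
    for st,g in((130,0),(90,0),(90,.12),(110,0),(110,.2)):
        for al in(.7,.85,1.0):
            print(st,g,al,end=' ')
            for fl,F in(('up',np.eye(3)),('dn',FL)):
                for lift in(60,0):
                    p,Rt=place2(st,AA[st],al,lift,g); m,q=best(p,Rt@F,8,mx5=2.2); print(fl,lift,round(m,2),None if q is None else q.round(1).tolist(),end=' ')
            print()
    for al in(.85,1.0):
        for xy,yaw,t,a in(((450,200),.4,26,0),((450,200),0,26,0),((450,92),.2,14,8),((474,92),.045,22,18),((440,92),.045,22,18)):
            p,Rt=pick(xy,yaw,t,a,al); print(al,xy,yaw,[(fl,round(m,2),None if q is None else q.round(1).tolist()) for fl,F in(('up',np.eye(3)),('dn',FL)) for m,q in[best(p,Rt@F,8)]])
E
timeout 500 python3 scan2.py
python3 - <<'E'
import numpy as np
P=np.load('s.npz')['P']; z=P[...,2]
for n,(u,v) in dict(bowl=(186,308),knife=(278,284),knifeh=(335,278),glue=(110,330)).items(): print(n,P[v,u].round())
m=(z>8)&(z<300); q=P[m]
for x0 in range(360,620,20): print(x0,''.join('#' if ((abs(q[:,0]-x0-10)<10)&(abs(q[:,1]-y0-10)<10)).sum()>2 else '.' for y0 in range(320,-220,-20)))
E
```

```text
130 0 0.7 up 60 0.06 [0.5, 0.9, 0.0, 1.7, -0.9, 0.1, -0.6] up 0 0.0 [1.1, 1.4, -1.5, 1.8, 1.9, 1.3, -2.7] dn 60 0.2 [1.0, 1.2, -1.3, 1.7, 1.7, 1.0, 0.5] dn 0 0.59 [1.0, 1.1, -0.9, 1.8, 1.8, 0.7, 0.2] 
130 0 0.85 up 60 0.4 [0.6, 0.9, -0.4, 1.5, 0.6, 0.4, -1.9] up 0 0.2 [0.6, 1.0, -0.2, 1.6, 0.6, 0.2, -2.0] dn 60 0.49 [0.7, 0.9, -0.5, 1.5, 0.8, 0.5, 1.0] dn 0 0.3 [1.0, 1.2, -1.2, 1.6, 1.6, 1.0, 0.6] 
130 0 1.0 up 60 0.71 [0.7, 1.0, -0.4, 1.3, 0.5, 0.7, -1.8] up 0 0.53 [0.6, 1.0, -0.4, 1.5, 0.6, 0.6, -1.9] dn 60 0.78 [0.7, 1.0, -0.6, 1.3, 0.7, 0.8, 1.2] dn 0 0.62 [0.7, 1.0, -0.6, 1.5, 0.8, 0.6, 1.1] 
90 0 0.7 up 60 0.0 [1.1, 1.3, -1.5, 1.9, 1.8, 1.2, -2.7] up 0 0.0 [1.1, 1.4, -1.5, 1.9, 1.9, 1.3, -2.8] dn 60 0.56 [1.0, 1.0, -0.9, 1.9, 1.7, 0.6, 0.2] dn 0 0.44 [1.0, 1.2, -1.1, 2.0, 1.9, 0.8, 0.1] 
90 0 0.85 up 60 0.25 [0.6, 0.8, -0.3, 1.7, 0.6, 0.3, -2.0] up 0 0.04 [0.5, 0.9, 0.0, 1.8, -0.9, 0.1, -0.5] dn 60 0.33 [0.7, 0.9, -0.4, 1.7, 0.9, 0.4, 0.9] dn 0 0.42 [0.8, 1.0, -0.6, 1.8, 1.5, 0.4, 0.4] 
90 0 1.0 up 60 0.57 [0.7, 0.9, -0.4, 1.5, 0.5, 0.6, -1.9] up 0 0.38 [0.6, 0.9, -0.3, 1.7, 0.
[... 3238 characters left out ...]
0.3, 1.5, 0.3, 0.7, -0.4, 2.0, 1.6])]
1.0 (440, 92) 0.045 [('up', np.float64(0.21), [-0.2, 1.4, -0.1, 0.9, -0.1, 1.8, -1.7]), ('dn', np.float64(0.19), [-0.3, 1.5, 0.2, 0.9, -0.3, 1.8, 1.6])]
bowl [303. 225.   6.]
knife [361.   2.   3.]
knifeh [ 376. -136.   17.]
glue [271. 364. 113.]
360 .....##............######..
380 .....................####..
400 ...........................
420 ...........###.............
440 ...........###.............
460 #..........###....#######..
480 ...........###....########.
500 ...........###....########.
520 ..................########.
540 ...........................
560 ...........................
580 .....####......##..........
600 .....####....####..........
```

Run:
```python
from h import *
plan(([560,-60,260],down(-np.pi/2),3),([470.7,185,150],None,2))
```

```text
t 39.9 at [ 660.6 -248.7  263.3]
shift [-0.0347, -0.054, -0.031] turn [0.038, -0.2341, -0.0665]
shift [-0.0371, -0.0574, -0.0205] turn [0.038, -0.2341, -0.0665]
shift [-0.0367, -0.0604, -0.0095] turn [0.038, -0.2341, -0.0665]
shift [-0.0446, -0.1225, 0.055] turn [0.0, 0.0, 0.0]
shift [-0.0446, -0.1225, 0.055] turn [0.0, 0.0, 0.0]
```

>>> move_arm --motion '[[[-0.007,-0.011,-0.006],[0.008,-0.047,-0.013],0.3],[[-0.014,-0.022,-0.012],[0.015,-0.094,-0.027],0.3],[[-0.021,-0.032,-0.018],[0.023,-0.14,-0.04],0.3],[[-0.028,-0.043,-0.025],[0.03,-0.187,-0.053],0.3],[[-0.035,-0.054,-0.031],[0.038,-0.234,-0.067],0.3]]'

```text
time_s: 40.4
tcp_pos: [626.0, -184.1, 261.9]
orientation: [2.978, -0.208, 0.703]
force: [0.0, 0.8, -1.5]
width: 0.633
finger_force: 95.4
```

>>> move_arm --motion '[[[-0.007,-0.011,-0.004],[0.008,-0.047,-0.013],0.3],[[-0.015,-0.023,-0.008],[0.015,-0.094,-0.027],0.3],[[-0.022,-0.034,-0.012],[0.023,-0.14,-0.04],0.3],[[-0.03,-0.046,-0.016],[0.03,-0.187,-0.053],0.3],[[-0.037,-0.057,-0.02],[0.038,-0.234,-0.067],0.3]]'

```text
time_s: 40.9
tcp_pos: [593.3, -122.1, 260.3]
orientation: [3.084, -0.109, 0.357]
force: [-0.9, 0.7, -1.8]
width: 0.631
finger_force: 95.4
```

Run:
```python
from h import *
s=env.state(); print(np.round(s['joints'],2),s['width'])
plan(([560,-60,260],down(-np.pi/2),1),([470.7,185,150],None,2))
```

```text
[-0.26  0.71  0.83  1.59 -0.71  0.9  -0.85] 0.6314592348347442
t 40.9 at [ 593.3 -122.1  260.3]
shift [-0.0364, -0.0595, -0.01] turn [0.0353, -0.2306, -0.0703]
shift [-0.0446, -0.1225, 0.055] turn [0.0, 0.0, 0.0]
shift [-0.0446, -0.1225, 0.055] turn [0.0, 0.0, 0.0]
```

>>> move_arm --motion '[[[-0.007,-0.012,-0.002],[0.007,-0.046,-0.014],0.3],[[-0.014,-0.024,-0.004],[0.014,-0.092,-0.028],0.3],[[-0.022,-0.036,-0.006],[0.021,-0.138,-0.042],0.3],[[-0.029,-0.048,-0.008],[0.028,-0.184,-0.056],0.3],[[-0.036,-0.06,-0.01],[0.035,-0.231,-0.07],0.3]]'

```text
time_s: 41.4
tcp_pos: [560.6, -59.7, 260.1]
orientation: [3.141, -0.001, -0.0]
force: [0.3, 1.0, -0.8]
width: 0.638
finger_force: 95.4
```

>>> move_arm --motion '[[[-0.009,-0.024,0.011],[0,0,0],0.3],[[-0.018,-0.049,0.022],[0,0,0],0.3],[[-0.027,-0.073,0.033],[0,0,0],0.3],[[-0.036,-0.098,0.044],[0,0,0],0.3],[[-0.0446,-0.1225,0.055],[0,0,0],0.3]]'

```text
time_s: 41.9
tcp_pos: [516.2, 63.4, 204.5]
orientation: [3.142, -0.001, 0.003]
force: [1.3, 0.6, -1.4]
width: 0.637
finger_force: 95.5
```

>>> move_arm --motion '[[[-0.009,-0.024,0.011],[0,0,0],0.3],[[-0.018,-0.049,0.022],[0,0,0],0.3],[[-0.027,-0.073,0.033],[0,0,0],0.3],[[-0.038,-0.105,0.046],[0,0,0],0.3],[[-0.0446,-0.1225,0.055],[0,0,0],0.3]]'

```text
time_s: 42.4
tcp_pos: [471.2, 187.3, 148.8]
orientation: [-3.141, -0.002, -0.001]
force: [-0.4, -0.3, -1.2]
width: 0.633
finger_force: 95.4
```

>>> move_arm --motion '[[[0,0,0.01],[0,0,0],0.3],[[0,0,0.04],[0,0,0],0.3],[[0,0,0.08],[0,0,0],0.3],[[0,0,0.12],[0,0,0],0.3],[[0,0,0.15],[0,0,0],0.3]]'

```text
time_s: 42.9
tcp_pos: [472.4, 184.0, -2.4]
orientation: [3.14, -0.003, 0.001]
force: [-0.0, -0.4, -0.4]
width: 0.636
finger_force: 95.4
```

Run:
```python
from h import *
s=env.state(); print(np.round(s['joints'],2),s['width'])
go([470.7,185,-24],down(-np.pi/2))
```

```text
[-0.71  1.04  0.53  1.91 -1.09  0.51 -0.96] 0.6361719444364796
shift [-0.0017, -0.001, 0.0216] turn [0.0011, -0.0008, -0.0017] t 42.9 rows>= 0.4
```

Lower, release, lift.

>>> move_arm --motion '[[[0,0,0.006],[0,0,0],0.3],[[0,0,0.012],[0,0,0],0.3],[[0,0,0.017],[0,0,0],0.3],[[0,0,0.02],[0,0,0],0.3],[[0,0,0.0215],[0,0,0],0.3]]'

```text
time_s: 43.4
tcp_pos: [472.8, 185.2, -21.8]
orientation: [3.141, -0.001, 0.003]
force: [1.0, -0.6, -1.6]
width: 0.638
finger_force: 95.3
```

>>> move_arm --motion '[[[0,0,0],[0,0,0],0.7],[[0,0,0],[0,0,0],0.75],[[0,0,0],[0,0,0],0.85],[[0,0,0],[0,0,0],0.85],[[0,0,0],[0,0,0],0.85]]'

```text
time_s: 43.9
tcp_pos: [472.5, 185.0, -22.2]
orientation: [3.141, -0.001, 0.002]
force: [-0.5, -0.3, -0.2]
width: 0.845
finger_force: 0.0
```

>>> move_arm --motion '[[[0,0,-0.02],[0,0,0],0.85],[[0,0,-0.05],[0,0,0],0.85],[[0,0,-0.09],[0,0,0],0.85],[[0,0,-0.13],[0,0,0],0.85],[[0,0,-0.16],[0,0,0],0.85]]'

```text
time_s: 44.4
tcp_pos: [472.3, 184.9, 140.0]
orientation: [3.141, -0.002, 0.004]
force: [0.2, -0.2, -0.8]
width: 0.852
finger_force: 0.0
```

```bash
cat > pk.py <<'E'
from ik import *
from h import *
from scan2 import place2
E
python3 - <<'E'
from pk import *
s=env.state(); print(np.round(s['joints'],2),s['width'])
for n in('wrist','side'):
    for o in staves(cam(n)): print(n,*o[:6])
al=.95
S=[o for o in staves(cam('wrist')) if o[2]>120 and o[1][1]>100][0]
p,Rt=pick(S[1],S[4],26,0,al); z=Rt[:,2]
print(p, best(p,Rt,6))
plan((p-z*120,Rt,2),(p-z*40,Rt,1),(p,Rt,1))
E
```

```text
[-0.84  0.84  0.8   1.83 -0.8   0.83 -1.2 ] 0.8520924529498574
wrist [461.  22.] [620.  38.] 57 37 1.409 13.8
wrist [534. 168.] [505. -49.] 56 40 -0.029 25.8
wrist [376. 198.] [474.  92.] 90 56 0.045 21.9
wrist [272. 220.] [452. 186.] 130 56 0.011 26.0
side [261. 197.] [453. 179.] 125 59 0.045 23.5
side [270. 212.] [475.  85.] 85 63 0.042 19.7
side [334. 222.] [657.  22.] 105 60 -0.146 11.8
side [286. 249.] [ 506. -101.] 134 56 1.545 24.1
side [207. 280.] [ 310. -230.] 140 43 -1.53 36.2
side [392. 412.] [ 625. -621.] 181 15 0.101 42.5
[426.78593487 185.69741669  -7.08460522] (np.float64(0.23875876184393552), array([-0.26056132,  1.43823793, -0.14790781,  0.86425013, -0.1308015 ,
        1.75124124, -1.87120552]))
t 44.55 at [472.7 185.5 139. ]
shift [0.0257, -0.0007, 0.0382] turn [-0.0032, -0.4767, -0.0056]
shift [0.0404, -0.0006, 0.0222] turn [-0.0032, -0.4767, -0.0056]
shift [0.0, -0.0, 0.08] turn [0.0, 0.0, 0.0]
shift [-0.0, 0.0, 0.04] turn [0.0, 0.0, 0.0]
```

>>> move_arm --motion '[[[0.005,0,0.008],[0,-0.095,0],0.85],[[0.01,0,0.015],[0,-0.19,0],0.85],[[0.015,0,0.023],[0,-0.285,0],0.85],[[0.02,0,0.03],[0,-0.38,0],0.85],[[0.0257,0,0.038],[0,-0.476,0],0.85]]'

```text
time_s: 45.05
tcp_pos: [497.8, 185.0, 98.8]
orientation: [-3.052, 0.002, 0.746]
force: [-0.2, 1.3, 0.4]
width: 0.85
finger_force: 0.0
```

>>> move_arm --motion '[[[0.008,0,0.004],[0,-0.095,0],0.85],[[0.016,0,0.009],[0,-0.19,0],0.85],[[0.024,0,0.013],[0,-0.285,0],0.85],[[0.032,0,0.018],[0,-0.38,0],0.85],[[0.04,-0.001,0.022],[0,-0.476,0],0.85]]'

```text
time_s: 45.55
tcp_pos: [497.2, 182.8, 63.8]
orientation: [2.85, 0.008, -1.308]
force: [-0.8, -0.1, -1.0]
width: 0.851
finger_force: 0.0
```

Run:
```python
from pk import *
s=env.state(); print(np.round(s['joints'],2),s['width'],s['force'])
p,Rt=pick((452,186),.011,26,0,.95); z=Rt[:,2]
plan((p-z*40,Rt,1),(p,Rt,1))
```

```text
[-0.34  1.4   0.26  0.63 -0.42  1.99 -1.73] 0.850907859055181 [-0.84717594 -0.10636083 -0.97721483]
t 45.55 at [497.2 182.8  63.8]
shift [0.0114, -0.0036, 0.0598] turn [-0.0017, -0.0893, -0.0048]
shift [0.0, 0.0, 0.04] turn [0.0, 0.0, 0.0]
```

>>> move_arm --motion '[[[0.002,-0.001,0.012],[0,0,0],0.85],[[0.005,-0.002,0.024],[0,-0.01,0],0.85],[[0.007,-0.003,0.036],[0,-0.03,0],0.85],[[0.009,-0.0036,0.048],[0,-0.06,0],0.85],[[0.0114,-0.0036,0.06],[-0.002,-0.089,-0.005],0.85]]'

```text
time_s: 46.05
tcp_pos: [458.9, 186.2, 16.8]
orientation: [2.789, 0.016, -1.434]
force: [0.6, 0.4, -0.6]
width: 0.85
finger_force: 0.0
```

Run:
```python
from pk import *
s=env.state(); print(np.round(s['joints'],2),s['width'],s['force'])
p,Rt=pick((452,186),.011,26,0,.95); z=Rt[:,2]
plan((p,Rt,1))
for o in staves(cam('wrist')): print(*o[:6])
```

```text
[-0.36  1.46  0.25  0.73 -0.43  1.92 -1.7 ] 0.849943792238241 [ 0.56909364  0.41900125 -0.55953391]
t 46.05 at [458.9 186.2  16.8]
shift [0.0007, 0.0001, 0.0401] turn [0.0008, -0.0002, 0.0003]
[275. 243.] [457. 187.] 123 55 -0.0 26.0
[471. 238.] [476.  95.] 89 51 0.05 21.9
[493. 321.] [-1123.  -966.] 686 23 1.564 34.4
```

>>> move_arm --motion '[[[0.001,0,0.01],[0,0,0],0.85],[[0.001,0,0.02],[0,0,0],0.85],[[0.001,0,0.03],[0,0,0],0.85],[[0.001,0,0.036],[0,0,0],0.85],[[0.001,0,0.04],[0,0,0],0.85]]'

```text
time_s: 46.6
tcp_pos: [427.6, 185.8, -6.8]
orientation: [2.791, 0.016, -1.43]
force: [0.5, 0.0, 0.6]
width: 0.855
finger_force: 0.0
```

>>> move_arm --motion '[[[0,0,0],[0,0,0],0.8],[[0,0,0],[0,0,0],0.7],[[0,0,0],[0,0,0],0.6],[[0,0,0],[0,0,0],0.5],[[0,0,0],[0,0,0],0.4]]' --grip_force 90

```text
time_s: 47.1
tcp_pos: [428.3, 185.8, -6.1]
orientation: [2.792, 0.016, -1.428]
force: [3.1, -0.6, 6.1]
width: 0.643
finger_force: 94.9
```

>>> move_arm --motion '[[[0,0,0],[0,0,0],0.3],[[0,0,0],[0,0,0],0.3],[[0,0,0],[0,0,0],0.3],[[0,0,0],[0,0,0],0.3],[[0,0,0],[0,0,0],0.3]]'

```text
time_s: 47.6
tcp_pos: [428.3, 185.8, -6.1]
orientation: [2.792, 0.016, -1.428]
force: [4.6, 0.4, 4.5]
width: 0.641
finger_force: 94.9
```

```bash
cat >> pk.py <<'E'
def grasp_of(C,yaw,t):
    "stave pose in tool frame at grasp: centre, and rotation (cols X,Y,Z of the stave)"
    s=env.state(); A=R.from_rotvec(s['orientation'])
    Sx=np.array([np.cos(yaw),np.sin(yaw),0]); M=np.c_[Sx,np.cross([0,0,1],Sx),[0,0,1]]
    return A.inv().apply(np.array([*C,t/2])-s['tcp_pos']), A.inv().as_matrix()@M
def target(i,half,delta,lift,g,c,M):
    "TCP pose to put held stave in slot i"
    u=np.cos(g)*U+np.sin(g)*N; n=np.cos(g)*N-np.sin(g)*U
    W=np.c_[u,np.cross(-n,u),-n]; Rt=W@M.T
    return slot(i)+N*delta+U*lift+u*half-Rt@c, Rt
E
python3 - <<'E'
from pk import *
s=env.state(); print(s['tcp_pos'],np.round(s['joints'],2),s['width'],s['force'])
c,M=grasp_of((452,186),.011,26); np.savez('g.npz',c=c,M=M); print(c)
p=np.array(s['tcp_pos']); q=np.array(s['joints'])
T,Rt=target(1,65,1,65,0,c,M)
q0=q
for f in np.linspace(0,1,9)[1:]:
    pass
print('T',T,best(T,Rt,8)); T0,_=target(1,65,1,0,0,c,M); print('T0',T0,best(T0,Rt,8))
plan((p+[0,0,150],None,1),([480,0,200],None,2),(T+[0,0,60],Rt,4),(T,Rt,1))
E
```

```text
[428.30395377 185.81480355  -6.06789507] [-0.38  1.44  0.25  0.91 -0.42  1.77 -1.65] 0.6406093061326306 [4.62675935 0.44683748 4.47664636]
[ -1.59913977   0.09693478 -30.37358857]
T [ 626.67806577 -343.1790482   117.23555787] (np.float64(0.6123886140624228), array([ 0.66331458,  0.92267828, -0.42575429,  1.4040597 ,  0.53604966,
        0.64238861, -1.87671668]))
T0 [ 605.74095942 -335.51715531   56.20055787] (np.float64(0.41395567700223257), array([ 0.63415023,  0.97082747, -0.33201659,  1.53703437,  0.58131979,
        0.44395568, -1.94315458]))
t 47.6 at [428.3 185.8  -6.1]
shift [-0.1216, 0.0, -0.0878] turn [0.0, 0.0, 0.0]
shift [-0.0082, 0.0932, -0.0365] turn [0.0, 0.0, 0.0]
shift [-0.0082, 0.0932, -0.0365] turn [0.0, 0.0, 0.0]
shift [0.0255, 0.0862, -0.0256] turn [0.0316, 0.3016, 0.0911]
shift [0.0399, 0.0825, -0.0183] turn [0.0316, 0.3016, 0.0911]
shift [0.0511, 0.0779, -0.007] turn [0.0316, 0.3016, 0.0911]
shift [0.0581, 0.0729, 0.0072] turn [0.0316, 0.3016, 0.0911]
shift [-0.0163, -0.0, 0.0577] turn [0.0, 0.0, 0.0]
```

>>> move_arm --motion '[[[-0.01,0,-0.007],[0,0,0],0.3],[[-0.035,0,-0.025],[0,0,0],0.3],[[-0.065,0,-0.047],[0,0,0],0.3],[[-0.095,0,-0.069],[0,0,0],0.3],[[-0.122,0,-0.088],[0,0,0],0.3]]'

```text
time_s: 48.1
tcp_pos: [428.1, 185.9, 146.4]
orientation: [2.792, 0.016, -1.428]
force: [1.2, 0.9, -1.4]
width: 0.633
finger_force: 94.8
```

>>> move_arm --motion '[[[-0.002,0.019,-0.007],[0,0,0],0.3],[[-0.003,0.037,-0.015],[0,0,0],0.3],[[-0.005,0.056,-0.022],[0,0,0],0.3],[[-0.007,0.075,-0.029],[0,0,0],0.3],[[-0.008,0.093,-0.037],[0,0,0],0.3]]'

```text
time_s: 48.6
tcp_pos: [454.6, 91.2, 172.1]
orientation: [2.79, 0.015, -1.431]
force: [-0.4, 0.6, -1.7]
width: 0.639
finger_force: 94.8
```

>>> move_arm --motion '[[[-0.002,0.019,-0.007],[0,0,0],0.3],[[-0.003,0.037,-0.015],[0,0,0],0.3],[[-0.005,0.056,-0.022],[0,0,0],0.3],[[-0.007,0.075,-0.029],[0,0,0],0.3],[[-0.008,0.093,-0.037],[0,0,0],0.3]]'

```text
time_s: 49.1
tcp_pos: [463.4, -1.9, 191.7]
orientation: [2.802, 0.014, -1.409]
force: [0.2, 0.5, -1.7]
width: 0.64
finger_force: 94.8
```

>>> move_arm --motion '[[[0.005,0.017,-0.005],[0.006,0.06,0.018],0.3],[[0.01,0.034,-0.01],[0.012,0.12,0.036],0.3],[[0.015,0.052,-0.015],[0.019,0.18,0.055],0.3],[[0.02,0.069,-0.02],[0.025,0.24,0.073],0.3],[[0.0255,0.086,-0.0256],[0.032,0.302,0.091],0.3]]'

```text
time_s: 49.6
tcp_pos: [500.2, -87.2, 186.3]
orientation: [2.97, -0.134, -0.963]
force: [0.5, 0.1, -1.6]
width: 0.641
finger_force: 94.7
```

>>> move_arm --motion '[[[0.008,0.017,-0.004],[0.006,0.06,0.018],0.3],[[0.016,0.033,-0.007],[0.012,0.12,0.036],0.3],[[0.024,0.05,-0.011],[0.019,0.18,0.055],0.3],[[0.032,0.066,-0.014],[0.025,0.24,0.073],0.3],[[0.04,0.0825,-0.018],[0.032,0.302,0.091],0.3]]'

```text
time_s: 50.1
tcp_pos: [536.6, -172.9, 180.8]
orientation: [3.062, -0.277, -0.5]
force: [0.2, -0.1, -1.8]
width: 0.644
finger_force: 94.7
```

Run:
```python
from pk import *
s=env.state(); print(np.round(s['joints'],2),s['width'],s['force'])
d=np.load('g.npz'); T,Rt=target(1,65,1,65,0,d['c'],d['M'])
plan((T+[0,0,60],Rt,2),(T,Rt,1))
```

```text
[ 0.16  0.91  0.15  1.15 -0.03  1.4  -1.47] 0.6436221146086184 [ 0.1717857  -0.06509322 -1.75734351]
t 50.1 at [ 536.6 -172.9  180.8]
shift [0.0578, 0.076, -0.0128] turn [0.0295, 0.2934, 0.0902]
shift [0.0659, 0.0702, 0.0033] turn [0.0295, 0.2934, 0.0902]
shift [-0.0163, -0.0, 0.0577] turn [0.0, 0.0, 0.0]
```

>>> move_arm --motion '[[[0.012,0.015,-0.003],[0.006,0.06,0.018],0.3],[[0.023,0.03,-0.005],[0.012,0.12,0.036],0.3],[[0.035,0.046,-0.008],[0.018,0.18,0.054],0.3],[[0.046,0.061,-0.01],[0.024,0.24,0.072],0.3],[[0.058,0.076,-0.013],[0.03,0.293,0.09],0.3]]'

```text
time_s: 50.6
tcp_pos: [581.6, -258.2, 179.1]
orientation: [3.076, -0.411, -0.041]
force: [0.4, 0.7, -1.8]
width: 0.64
finger_force: 94.8
```

>>> move_arm --motion '[[[0.013,0.014,0],[0.006,0.06,0.018],0.3],[[0.026,0.028,0.001],[0.012,0.12,0.036],0.3],[[0.04,0.042,0.002],[0.018,0.18,0.054],0.3],[[0.053,0.056,0.003],[0.024,0.24,0.072],0.3],[[0.066,0.07,0.003],[0.03,0.293,0.09],0.3]]'

```text
time_s: 51.1
tcp_pos: [626.7, -343.0, 177.2]
orientation: [3.019, -0.534, 0.415]
force: [0.7, 0.7, -1.2]
width: 0.639
finger_force: 94.8
```

>>> move_arm --motion '[[[0,0,0],[0,0,0],0.3],[[0,0,0],[0,0,0],0.3],[[0,0,0],[0,0,0],0.3],[[0,0,0],[0,0,0],0.3],[[0,0,0],[0,0,0],0.3]]'

```text
time_s: 51.6
tcp_pos: [627.7, -340.5, 177.8]
orientation: [3.021, -0.532, 0.414]
force: [-0.2, 0.7, -1.9]
width: 0.64
finger_force: 95.0
```

```bash
cat >> pk.py <<'E'
def inspect():
    "held stave and rack from the wrist camera, in rack coords"
    c=cam('wrist'); P=pts(c); f=c['frame'].astype(int); q=(P-O); X=q@EX; Y=q@np.array([-EX[1],EX[0],0]); Z=P[...,2]
    return c,X,Y,Z,f
E
python3 - <<'E'
from pk import *
s=env.state(); print(np.round(s['joints'],2),s['width'],s['force'])
d=np.load('g.npz'); T,Rt=target(1,65,1,65,0,d['c'],d['M'])
plan((T,Rt,1))
c=cam('wrist'); save(c,'w8.png'); np.savez('w8.npz',P=pts(c),f=c['frame'])
E
```

```text
[ 0.43  0.83  0.08  1.34 -0.14  0.71 -1.34] 0.6403298152209219 [-0.21789792  0.67456167 -1.94367436]
t 51.6 at [ 627.7 -340.5  177.8]
shift [-0.0163, 0.0029, 0.0583] turn [-0.0019, 0.0026, 0.002]
```

View pics/w8.png

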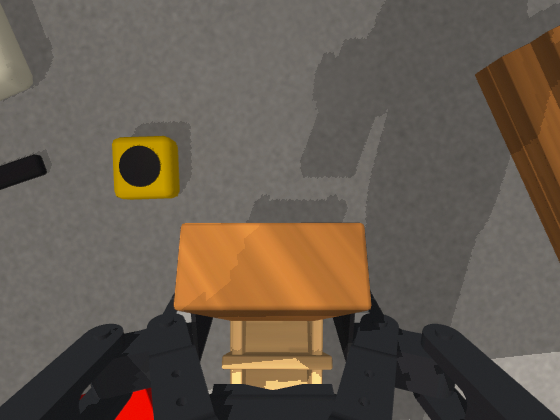

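```bash
cat >> pk.py <<'E'
def held_end(P,f,i,half,t):
    "top end face of the held stave, in slot axes (n,y,u) from floor centre"
    h=cv2.cvtColor(np.ascontiguousarray(f),cv2.COLOR_RGB2HSV); d=P-slot(i); y=np.cross(U,N)
    n_,y_,u_=d@N,d@y,d@U
    m=(h[...,0]<17)&(h[...,1]>110)&(abs(n_)<60)&(abs(y_)<60)&(u_>2*half-20)&(P[...,2]>85)
    um=np.median(u_[m]); k=m&(abs(u_-um)<9)
    co=np.linalg.lstsq(np.c_[n_[k],y_[k],np.ones(k.sum())],u_[k],rcond=None)[0]
    r=cv2.minAreaRect(np.c_[n_[k],y_[k]].astype(np.float32))
    print('end face: n,y',np.round(r[0],1),'size',np.round(r[1],1),'ang',round(r[2],1),'u',round(um-2*half,1),'slopes n,y',co[:2].round(3))
E
python3 - <<'E'
from pk import *
d=np.load('w8.npz'); held_end(d['P'],d['f'],1,65,26)
g=np.load('g.npz'); s=env.state(); A=R.from_rotvec(s['orientation'])
top=np.array(s['tcp_pos'])+A.apply(g['c']+65*g['M'][:,0])-slot(1); print('predicted',[(top@v).round(1) for v in(N,np.cross(U,N),U)])
E
```

```text
end face: n,y [-31.8  15.7] size [48.2 78.6] ang 0.3 u 121.0 slopes n,y [ 0.012 -0.002]
predicted [np.float64(-19.5), np.float64(2.7), np.float64(251.8)]
```

```bash
sed -i 's/^    r=cv2.minAreaRect(np.c_\[n_\[k\],y_\[k\]\].astype(np.float32))/    k=cv2.morphologyEx(k.astype(np.uint8),cv2.MORPH_OPEN,np.ones((5,5)))>0\n    r=cv2.minAreaRect(np.c_[n_[k],y_[k]].astype(np.float32))/' pk.py
python3 - <<'E'
from pk import *
d=np.load('w8.npz'); held_end(d['P'],d['f'],1,65,26)
E
```

```text
end face: n,y [-20.6   4.5] size [26.  56.1] ang 0.2 u 121.0 slopes n,y [ 0.012 -0.002]
```

>>> move_arm --motion '[[[-0.003,0.001,0.012],[0,0.001,0],0.3],[[-0.006,0.002,0.024],[-0.001,0.001,0.001],0.3],[[-0.009,0.003,0.036],[-0.002,0.002,0.002],0.3],[[-0.012,0.004,0.05],[-0.002,0.003,0.002],0.3],[[-0.0154,0.0047,0.0589],[-0.002,0.003,0.002],0.3]]'

```text
time_s: 52.15
tcp_pos: [626.5, -345.5, 114.8]
orientation: [3.018, -0.536, 0.416]
force: [-0.2, 0.7, -1.7]
width: 0.64
finger_force: 95.0
```

>>> move_arm --motion '[[[0,0,0],[0,0,0],0.3],[[0,0,0],[0,0,0],0.3],[[0,0,0],[0,0,0],0.3],[[0,0,0],[0,0,0],0.3],[[0,0,0],[0,0,0],0.3]]'

```text
time_s: 52.65
tcp_pos: [627.1, -345.8, 117.3]
orientation: [3.017, -0.536, 0.419]
force: [-0.4, -0.3, -2.1]
width: 0.644
finger_force: 95.0
```

Run:
```python
from pk import *
c=cam('wrist'); held_end(pts(c),c['frame'],1,65,26)
g=np.load('g.npz'); s=env.state(); A=R.from_rotvec(s['orientation']); print(s['tcp_pos'])
top=np.array(s['tcp_pos'])+A.apply(g['c']+65*g['M'][:,0])-slot(1); print('predicted',[(top@v).round(1) for v in(N,np.cross(U,N),U)])
print('-50U',A.inv().apply(-U*.05).round(4),'+1N',A.inv().apply(N*.001).round(5))
```

```text
end face: n,y [ 0.9 -0.7] size [56.1 26. ] ang 89.9 u 64.6 slopes n,y [ 0.014 -0.003]
[ 627.0840192  -345.73097026  117.17859164]
predicted [np.float64(2.1), np.float64(-2.3), np.float64(195.3)]
-50U [-0.0293 -0.      0.0405] +1N [ 0.00081 -0.       0.00059]
```

>>> move_arm --motion '[[[-0.0035,0,0.0049],[0,0,0],0.3],[[-0.007,0,0.0097],[0,0,0],0.3],[[-0.0105,0,0.0146],[0,0,0],0.3],[[-0.014,0,0.0194],[0,0,0],0.3],[[-0.0176,0,0.0243],[0,0,0],0.3]]'

```text
time_s: 53.2
tcp_pos: [617.0, -342.1, 88.1]
orientation: [3.017, -0.536, 0.418]
force: [1.2, 0.1, -1.6]
width: 0.638
finger_force: 95.0
```

>>> move_arm --motion '[[[-0.0035,0,0.0049],[0,0,0],0.3],[[-0.007,0,0.0097],[0,0,0],0.3],[[-0.0105,0,0.0146],[0,0,0],0.3],[[-0.014,0,0.0194],[0,0,0],0.3],[[-0.016,0,0.0222],[0,0,0],0.3]]'

```text
time_s: 53.7
tcp_pos: [608.2, -338.9, 62.4]
orientation: [3.017, -0.536, 0.418]
force: [0.0, 0.5, -1.8]
width: 0.641
finger_force: 95.0
```

>>> move_arm --motion '[[[-0.0006,0,0.0008],[0,0,0],0.3],[[-0.0012,0,0.0016],[0,0,0],0.3],[[-0.0018,0,0.0024],[0,0,0],0.3],[[-0.0023,0,0.0032],[0,0,0],0.3],[[-0.0029,0,0.004],[0,0,0],0.3]]'

```text
time_s: 54.2
tcp_pos: [606.9, -338.4, 58.4]
orientation: [3.017, -0.536, 0.419]
force: [0.4, -0.1, -0.9]
width: 0.641
finger_force: 95.0
```

Run:
```python
from pk import *
c=cam('wrist'); held_end(pts(c),c['frame'],1,65,26); s=env.state(); print(s['force'],np.round(s['joints'],2))
```

```text
end face: n,y [ 1.  -0.8] size [56.3 26. ] ang 89.9 u 2.0 slopes n,y [ 0.014 -0.003]
[-0.85541127 -0.21712213 -2.34895387] [ 0.46  0.96  0.03  1.53 -0.16  0.39 -1.3 ]
```

>>> move_arm --motion '[[[-0.0004,0,0.0006],[0,0,0],0.3],[[-0.0008,0,0.0011],[0,0,0],0.3],[[-0.0012,0,0.0016],[0,0,0],0.3],[[-0.0012,0,0.0016],[0,0,0],0.3],[[-0.0012,0,0.0016],[0,0,0],0.3]]'

```text
time_s: 54.75
tcp_pos: [606.2, -338.2, 56.5]
orientation: [3.017, -0.536, 0.418]
force: [0.9, -0.3, -1.4]
width: 0.637
finger_force: 95.0
```

>>> move_arm --motion '[[[0,0,0],[0,0,0],0.66],[[0,0,0],[0,0,0],0.7],[[0,0,0],[0,0,0],0.75],[[0,0,0],[0,0,0],0.8],[[0,0,0],[0,0,0],0.85]]'

```text
time_s: 55.25
tcp_pos: [606.2, -338.2, 56.5]
orientation: [3.017, -0.536, 0.418]
force: [-0.6, -0.5, 0.1]
width: 0.848
finger_force: 0.0
```

Run:
```python
from pk import *
c=cam('wrist'); held_end(pts(c),c['frame'],1,65,26); s=env.state(); print(s['force'],s['width'],np.round(s['joints'],2))
p=np.array(s['tcp_pos']); A=R.from_rotvec(s['orientation'])
plan((p+U*100+[0,0,30],None,1),([520,-150,200],down(-np.pi/2),3),([480,60,200],None,1))
```

```text
end face: n,y [ 7.3 -1. ] size [56.2 26.7] ang 90.0 u -0.1 slopes n,y [0.004 0.001]
[ 0.1448956  -0.0708771  -0.30135481] 0.8501880192839574 [ 0.46  0.96  0.03  1.53 -0.16  0.38 -1.3 ]
t 55.3 at [ 606.2 -338.2   56.5]
shift [0.0667, 0.0001, -0.1099] turn [0.0, 0.0, 0.0]
shift [-0.056, -0.049, -0.0227] turn [0.0164, -0.0909, -0.1164]
shift [-0.0517, -0.0556, -0.0169] turn [0.0164, -0.0909, -0.1164]
shift [-0.0461, -0.0615, -0.0115] turn [0.0164, -0.0909, -0.1164]
shift [-0.04, -0.21, 0.0] turn [0.0, 0.0, 0.0]
```

Run:
```python
from pk import *
for al,a in((.85,12),(.9,12),(.9,10)):
    p,Rt=pick((474,92),.045,22,a,al)
    print(al,a,[ (round(m,2),None if q is None else q.round(2).tolist()) for h in(0,60) for m,q in[best(p+[0,0,h],Rt,6)]])
    for g in(0,.1):
        c=Rt.T@(np.array([474,92,11])-p); M=Rt.T@np.c_[[np.cos(.045),np.sin(.045),0],[-np.sin(.045),np.cos(.045),0],[0,0,1]]
        print(' place',g,[(round(m,2),None if q is None else q.round(2).tolist()) for l in(60,0) for T,r in[target(2,45,3,l,g,c,M)] for m,q in[best(T,r,6)]])
```

```text
0.85 12 [(np.float64(0.31), [-0.16, 1.39, -0.08, 0.92, -0.05, 1.68, -1.72]), (np.float64(0.26), [-0.17, 1.29, -0.07, 0.96, -0.06, 1.73, -1.72])]
 place 0 [(np.float64(0.22), [0.42, 0.85, 0.14, 1.74, -0.67, 0.25, -0.8]), (np.float64(0.0), [0.54, 0.92, -0.09, 1.83, 0.59, 0.03, -2.01])]
 place 0.1 [(np.float64(0.41), [0.38, 0.88, 0.2, 1.6, -0.45, 0.44, -1.04]), (np.float64(0.25), [0.4, 0.94, 0.16, 1.71, -0.65, 0.28, -0.83])]
0.9 12 [(np.float64(0.23), [-0.16, 1.43, -0.07, 0.85, -0.06, 1.76, -1.72]), (np.float64(0.18), [-0.17, 1.33, -0.06, 0.89, -0.07, 1.81, -1.72])]
 place 0 [(np.float64(0.31), [0.39, 0.86, 0.18, 1.68, -0.56, 0.34, -0.93]), (np.float64(0.13), [0.44, 0.92, 0.09, 1.79, -0.79, 0.16, -0.67])]
 place 0.1 [(np.float64(0.5), [0.38, 0.89, 0.2, 1.54, -0.37, 0.53, -1.13]), (np.float64(0.34), [0.38, 0.95, 0.2, 1.66, -0.55, 0.37, -0.95])]
0.9 10 [(np.float64(0.24), [-0.16, 1.42, -0.07, 0.86, -0.06, 1.75, -1.72]), (np.float64(0.19), [-0.17, 1.33, -0.06, 0.9, -0.07, 1.8, -1.72])]
 place 0 [(np.float64(0.3), [0.39, 0.86, 0.18, 1.69, -0.57, 0.33, -0.92]), (np.float64(0.13), [0.45, 0.93, 0.09, 1.79, -0.8, 0.16, -0.66])]
 place 0.1 [(np.float64(0.49), [0.38, 0.89, 0.2, 1.55, -0.37, 0.52, -1.12]), (np.float64(0.33), [0.38, 0.96, 0.2, 1.66, -0.55, 0.36, -0.94])]
```

>>> move_arm --motion '[[[0.005,0,-0.008],[0,0,0],0.85],[[0.018,0,-0.03],[0,0,0],0.85],[[0.034,0,-0.056],[0,0,0],0.85],[[0.05,0,-0.083],[0,0,0],0.85],[[0.067,0,-0.11],[0,0,0],0.85]]'

```text
time_s: 55.8
tcp_pos: [639.0, -350.0, 182.8]
orientation: [3.017, -0.536, 0.419]
force: [0.8, 0.6, -0.8]
width: 0.852
finger_force: 0.0
```

>>> move_arm --motion '[[[-0.011,-0.01,-0.005],[0.003,-0.018,-0.023],0.85],[[-0.022,-0.02,-0.009],[0.006,-0.036,-0.046],0.85],[[-0.034,-0.029,-0.014],[0.01,-0.055,-0.07],0.85],[[-0.045,-0.039,-0.018],[0.013,-0.073,-0.093],0.85],[[-0.056,-0.049,-0.0227],[0.0164,-0.091,-0.116],0.85]]'

```text
time_s: 56.3
tcp_pos: [598.2, -282.0, 186.8]
orientation: [3.076, -0.358, 0.278]
force: [-0.2, 0.2, -0.0]
width: 0.85
finger_force: 0.0
```

>>> move_arm --motion '[[[-0.01,-0.011,-0.003],[0.003,-0.018,-0.023],0.85],[[-0.021,-0.022,-0.007],[0.006,-0.036,-0.046],0.85],[[-0.031,-0.033,-0.01],[0.01,-0.055,-0.07],0.85],[[-0.041,-0.044,-0.014],[0.013,-0.073,-0.093],0.85],[[-0.0517,-0.0556,-0.0169],[0.0164,-0.091,-0.116],0.85]]'

```text
time_s: 56.8
tcp_pos: [559.1, -215.6, 193.9]
orientation: [3.117, -0.18, 0.14]
force: [-0.1, -0.2, 0.3]
width: 0.851
finger_force: 0.0
```

>>> move_arm --motion '[[[-0.009,-0.012,-0.002],[0.003,-0.018,-0.023],0.85],[[-0.018,-0.025,-0.005],[0.006,-0.036,-0.046],0.85],[[-0.028,-0.037,-0.007],[0.01,-0.055,-0.07],0.85],[[-0.037,-0.049,-0.009],[0.013,-0.073,-0.093],0.85],[[-0.0461,-0.0615,-0.0115],[0.0164,-0.091,-0.116],0.85]]'

```text
time_s: 57.3
tcp_pos: [519.6, -148.9, 200.3]
orientation: [-3.141, -0.001, 0.003]
force: [0.6, -0.7, 1.1]
width: 0.849
finger_force: 0.0
```

>>> move_arm --motion '[[[-0.008,-0.04,0],[0,0,0],0.85],[[-0.016,-0.085,0],[0,0,0],0.85],[[-0.025,-0.13,0],[0,0,0],0.85],[[-0.033,-0.175,0],[0,0,0],0.85],[[-0.04,-0.21,0],[0,0,0],0.85]]'

```text
time_s: 57.8
tcp_pos: [479.3, 63.1, 200.4]
orientation: [-3.141, -0.002, 0.002]
force: [0.5, -0.1, -0.1]
width: 0.849
finger_force: 0.0
```

>>> move_arm --motion '[[[0,0,0],[0,0,0],0.85],[[0,0,0],[0,0,0],0.85],[[0,0,0],[0,0,0],0.85],[[0,0,0],[0,0,0],0.85],[[0,0,0],[0,0,0],0.85]]'

```text
time_s: 58.3
tcp_pos: [480.6, 59.5, 200.3]
orientation: [-3.142, 0.004, 0.001]
force: [0.0, -0.3, 0.4]
width: 0.854
finger_force: 0.0
```

Run:
```python
from pk import *
s=env.state(); print(np.round(s['joints'],2),s['width'],s['tcp_pos'])
for o in staves(cam('wrist')): print(*o[:6])
c=cam('top'); print([o[1:6] for o in staves(c)])
p,Rt=pick((474,92),.045,22,12,.9)
plan((p+[0,0,60],Rt,2),(p,Rt,1))
```

```text
[-0.24  0.58  0.08  1.81 -0.07  0.75 -1.69] 0.8539582942491445 [480.58462061  59.45533404 200.29763313]
[300.  34.] [633.  35.] 64 56 -0.195 13.9
[420. 167.] [503. -95.] 130 56 1.548 25.9
[244. 193.] [474.  92.] 90 56 0.045 22.0
[509. 327.] [ 312. -213.] 131 41 -1.505 37.8
[(array([ 592., -629.]), 247, 35, np.float64(0.11), 43.4), (array([679.,  23.]), 60, 53, np.float64(-0.191), 14.4), (array([503., -97.]), 128, 56, np.float64(1.551), 26.1), (array([ 308., -221.]), 143, 44, np.float64(-1.511), 38.0)]
t 58.4 at [480.6  59.7 200.3]
shift [-0.0094, -0.0158, 0.0745] turn [-0.0107, -0.4497, -0.0219]
shift [0.0242, -0.0165, 0.0709] turn [-0.0107, -0.4497, -0.0219]
shift [0.047, 0.0, 0.0373] turn [0.0, 0.0, 0.0]
```

>>> move_arm --motion '[[[-0.002,-0.003,0.015],[-0.002,-0.09,-0.004],0.85],[[-0.004,-0.006,0.03],[-0.004,-0.18,-0.009],0.85],[[-0.006,-0.009,0.045],[-0.006,-0.27,-0.013],0.85],[[-0.008,-0.013,0.06],[-0.009,-0.36,-0.018],0.85],[[-0.0094,-0.0158,0.0745],[-0.0107,-0.45,-0.022],0.85]]'

```text
time_s: 58.9
tcp_pos: [471.2, 76.0, 125.3]
orientation: [3.051, 0.032, -0.704]
force: [0.1, 0.5, 0.4]
width: 0.853
finger_force: 0.0
```

>>> move_arm --motion '[[[0.005,-0.003,0.014],[-0.002,-0.09,-0.004],0.85],[[0.01,-0.007,0.028],[-0.004,-0.18,-0.009],0.85],[[0.015,-0.01,0.042],[-0.006,-0.27,-0.013],0.85],[[0.019,-0.013,0.056],[-0.009,-0.36,-0.018],0.85],[[0.0242,-0.0165,0.0709],[-0.0107,-0.45,-0.022],0.85]]'

```text
time_s: 59.4
tcp_pos: [461.7, 91.7, 50.9]
orientation: [2.808, 0.065, -1.363]
force: [0.6, -0.4, 1.1]
width: 0.845
finger_force: 0.0
```

>>> move_arm --motion '[[[0,0,0],[0,0,0],0.85],[[0,0,0],[0,0,0],0.85],[[0,0,0],[0,0,0],0.85],[[0,0,0],[0,0,0],0.85],[[0,0,0],[0,0,0],0.85]]'

```text
time_s: 59.9
tcp_pos: [462.2, 91.9, 52.5]
orientation: [2.812, 0.065, -1.355]
force: [0.5, -0.4, -0.1]
width: 0.849
finger_force: 0.0
```

Run:
```python
from pk import *
s=env.state(); print(np.round(s['joints'],2),s['width'],s['tcp_pos'])
for o in staves(cam('wrist')): print(*o[:6])
p,Rt=pick((474,92),.045,22,12,.9)
plan((p,Rt,1))
```

```text
[-0.19  1.32  0.02  0.92 -0.12  1.79 -1.67] 0.8490275172486147 [462.20393105  91.92268581  52.50629839]
[530. 177.] [491. -38.] 58 29 0.705 25.8
[277. 173.] [475.  92.] 90 56 0.052 22.0
[529. 278.] [ 312. -184.] 77 43 -1.431 37.7
[496. 331.] [-1200. -1340.] 1064 229 1.227 33.4
t 59.95 at [462.1  91.9  52.3]
shift [0.0474, 0.0005, 0.0382] turn [0.0006, -0.0015, 0.0009]
```

>>> move_arm --motion '[[[0.011,0,0.009],[0,0,0],0.85],[[0.022,0,0.018],[0,0,0],0.85],[[0.034,0,0.027],[0,0,0],0.85],[[0.043,0,0.035],[0,0,0],0.85],[[0.047,0,0.038],[0,0,0],0.85]]'

```text
time_s: 60.45
tcp_pos: [460.4, 91.8, -10.7]
orientation: [2.808, 0.065, -1.361]
force: [-0.3, 0.2, -0.2]
width: 0.849
finger_force: 0.0
```

>>> move_arm --motion '[[[0,0,0],[0,0,0],0.8],[[0,0,0],[0,0,0],0.7],[[0,0,0],[0,0,0],0.6],[[0,0,0],[0,0,0],0.5],[[0,0,0],[0,0,0],0.4]]'

```text
time_s: 60.95
tcp_pos: [461.6, 91.9, -8.3]
orientation: [2.811, 0.065, -1.357]
force: [3.9, 0.0, 6.2]
width: 0.636
finger_force: 94.9
```

>>> move_arm --motion '[[[0,0,0],[0,0,0],0.3],[[0,0,0],[0,0,0],0.3],[[0,0,0],[0,0,0],0.3],[[0,0,0],[0,0,0],0.3],[[0,0,0],[0,0,0],0.3]]'

```text
time_s: 61.45
tcp_pos: [461.6, 91.9, -8.4]
orientation: [2.811, 0.065, -1.357]
force: [4.0, -1.0, 7.0]
width: 0.635
finger_force: 94.9
```

Run:
```python
from pk import *
s=env.state(); print(s['tcp_pos'],np.round(s['joints'],2),s['width'],s['force'])
c,M=grasp_of((474.5,92),.047,22); np.savez('g.npz',c=c,M=M); print(c)
p=np.array(s['tcp_pos'])
T,Rt=target(2,45,3,65,0.08,c,M); print('T',T)
plan((p+[0,0,150],None,1),([470,0,200],None,1),(T+[0,0,60],Rt,4))
```

```text
[461.57785873  91.90636145  -8.35983275] [-0.19  1.42  0.02  0.88 -0.12  1.74 -1.67] 0.6345735586162979 [ 4.00074409 -1.02168435  6.96915542]
[ -7.1238769    0.49888049 -22.15389635]
T [ 582.47982823 -326.53855372  105.38851905]
t 61.45 at [461.6  91.9  -8.4]
shift [-0.1174, -0.0, -0.0933] turn [0.0, 0.0, 0.0]
shift [-0.0431, 0.0922, -0.0396] turn [0.0, 0.0, 0.0]
shift [0.0219, 0.0828, -0.0137] turn [0.0341, 0.2813, 0.0991]
shift [0.0332, 0.0797, -0.0087] turn [0.0341, 0.2813, 0.0991]
shift [0.0423, 0.0758, -0.0006] turn [0.0341, 0.2813, 0.0991]
shift [0.0483, 0.0714, 0.0097] turn [0.0341, 0.2813, 0.0991]
```

>>> move_arm --motion '[[[-0.01,0,-0.007],[0,0,0],0.3],[[-0.033,0,-0.026],[0,0,0],0.3],[[-0.062,0,-0.049],[0,0,0],0.3],[[-0.092,0,-0.073],[0,0,0],0.3],[[-0.117,0,-0.093],[0,0,0],0.3]]'

```text
time_s: 61.95
tcp_pos: [461.4, 91.9, 143.2]
orientation: [2.811, 0.065, -1.356]
force: [0.7, 0.5, -0.3]
width: 0.635
finger_force: 94.5
```

>>> move_arm --motion '[[[-0.009,0.018,-0.008],[0,0,0],0.3],[[-0.017,0.037,-0.016],[0,0,0],0.3],[[-0.026,0.055,-0.024],[0,0,0],0.3],[[-0.035,0.074,-0.032],[0,0,0],0.3],[[-0.043,0.092,-0.04],[0,0,0],0.3]]'

```text
time_s: 62.45
tcp_pos: [470.1, -2.0, 199.6]
orientation: [2.81, 0.063, -1.359]
force: [-0.9, 0.6, -1.6]
width: 0.635
finger_force: 94.5
```

>>> move_arm --motion '[[[0.004,0.017,-0.003],[0.007,0.056,0.02],0.3],[[0.009,0.033,-0.006],[0.014,0.112,0.04],0.3],[[0.013,0.05,-0.008],[0.02,0.169,0.06],0.3],[[0.018,0.066,-0.011],[0.027,0.225,0.08],0.3],[[0.022,0.083,-0.014],[0.034,0.281,0.099],0.3]]'

```text
time_s: 62.95
tcp_pos: [498.6, -83.5, 190.4]
orientation: [2.967, -0.095, -0.945]
force: [0.3, -0.1, -1.6]
width: 0.636
finger_force: 94.4
```

>>> move_arm --motion '[[[0.007,0.016,-0.002],[0.007,0.056,0.02],0.3],[[0.013,0.032,-0.003],[0.014,0.112,0.04],0.3],[[0.02,0.048,-0.005],[0.02,0.169,0.06],0.3],[[0.027,0.064,-0.007],[0.027,0.225,0.08],0.3],[[0.033,0.08,-0.009],[0.034,0.281,0.099],0.3]]'

```text
time_s: 63.45
tcp_pos: [526.5, -165.5, 182.1]
orientation: [3.056, -0.25, -0.515]
force: [1.1, 0.5, -1.3]
width: 0.629
finger_force: 94.4
```

Run:
```python
from pk import *
s=env.state(); print(np.round(s['joints'],2),s['width'],s['force'])
d=np.load('g.npz'); T,Rt=target(2,45,3,65,.08,d['c'],d['M'])
plan((T+[0,0,60],Rt,2))
```

```text
[ 0.15  0.89  0.14  1.2  -0.02  1.38 -1.48] 0.6287097059247769 [ 1.14199033  0.52215716 -1.33548095]
t 63.45 at [ 526.5 -165.5  182.1]
shift [0.042, 0.0747, -0.0008] turn [0.0345, 0.2814, 0.0987]
shift [0.048, 0.0704, 0.0094] turn [0.0345, 0.2814, 0.0987]
```

>>> move_arm --motion '[[[0.008,0.015,0],[0.007,0.056,0.02],0.3],[[0.017,0.03,0],[0.014,0.112,0.04],0.3],[[0.025,0.045,0],[0.02,0.169,0.06],0.3],[[0.034,0.06,0],[0.027,0.225,0.08],0.3],[[0.042,0.075,0],[0.034,0.281,0.099],0.3]]'

```text
time_s: 63.95
tcp_pos: [554.0, -246.3, 172.8]
orientation: [3.077, -0.399, -0.075]
force: [1.2, -0.6, -1.3]
width: 0.636
finger_force: 94.5
```

>>> move_arm --motion '[[[0.01,0.014,0.002],[0.007,0.056,0.02],0.3],[[0.019,0.028,0.004],[0.014,0.112,0.04],0.3],[[0.029,0.042,0.006],[0.02,0.169,0.06],0.3],[[0.038,0.056,0.008],[0.027,0.225,0.08],0.3],[[0.048,0.07,0.009],[0.034,0.281,0.099],0.3]]'

```text
time_s: 64.45
tcp_pos: [581.9, -326.4, 164.6]
orientation: [3.03, -0.538, 0.365]
force: [0.1, -0.2, -0.8]
width: 0.635
finger_force: 94.5
```

>>> move_arm --motion '[[[0,0,0],[0,0,0],0.3],[[0,0,0],[0,0,0],0.3],[[0,0,0],[0,0,0],0.3],[[0,0,0],[0,0,0],0.3],[[0,0,0],[0,0,0],0.3]]'

```text
time_s: 64.95
tcp_pos: [583.0, -323.9, 164.7]
orientation: [3.032, -0.535, 0.364]
force: [1.0, -0.1, -0.0]
width: 0.634
finger_force: 94.6
```

```bash
cat >> pk.py <<'E'
def check(i,half,t,g,c,M,delta,lift):
    w=cam('wrist'); held_end(pts(w),w['frame'],i,half,t)
    s=env.state(); A=R.from_rotvec(s['orientation']); S=A.as_matrix()@M; y=np.cross(U,N)
    top=np.array(s['tcp_pos'])+A.apply(c+half*M[:,0])-slot(i); print('predicted n,y,u',[(top@v-(2*half if k==2 else 0)).round(1) for k,v in enumerate((N,y,U))],'lean',np.arctan2(S[:,0]@N,S[:,0]@U).round(3))
    print(np.round(s['joints'],2),np.round(s['force'],1)); T,Rt=target(i,half,delta,lift,g,c,M); plan((T,Rt,1))
    for nm,v in(('-U',-U),('N',N),('Y',y)): print('10mm',nm,A.inv().apply(v*.01).round(4))
E
python3 - <<'E'
from pk import *
d=np.load('g.npz'); check(2,45,22,.08,d['c'],d['M'],3,60)
E
```

```text
end face: n,y [-12.    4.5] size [22.7 56.3] ang 0.0 u 117.3 slopes n,y [-0.013 -0.006]
predicted n,y,u [np.float64(-10.4), np.float64(2.5), np.float64(120.3)] lean 0.082
[ 0.44  0.79  0.06  1.5  -0.13  0.62 -1.34] [ 0.4 -0.3 -0.5]
t 65.0 at [ 582.9 -324.1  164.7]
shift [-0.0164, 0.0025, 0.0619] turn [0.0005, 0.0025, 0.0015]
10mm -U [-0.0056 -0.      0.0083]
10mm N [0.0083 0.     0.0056]
10mm Y [ 0.   -0.01  0.  ]
```

>>> move_arm --motion '[[[-0.004,0.001,0.011],[0,0,0],0.3],[[-0.008,0.002,0.022],[0,0,0],0.3],[[-0.012,0.003,0.033],[0,0,0],0.3],[[-0.016,0.004,0.045],[0,0,0],0.3],[[-0.0195,0.0045,0.0557],[0,0,0],0.3]]'

```text
time_s: 65.5
tcp_pos: [575.7, -326.7, 105.2]
orientation: [3.032, -0.537, 0.364]
force: [-0.5, 0.5, -0.4]
width: 0.635
finger_force: 94.6
```

>>> move_arm --motion '[[[0,0,0],[0,0,0],0.3],[[0,0,0],[0,0,0],0.3],[[0,0,0],[0,0,0],0.3],[[0,0,0],[0,0,0],0.3],[[0,0,0],[0,0,0],0.3]]'

```text
time_s: 66.0
tcp_pos: [576.0, -326.8, 106.4]
orientation: [3.031, -0.537, 0.365]
force: [-0.6, -1.0, -1.3]
width: 0.632
finger_force: 94.7
```

Run:
```python
from pk import *
d=np.load('g.npz'); check(2,45,22,.08,d['c'],d['M'],3,60)
```

```text
end face: n,y [25.5 -0.8] size [56.2 69.2] ang 89.5 u 56.9 slopes n,y [-0.105 -0.002]
predicted n,y,u [np.float64(4.3), np.float64(-2.4), np.float64(63.4)] lean 0.082
[ 0.46  0.86  0.04  1.58 -0.14  0.47 -1.32] [-0.8  0.8  0.5]
t 66.05 at [ 575.9 -326.7  106.3]
shift [0.0029, -0.0024, 0.0065] turn [0.0007, 0.0017, 0.0008]
10mm -U [-0.0056 -0.      0.0083]
10mm N [0.0083 0.     0.0056]
10mm Y [ 0.   -0.01  0.  ]
```

>>> move_arm --motion '[[[-0.0035,0,0.005],[0,0,0],0.3],[[-0.007,0,0.01],[0,0,0],0.3],[[-0.0105,0,0.0155],[0,0,0],0.3],[[-0.014,0,0.0208],[0,0,0],0.3],[[-0.0168,0,0.0249],[0,0,0],0.3]]'

```text
time_s: 66.55
tcp_pos: [565.7, -323.0, 77.1]
orientation: [3.032, -0.537, 0.363]
force: [-0.2, 0.5, 0.0]
width: 0.634
finger_force: 94.7
```

>>> move_arm --motion '[[[-0.0034,0,0.005],[0,0,0],0.3],[[-0.0067,0,0.01],[0,0,0],0.3],[[-0.0095,0,0.014],[0,0,0],0.3],[[-0.0117,0,0.0174],[0,0,0],0.3],[[-0.0129,0,0.0191],[0,0,0],0.3]]'

```text
time_s: 67.05
tcp_pos: [558.3, -320.3, 55.8]
orientation: [3.032, -0.537, 0.364]
force: [-0.2, -0.0, -0.2]
width: 0.636
finger_force: 94.7
```

```bash
sed -i 's/(abs(n_)<60)/(abs(n_)<LIM)/; s/^def held_end/LIM=24\ndef held_end/' pk.py
python3 - <<'E'
from pk import *
d=np.load('g.npz'); check(2,45,22,.08,d['c'],d['M'],3,0)
E
```

```text
end face: n,y [ 2.5 -0.6] size [56.  22.7] ang 90.0 u 7.8 slopes n,y [-0.018 -0.006]
predicted n,y,u [np.float64(4.0), np.float64(-2.4), np.float64(9.5)] lean 0.083
[ 0.48  0.92  0.01  1.68 -0.14  0.32 -1.3 ] [ 0.6  0.7 -0.8]
t 67.1 at [ 558.2 -320.3   55.7]
shift [-0.0001, -0.0025, 0.0117] turn [0.0006, 0.0025, 0.0006]
10mm -U [-0.0056  0.      0.0083]
10mm N [0.0083 0.     0.0056]
10mm Y [ 0.   -0.01  0.  ]
```

Lower 6.5 mm more, then release and retreat.

>>> move_arm --motion '[[[-0.0008,0,0.0012],[0,0,0],0.3],[[-0.0017,0,0.0025],[0,0,0],0.3],[[-0.0025,0,0.0037],[0,0,0],0.3],[[-0.0036,0,0.0054],[0,0,0],0.3],[[-0.0036,0,0.0054],[0,0,0],0.3]]'

```text
time_s: 67.6
tcp_pos: [556.3, -319.5, 49.9]
orientation: [3.032, -0.537, 0.364]
force: [0.1, -0.7, -0.5]
width: 0.637
finger_force: 94.7
```

>>> move_arm --motion '[[[0,0,0],[0,0,0],0.66],[[0,0,0],[0,0,0],0.7],[[0,0,0],[0,0,0],0.75],[[0,0,0],[0,0,0],0.8],[[0,0,0],[0,0,0],0.85]]'

```text
time_s: 68.1
tcp_pos: [556.4, -319.6, 50.2]
orientation: [3.031, -0.537, 0.364]
force: [0.1, 0.1, 0.8]
width: 0.853
finger_force: 0.0
```

Run:
```python
from pk import *
d=np.load('g.npz'); check(2,45,22,.08,d['c'],d['M'],3,0)
s=env.state(); p=np.array(s['tcp_pos'])
plan((p+U*100+[0,0,30],None,1),([520,-120,220],down(-np.pi/2-.1),2),([580,20,200],down(-np.pi/2-.19),1))
```

```text
end face: n,y [ 9.9 -1. ] size [56.1 23.2] ang 89.6 u -0.1 slopes n,y [-0.015  0.001]
predicted n,y,u [np.float64(4.1), np.float64(-2.4), np.float64(3.6)] lean 0.082
[ 0.48  0.92  0.01  1.69 -0.14  0.3  -1.3 ] [0.4 0.3 0.6]
t 68.15 at [ 556.4 -319.6   50.2]
shift [0.003, -0.0025, 0.0067] turn [0.0006, 0.002, 0.0006]
10mm -U [-0.0056  0.      0.0083]
10mm N [0.0083 0.     0.0056]
10mm Y [ 0.   -0.01  0.  ]
t 68.15 at [ 556.4 -319.6   50.2]
shift [0.0627, -0.0, -0.1122] turn [0.0, 0.0, 0.0]
shift [-0.0612, -0.0875, -0.0385] turn [0.0149, -0.119, -0.1247]
shift [-0.0538, -0.0952, -0.0303] turn [0.0149, -0.119, -0.1247]
shift [0.0457, -0.1453, 0.02] turn [0.0, 0.0, 0.09]
```

>>> move_arm --motion '[[[0.005,0,-0.008],[0,0,0],0.85],[[0.017,0,-0.03],[0,0,0],0.85],[[0.031,0,-0.056],[0,0,0],0.85],[[0.047,0,-0.084],[0,0,0],0.85],[[0.063,0,-0.112],[0,0,0],0.85]]'

```text
time_s: 68.65
tcp_pos: [589.3, -331.6, 176.0]
orientation: [3.031, -0.537, 0.365]
force: [-0.6, 1.2, -0.5]
width: 0.852
finger_force: 0.0
```

>>> move_arm --motion '[[[-0.012,-0.017,-0.008],[0.003,-0.024,-0.025],0.85],[[-0.024,-0.035,-0.015],[0.006,-0.048,-0.05],0.85],[[-0.037,-0.052,-0.023],[0.009,-0.071,-0.075],0.85],[[-0.049,-0.07,-0.031],[0.012,-0.095,-0.1],0.85],[[-0.061,-0.0875,-0.0385],[0.015,-0.119,-0.125],0.85]]'

```text
time_s: 69.15
tcp_pos: [554.1, -224.3, 197.3]
orientation: [3.097, -0.346, 0.181]
force: [-0.5, -0.5, -0.1]
width: 0.854
finger_force: 0.0
```

>>> move_arm --motion '[[[-0.011,-0.019,-0.006],[0.003,-0.024,-0.025],0.85],[[-0.021,-0.038,-0.012],[0.006,-0.048,-0.05],0.85],[[-0.032,-0.057,-0.018],[0.009,-0.071,-0.075],0.85],[[-0.043,-0.076,-0.024],[0.012,-0.095,-0.1],0.85],[[-0.054,-0.095,-0.03],[0.015,-0.119,-0.125],0.85]]'

```text
time_s: 69.65
tcp_pos: [519.4, -119.0, 219.9]
orientation: [-3.138, 0.153, 0.003]
force: [1.2, 0.1, 0.6]
width: 0.852
finger_force: 0.0
```

>>> move_arm --motion '[[[0.009,-0.029,0.004],[0,0,0.018],0.85],[[0.018,-0.058,0.008],[0,0,0.036],0.85],[[0.027,-0.087,0.012],[0,0,0.054],0.85],[[0.037,-0.116,0.016],[0,0,0.072],0.85],[[0.0457,-0.1453,0.02],[0,0,0.09],0.85]]'

```text
time_s: 70.15
tcp_pos: [580.0, 21.4, 199.6]
orientation: [3.127, -0.297, -0.001]
force: [0.3, -0.3, -0.0]
width: 0.851
finger_force: 0.0
```

>>> move_arm --motion '[[[0,0,0],[0,0,0],0.85],[[0,0,0],[0,0,0],0.85],[[0,0,0],[0,0,0],0.85],[[0,0,0],[0,0,0],0.85],[[0,0,0],[0,0,0],0.85]]'

```text
time_s: 70.65
tcp_pos: [580.0, 19.1, 199.7]
orientation: [-3.127, 0.298, -0.0]
force: [0.3, -0.0, 0.7]
width: 0.851
finger_force: 0.0
```

Run:
```python
from pk import *
s=env.state(); print(np.round(s['joints'],2),s['tcp_pos'])
S=[]
for o in staves(cam('wrist')): print(*o[:6]); S+= [o] if abs(o[5]-14)<3 and o[2]>100 else []
o=S[0]; p,Rt=pick(o[1],o[4],14,0,0); p[2]=-27
plan((p+[0,0,70],Rt,1),(p,Rt,1))
```

```text
[-0.15  0.72  0.12  1.47 -0.1   0.95 -1.76] [580.04131694  19.06366644 199.7247934 ]
[249. 115.] [656.  31.] 109 56 -0.191 13.9
[387. 234.] [504. -96.] 131 57 1.548 26.0
[538. 356.] [ 311. -253.] 61 48 -1.53 37.9
t 70.7 at [580.1  19.2 199.7]
shift [0.0723, -0.0259, 0.1567] turn [-0.0001, -0.0, 0.001]
shift [0.0, 0.0, 0.07] turn [0.0, 0.0, 0.0]
```

>>> move_arm --motion '[[[0.013,-0.005,0.03],[0,0,0],0.85],[[0.03,-0.011,0.06],[0,0,0],0.85],[[0.05,-0.018,0.1],[0,0,0],0.85],[[0.065,-0.024,0.13],[0,0,0],0.85],[[0.0723,-0.026,0.1567],[0,0,0],0.85]]'

```text
time_s: 71.2
tcp_pos: [656.6, 31.7, 40.8]
orientation: [-3.127, 0.297, 0.001]
force: [0.3, -0.5, -0.1]
width: 0.85
finger_force: 0.0
```

>>> move_arm --motion '[[[0,0,0.01],[0,0,0],0.85],[[0,0,0.03],[0,0,0],0.85],[[0,0,0.05],[0,0,0],0.85],[[0,0,0.063],[0,0,0],0.85],[[0,0,0.068],[0,0,0],0.85]]'

```text
time_s: 71.7
tcp_pos: [655.7, 31.5, -25.6]
orientation: [3.127, -0.297, -0.001]
force: [-1.0, 0.3, -0.6]
width: 0.851
finger_force: 0.0
```

>>> move_arm --motion '[[[0,0,0],[0,0,0],0.8],[[0,0,0],[0,0,0],0.7],[[0,0,0],[0,0,0],0.6],[[0,0,0],[0,0,0],0.5],[[0,0,0],[0,0,0],0.4]]'

```text
time_s: 72.2
tcp_pos: [656.6, 31.6, -23.4]
orientation: [-3.127, 0.297, -0.002]
force: [-6.1, -0.8, 17.0]
width: 0.62
finger_force: 91.3
```

>>> move_arm --motion '[[[0,0,0],[0,0,0],0.3],[[0,0,0],[0,0,0],0.3],[[0,0,0],[0,0,0],0.3],[[0,0,0],[0,0,0],0.3],[[0,0,0],[0,0,0],0.3]]'

```text
time_s: 72.7
tcp_pos: [656.6, 31.6, -23.4]
orientation: [-3.127, 0.297, -0.002]
force: [-5.3, -0.9, 16.2]
width: 0.619
finger_force: 91.3
```

Run:
```python
from pk import *
s=env.state(); print(s['width'],s['force']); p=np.array(s['tcp_pos'])
q=np.array([430,110,p[2]+.5])
plan((p+[0,0,90],None,1),(q+[0,0,80],down(-np.pi/2),2),(q,None,1))
```

```text
0.619438391032622 [-5.30986661 -0.90425873 16.24509961]
t 72.7 at [656.6  31.6 -23.4]
shift [0.0001, -0.0, -0.09] turn [0.0, 0.0, 0.0]
shift [-0.1187, -0.0172, 0.0046] turn [-0.0001, -0.0007, -0.0947]
shift [-0.1165, -0.0283, 0.0047] turn [-0.0001, -0.0007, -0.0947]
shift [0.0, 0.0, 0.08] turn [0.0, 0.0, 0.0]
```

>>> move_arm --motion '[[[0,0,-0.01],[0,0,0],0.3],[[0,0,-0.03],[0,0,0],0.3],[[0,0,-0.05],[0,0,0],0.3],[[0,0,-0.07],[0,0,0],0.3],[[0,0,-0.092],[0,0,0],0.3]]'

```text
time_s: 73.2
tcp_pos: [656.1, 31.7, 68.5]
orientation: [-3.127, 0.297, -0.001]
force: [-0.5, -0.2, -0.9]
width: 0.615
finger_force: 94.6
```

>>> move_arm --motion '[[[-0.024,-0.003,0.001],[0,0,-0.019],0.3],[[-0.047,-0.007,0.002],[0,0,-0.038],0.3],[[-0.071,-0.01,0.003],[0,0,-0.057],0.3],[[-0.095,-0.014,0.004],[0,0,-0.076],0.3],[[-0.1187,-0.017,0.0046],[0,0,-0.095],0.3]]'

```text
time_s: 73.7
tcp_pos: [542.1, 71.1, 63.2]
orientation: [-3.138, 0.147, -0.002]
force: [0.4, 1.1, -2.0]
width: 0.616
finger_force: 94.7
```

>>> move_arm --motion '[[[-0.024,-0.006,0.001],[0,0,-0.019],0.3],[[-0.048,-0.011,0.002],[0,0,-0.038],0.3],[[-0.072,-0.017,0.003],[0,0,-0.057],0.3],[[-0.097,-0.023,0.004],[0,0,-0.076],0.3],[[-0.1165,-0.028,0.0046],[0,0,-0.095],0.3]]'

```text
time_s: 74.2
tcp_pos: [428.5, 110.0, 58.5]
orientation: [-3.141, -0.003, -0.001]
force: [0.8, 0.3, -1.9]
width: 0.618
finger_force: 94.6
```

>>> move_arm --motion '[[[0,0,0],[0,0,0],0.3],[[0,0,0.02],[0,0,0],0.3],[[0,0,0.04],[0,0,0],0.3],[[0,0,0.055],[0,0,0],0.3],[[0,0,0.065],[0,0,0],0.3]]'

```text
time_s: 74.7
tcp_pos: [430.1, 109.4, -7.9]
orientation: [-3.141, 0.0, -0.001]
force: [-0.5, 0.3, -0.0]
width: 0.617
finger_force: 94.7
```

Run:
```python
from pk import *
s=env.state(); print(s['width'],s['force'],np.round(s['joints'],2)); go([430,110,-22.5],down(-np.pi/2))
```

```text
0.617030402113757 [-0.50372945  0.33767594 -0.04242349] [-0.33  0.94  0.01  2.13 -0.12  0.07 -1.77]
shift [-0.0001, -0.0006, 0.0146] turn [-0.0002, -0.0006, -0.0001] t 74.7 rows>= 0.3
```

>>> move_arm --motion '[[[0,0,0.004],[0,0,0],0.3],[[0,0,0.008],[0,0,0],0.3],[[0,0,0.012],[0,0,0],0.3],[[0,0,0.0145],[0,0,0],0.3],[[0,0,0.0145],[0,0,0],0.3]]'

```text
time_s: 75.2
tcp_pos: [429.4, 109.6, -21.9]
orientation: [-3.141, -0.001, 0.0]
force: [-0.5, -0.0, 0.4]
width: 0.614
finger_force: 94.7
```

>>> move_arm --motion '[[[0,0,0],[0,0,0],0.65],[[0,0,0],[0,0,0],0.75],[[0,0,0],[0,0,0],0.85],[[0,0,0],[0,0,0],0.85],[[0,0,0],[0,0,0],0.85]]'

```text
time_s: 75.7
tcp_pos: [429.4, 109.5, -21.8]
orientation: [-3.141, -0.001, -0.0]
force: [-0.7, 0.2, -1.1]
width: 0.853
finger_force: 0.0
```

>>> move_arm --motion '[[[0,0,-0.02],[0,0,0],0.85],[[0,0,-0.05],[0,0,0],0.85],[[0,0,-0.09],[0,0,0],0.85],[[0,0,-0.12],[0,0,0],0.85],[[0,0,-0.15],[0,0,0],0.85]]'

```text
time_s: 76.2
tcp_pos: [429.2, 109.5, 129.6]
orientation: [-3.141, -0.001, -0.0]
force: [0.1, -0.1, -0.7]
width: 0.85
finger_force: 0.0
```

```bash
sed -i 's/def pick(xy,yaw,t,a,al): return frame_pose(\(.*\),a,t,al)/def pick(xy,yaw,t,a,al,tip=31): return frame_pose(\1,a,t,al,tip)/' ik.py
python3 - <<'E'
from pk import *
s=env.state(); print(np.round(s['joints'],2),s['tcp_pos'])
S=[]
for o in staves(cam('wrist')): print(*o[:6]); S+= [o] if abs(o[5]-14)<3 and o[2]>100 else []
o=S[0]
for al in(.95,1.05):
    p,Rt=pick(o[1],o[4],14,8,al,26); print(al,p,[(round(m,2),None if q is None else q.round(2).tolist()) for h in(0,60) for m,q in[best(p+[0,0,h],Rt,6)]])
    sx=np.array([np.cos(o[4]),np.sin(o[4]),0]);M=Rt.T@np.c_[sx,np.cross([0,0,1],sx),[0,0,1]]; c=Rt.T@(np.array([*o[1],7])-p)
    for g in(0,.1,.2): print(' place',g,[(round(m,2),None if q is None else q.round(2).tolist()) for l in(60,0) for T,r in[target(4,55,5,l,g,c,M)] for m,q in[best(T,r,6)]])
    plan((p+[0,0,60],Rt,2),(p,Rt,1))
E
```

```text
[-0.37  0.65  0.08  2.04 -0.11  0.45 -1.78] [429.21578379 109.45999941 129.64862876]
[500. 117.] [504. -77.] 94 56 1.548 25.9
[273. 199.] [429. 111.] 110 56 0.001 14.0
0.95 [415.85120345 110.9868512   -4.17618977] [(np.float64(0.33), [-0.17, 1.39, -0.08, 1.02, -0.1, 1.66, -1.76]), (np.float64(0.27), [-0.18, 1.29, -0.07, 1.07, -0.12, 1.72, -1.76])]
 place 0 [(np.float64(0.2), [0.43, 0.74, 0.14, 1.96, -0.68, 0.23, -0.75]), (np.float64(0.0), [0.53, 0.83, -0.02, 2.05, -1.43, 0.03, 0.02])]
 place 0.1 [(np.float64(0.39), [0.38, 0.78, 0.22, 1.83, -0.46, 0.42, -0.98]), (np.float64(0.21), [0.41, 0.86, 0.16, 1.94, -0.69, 0.24, -0.74])]
 place 0.2 [(np.float64(0.56), [0.38, 0.81, 0.21, 1.7, -0.3, 0.59, -1.16]), (np.float64(0.4), [0.37, 0.89, 0.24, 1.81, -0.48, 0.43, -0.97])]
t 76.25 at [430.4 109.7 133.2]
shift [-0.0074, -0.0006, 0.0386] turn [-0.0009, -0.4771, 0.0001]
shift [0.0111, -0.0006, 0.0377] turn [-0.0009, -0.4771, 0.0001]
shift [0.0488, 0.0, 0.0349] turn [0.0, 0.0, 0.0]
1.05 [414.44700341 110.985447    -1.39519176] [(np.float64(0.17), [-0.17, 1.46, -0.09, 0.89, -0.11, 1.82, -1.77]), (np.float64(0.13), [-0.18, 1.36, -0.07, 0.95, -0.14, 1.86, -1.76])]
 place 0 [(np.float64(0.38), [0.38, 0.77, 0.22, 1.85, -0.47, 0.41, -0.97]), (np.float64(0.19), [0.42, 0.85, 0.16, 1.96, -0.71, 0.22, -0.73])]
 place 0.1 [(np.float64(0.55), [0.38, 0.8, 0.22, 1.72, -0.31, 0.58, -1.15]), (np.float64(0.39), [0.37, 0.88, 0.24, 1.83, -0.49, 0.42, -0.96])]
 place 0.2 [(np.float64(0.74), [0.53, 0.84, -0.1, 1.58, 0.11, 0.77, -1.54]), (np.float64(0.57), [0.36, 0.92, 0.24, 1.7, -0.33, 0.6, -1.13])]
t 76.25 at [430.4 109.7 133.2]
shift [-0.0081, -0.0006, 0.0372] turn [-0.0009, -0.5271, 0.0001]
shift [0.0117, -0.0006, 0.0363] turn [-0.0009, -0.5271, 0.0001]
shift [0.052, 0.0, 0.0299] turn [0.0, 0.0, 0.0]
```

>>> move_arm --motion '[[[-0.002,0,0.008],[0,-0.095,0],0.85],[[-0.003,0,0.015],[0,-0.19,0],0.85],[[-0.005,0,0.023],[0,-0.285,0],0.85],[[-0.006,0,0.031],[0,-0.38,0],0.85],[[-0.0074,-0.0006,0.0386],[0,-0.477,0],0.85]]'

```text
time_s: 76.75
tcp_pos: [422.0, 110.0, 89.4]
orientation: [-3.051, -0.001, 0.747]
force: [0.2, -0.1, 1.2]
width: 0.849
finger_force: 0.0
```

>>> move_arm --motion '[[[0.002,0,0.008],[0,-0.095,0],0.85],[[0.004,0,0.015],[0,-0.19,0],0.85],[[0.007,0,0.023],[0,-0.285,0],0.85],[[0.009,0,0.031],[0,-0.38,0],0.85],[[0.0111,-0.0006,0.0377],[0,-0.477,0],0.85]]'

```text
time_s: 77.25
tcp_pos: [414.5, 110.6, 50.6]
orientation: [2.788, 0.001, -1.448]
force: [-0.3, -0.2, 1.4]
width: 0.847
finger_force: 0.0
```

>>> move_arm --motion '[[[0,0,0],[0,0,0],0.85],[[0,0,0],[0,0,0],0.85],[[0,0,0],[0,0,0],0.85],[[0,0,0],[0,0,0],0.85],[[0,0,0],[0,0,0],0.85]]'

```text
time_s: 77.75
tcp_pos: [414.8, 110.9, 51.8]
orientation: [-2.792, -0.001, 1.439]
force: [0.4, 0.1, 0.3]
width: 0.849
finger_force: 0.0
```

Run:
```python
from pk import *
s=env.state(); print(np.round(s['joints'],2),s['width'],s['tcp_pos'])
for o in staves(cam('wrist')): print(*o[:6])
p,Rt=pick((429.5,110.5),.001,14,8,.95,26)
plan((p,Rt,1))
```

```text
[-0.2   1.29 -0.02  1.11 -0.16  1.69 -1.72] 0.8493792711068574 [414.83944846 110.85373703  51.75684809]
[275. 160.] [431. 111.] 110 56 0.006 14.0
[489. 313.] [-1125.  -975.] 697 19 1.571 34.3
t 77.8 at [414.8 110.8  51.6]
shift [0.0463, 0.0004, 0.031] turn [-0.0004, 0.0023, 0.0002]
```

>>> move_arm --motion '[[[0.011,0,0.007],[0,0,0],0.85],[[0.022,0,0.015],[0,0,0],0.85],[[0.034,0,0.023],[0,0,0],0.85],[[0.043,0,0.029],[0,0,0],0.85],[[0.0465,0,0.0315],[0,0,0],0.85]]'

```text
time_s: 78.3
tcp_pos: [415.1, 110.6, -6.7]
orientation: [2.789, 0.001, -1.445]
force: [-0.0, -0.2, 0.8]
width: 0.85
finger_force: 0.0
```

>>> move_arm --motion '[[[0,0,0],[0,0,0],0.8],[[0,0,0],[0,0,0],0.7],[[0,0,0],[0,0,0],0.6],[[0,0,0],[0,0,0],0.5],[[0,0,0],[0,0,0],0.4]]'

```text
time_s: 78.8
tcp_pos: [416.3, 110.8, -4.4]
orientation: [-2.792, -0.001, 1.441]
force: [3.4, -0.5, 7.0]
width: 0.615
finger_force: 92.5
```

>>> move_arm --motion '[[[0,0,0],[0,0,0],0.3],[[0,0,0],[0,0,0],0.3],[[0,0,0],[0,0,0],0.3],[[0,0,0],[0,0,0],0.3],[[0,0,0],[0,0,0],0.3]]'

```text
time_s: 79.3
tcp_pos: [416.3, 110.8, -4.4]
orientation: [-2.792, -0.001, 1.441]
force: [3.3, -0.5, 6.1]
width: 0.609
finger_force: 92.5
```

Run:
```python
from pk import *
s=env.state(); print(s['tcp_pos'],np.round(s['joints'],2),s['width'],s['force'])
c,M=grasp_of((430,110.7),.002,14); np.savez('g.npz',c=c,M=M); print(c)
p=np.array(s['tcp_pos'])
T,Rt=target(4,55,4,65,0.1,c,M); print('T',T)
plan((p+[0,0,150],None,1),([430,0,200],None,1),(T+[0,0,60],Rt,4))
```

```text
[416.25221042 110.79404871  -4.37278958] [-0.2   1.38 -0.02  1.06 -0.15  1.64 -1.71] 0.6090536462286028 [ 3.3007146  -0.52018743  6.07247023]
[ -1.3034684    0.09693069 -17.79445084]
T [ 490.4571423  -293.28023357  116.14540338]
t 79.3 at [416.3 110.8  -4.4]
shift [-0.1223, -0.0001, -0.0869] turn [0.0, 0.0, 0.0]
shift [-0.0364, 0.1108, -0.0427] turn [0.0, 0.0, 0.0]
shift [0.0136, 0.0733, -0.0088] turn [0.0357, 0.2772, 0.0855]
shift [0.0219, 0.0715, -0.0065] turn [0.0357, 0.2772, 0.0855]
shift [0.0292, 0.0692, -0.0019] turn [0.0357, 0.2772, 0.0855]
shift [0.0346, 0.0665, 0.0046] turn [0.0357, 0.2772, 0.0855]
```

>>> move_arm --motion '[[[-0.01,0,-0.007],[0,0,0],0.3],[[-0.033,0,-0.024],[0,0,0],0.3],[[-0.063,0,-0.045],[0,0,0],0.3],[[-0.093,0,-0.066],[0,0,0],0.3],[[-0.122,0,-0.087],[0,0,0],0.3]]'

```text
time_s: 79.8
tcp_pos: [416.0, 110.7, 147.2]
orientation: [-2.792, -0.001, 1.441]
force: [-0.2, -0.2, -1.0]
width: 0.612
finger_force: 93.7
```

>>> move_arm --motion '[[[-0.007,0.022,-0.008],[0,0,0],0.3],[[-0.015,0.044,-0.017],[0,0,0],0.3],[[-0.022,0.066,-0.026],[0,0,0],0.3],[[-0.029,0.089,-0.034],[0,0,0],0.3],[[-0.0364,0.111,-0.043],[0,0,0],0.3]]'

```text
time_s: 80.3
tcp_pos: [430.1, -2.8, 199.5]
orientation: [2.79, -0.001, -1.444]
force: [-0.1, -0.2, -0.2]
width: 0.612
finger_force: 93.8
```

>>> move_arm --motion '[[[0.003,0.015,-0.002],[0.007,0.055,0.017],0.3],[[0.005,0.029,-0.004],[0.014,0.111,0.034],0.3],[[0.008,0.044,-0.005],[0.021,0.166,0.051],0.3],[[0.011,0.059,-0.007],[0.029,0.222,0.068],0.3],[[0.0136,0.073,-0.009],[0.036,0.277,0.0855],0.3]]'

```text
time_s: 80.8
tcp_pos: [445.2, -75.6, 193.1]
orientation: [2.954, -0.147, -1.038]
force: [0.4, 0.1, -1.6]
width: 0.613
finger_force: 93.7
```

>>> move_arm --motion '[[[0.004,0.014,-0.001],[0.007,0.055,0.017],0.3],[[0.009,0.029,-0.003],[0.014,0.111,0.034],0.3],[[0.013,0.043,-0.004],[0.021,0.166,0.051],0.3],[[0.018,0.057,-0.005],[0.029,0.222,0.068],0.3],[[0.022,0.0715,-0.0065],[0.036,0.277,0.0855],0.3]]'

```text
time_s: 81.3
tcp_pos: [460.1, -148.8, 187.1]
orientation: [3.052, -0.287, -0.615]
force: [0.7, -0.2, -1.6]
width: 0.612
finger_force: 93.8
```

Run:
```python
from pk import *
s=env.state(); print(np.round(s['joints'],2),s['width'],s['force'])
d=np.load('g.npz'); T,Rt=target(4,55,4,65,.1,d['c'],d['M'])
plan((T+[0,0,60],Rt,2))
```

```text
[ 0.17  0.81  0.07  1.41  0.02  1.32 -1.53] 0.6122128424442895 [ 0.66070429 -0.17374503 -1.59282691]
t 81.3 at [ 460.1 -148.8  187.1]
shift [0.029, 0.0681, -0.0024] turn [0.0361, 0.2775, 0.0844]
shift [0.0345, 0.0654, 0.0041] turn [0.0361, 0.2775, 0.0844]
```

>>> move_arm --motion '[[[0.006,0.014,0],[0.007,0.055,0.017],0.3],[[0.012,0.027,-0.001],[0.014,0.111,0.034],0.3],[[0.017,0.041,-0.001],[0.021,0.166,0.051],0.3],[[0.023,0.054,-0.002],[0.029,0.222,0.068],0.3],[[0.029,0.068,-0.0024],[0.036,0.277,0.0845],0.3]]'

```text
time_s: 81.8
tcp_pos: [475.1, -220.8, 181.6]
orientation: [3.086, -0.419, -0.181]
force: [0.6, -0.7, -0.6]
width: 0.614
finger_force: 93.8
```

>>> move_arm --motion '[[[0.007,0.013,0.001],[0.007,0.055,0.017],0.3],[[0.014,0.026,0.002],[0.014,0.111,0.034],0.3],[[0.021,0.039,0.002],[0.021,0.166,0.051],0.3],[[0.028,0.052,0.003],[0.029,0.222,0.068],0.3],[[0.0345,0.0654,0.0041],[0.036,0.277,0.0845],0.3]]'

```text
time_s: 82.3
tcp_pos: [490.2, -293.0, 175.9]
orientation: [3.055, -0.542, 0.255]
force: [0.8, -0.3, -1.9]
width: 0.618
finger_force: 93.8
```

>>> move_arm --motion '[[[0,0,0],[0,0,0],0.3],[[0,0,0],[0,0,0],0.3],[[0,0,0],[0,0,0],0.3],[[0,0,0],[0,0,0],0.3],[[0,0,0],[0,0,0],0.3]]'

```text
time_s: 82.8
tcp_pos: [491.5, -290.6, 176.1]
orientation: [3.057, -0.539, 0.253]
force: [-0.8, -0.9, -0.1]
width: 0.618
finger_force: 94.0
```

Run:
```python
import pk
from pk import *
pk.LIM=40
d=np.load('g.npz'); check(4,55,14,.1,d['c'],d['M'],4,60)
```

```text
end face: n,y [-7.2  4.4] size [14.7 55.7] ang 0.1 u 118.5 slopes n,y [ 0.075 -0.005]
predicted n,y,u [np.float64(-5.4), np.float64(2.9), np.float64(120.7)] lean 0.103
[ 0.49  0.66  0.01  1.74 -0.06  0.57 -1.37] [ 0.6 -0.7 -0.6]
t 82.85 at [ 491.4 -290.6  176.1]
shift [-0.0123, 0.003, 0.0635] turn [-0.0008, 0.0026, 0.0022]
10mm -U [-0.0049  0.      0.0087]
10mm N [0.0087 0.     0.0049]
10mm Y [ 0.   -0.01  0.  ]
```

>>> move_arm --motion '[[[-0.003,0.001,0.012],[0,0,0],0.3],[[-0.005,0.002,0.024],[0,0,0],0.3],[[-0.008,0.003,0.036],[0,0,0],0.3],[[-0.011,0.004,0.05],[0,0,0],0.3],[[-0.013,0.0044,0.0597],[0,0,0],0.3]]'

```text
time_s: 83.35
tcp_pos: [486.9, -293.8, 114.3]
orientation: [3.057, -0.54, 0.253]
force: [0.2, -0.2, -0.3]
width: 0.613
finger_force: 94.0
```

>>> move_arm --motion '[[[0,0,0],[0,0,0],0.3],[[0,0,0],[0,0,0],0.3],[[0,0,0],[0,0,0],0.3],[[0,0,0],[0,0,0],0.3],[[0,0,0],[0,0,0],0.3]]'

```text
time_s: 83.85
tcp_pos: [487.2, -294.0, 115.5]
orientation: [3.057, -0.54, 0.255]
force: [0.2, 0.4, -0.3]
width: 0.612
finger_force: 94.0
```

Run:
```python
import pk
from pk import *
pk.LIM=40
d=np.load('g.npz'); check(4,55,14,.1,d['c'],d['M'],4,60)
c=cam('side'); save({'frame':cv2.resize(c['frame'][210:340,200:380],None,fx=4.4,fy=4.4,interpolation=cv2.INTER_CUBIC)},'s9.png')
```

```text
end face: n,y [10.9 -0.2] size [14.8 56.3] ang 0.1 u 60.6 slopes n,y [ 0.058 -0.005]
predicted n,y,u [np.float64(12.7), np.float64(-1.8), np.float64(62.7)] lean 0.102
[ 0.5   0.76 -0.    1.82 -0.07  0.41 -1.36] [ 0.4 -0.2 -0.9]
t 83.9 at [ 487.1 -294.   115.4]
shift [0.0005, -0.0018, 0.0041] turn [-0.0006, 0.0018, 0.0015]
10mm -U [-0.0049  0.      0.0087]
10mm N [0.0087 0.     0.0049]
10mm Y [ 0.   -0.01  0.  ]
```

View pics/s9.png

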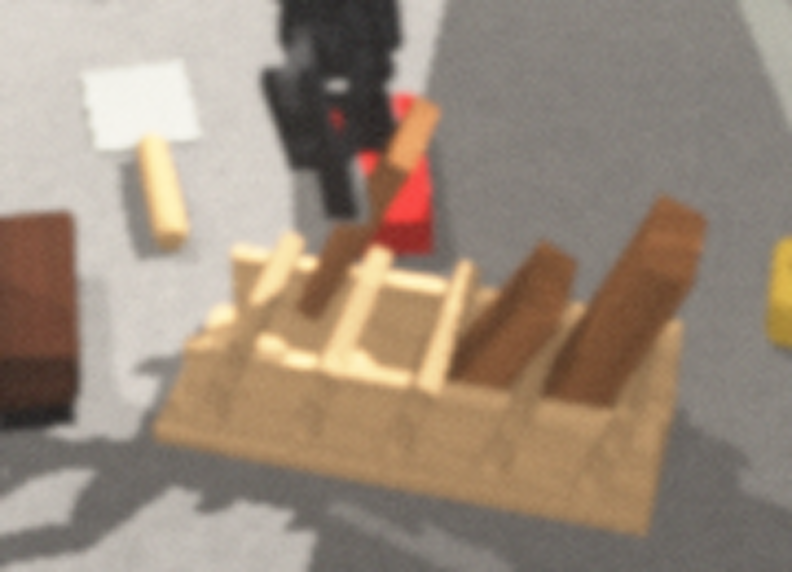

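>>> move_arm --motion '[[[-0.003,0,0.0053],[0,0,0],0.3],[[-0.006,0,0.0105],[0,0,0],0.3],[[-0.009,0,0.016],[0,0,0],0.3],[[-0.012,0,0.0213],[0,0,0],0.3],[[-0.0147,0,0.0261],[0,0,0],0.3]]'

```text
time_s: 84.45
tcp_pos: [477.1, -290.3, 86.3]
orientation: [3.057, -0.54, 0.254]
force: [0.3, 0.5, -0.2]
width: 0.616
finger_force: 94.0
```

Run:
```python
import pk
from pk import *
pk.LIM=40
d=np.load('g.npz'); check(4,55,14,.1,d['c'],d['M'],4,0)
```

```text
end face: n,y [10.8 -0.3] size [14.6 56.1] ang 0.1 u 29.6 slopes n,y [ 0.056 -0.004]
predicted n,y,u [np.float64(12.5), np.float64(-1.8), np.float64(30.9)] lean 0.104
[ 0.51  0.8  -0.01  1.88 -0.07  0.31 -1.35] [-0.7  1.2 -2. ]
t 84.5 at [ 476.7 -290.1   85.6]
shift [-0.0131, -0.0017, 0.0288] turn [-0.0008, 0.0036, 0.0013]
10mm -U [-0.0049  0.      0.0087]
10mm N [0.0087 0.     0.0049]
10mm Y [ 0.   -0.01  0.  ]
```

>>> move_arm --motion '[[[-0.0025,0,0.0044],[0,0,0],0.3],[[-0.005,0,0.0087],[0,0,0],0.3],[[-0.0075,0,0.013],[0,0,0],0.3],[[-0.01,0,0.0174],[0,0,0],0.3],[[-0.011,0,0.0191],[0,0,0],0.3]]'

```text
time_s: 85.0
tcp_pos: [469.9, -287.6, 65.8]
orientation: [3.057, -0.54, 0.253]
force: [-0.5, -0.8, -0.1]
width: 0.617
finger_force: 94.0
```

>>> move_arm --motion '[[[-0.0005,0,0.0009],[0,0,0],0.3],[[-0.001,0,0.0017],[0,0,0],0.3],[[-0.0017,0,0.003],[0,0,0],0.3],[[-0.0022,0,0.0039],[0,0,0],0.3],[[-0.0022,0,0.0039],[0,0,0],0.3]]'

```text
time_s: 85.5
tcp_pos: [468.8, -287.2, 62.0]
orientation: [3.057, -0.54, 0.254]
force: [-0.7, 0.8, -1.2]
width: 0.607
finger_force: 94.0
```

Run:
```python
import pk
from pk import *
pk.LIM=40
d=np.load('g.npz'); check(4,55,14,.1,d['c'],d['M'],4,0)
```

```text
end face: n,y [10.8 -0.4] size [14.7 55.6] ang 0.0 u 3.9 slopes n,y [ 0.057 -0.003]
predicted n,y,u [np.float64(12.6), np.float64(-1.7), np.float64(5.9)] lean 0.102
[ 0.52  0.83 -0.02  1.92 -0.07  0.22 -1.35] [ 0.2  0.5 -1.1]
t 85.55 at [ 468.8 -287.2   62.1]
shift [-0.001, -0.0017, 0.0069] turn [-0.0007, 0.0022, 0.0014]
10mm -U [-0.0049  0.      0.0087]
10mm N [0.0087 0.     0.0049]
10mm Y [ 0.   -0.01  0.  ]
```

Down 3 mm more, release.

>>> move_arm --motion '[[[-0.0005,0,0.0009],[0,0,0],0.3],[[-0.001,0,0.0017],[0,0,0],0.3],[[-0.0015,0,0.0026],[0,0,0],0.3],[[-0.0015,0,0.0026],[0,0,0],0.3],[[-0.0015,0,0.0026],[0,0,0],0.3]]'

```text
time_s: 86.05
tcp_pos: [467.8, -286.8, 59.2]
orientation: [3.057, -0.54, 0.254]
force: [0.8, 0.4, -0.6]
width: 0.614
finger_force: 94.0
```

>>> move_arm --motion '[[[0,0,0],[0,0,0],0.66],[[0,0,0],[0,0,0],0.7],[[0,0,0],[0,0,0],0.75],[[0,0,0],[0,0,0],0.8],[[0,0,0],[0,0,0],0.85]]'

```text
time_s: 86.55
tcp_pos: [467.8, -286.9, 59.3]
orientation: [3.057, -0.54, 0.254]
force: [-0.0, 0.0, 0.4]
width: 0.849
finger_force: 0.0
```

Run:
```python
import pk
from pk import *
pk.LIM=40
d=np.load('g.npz'); check(4,55,14,.1,d['c'],d['M'],4,0)
s=env.state(); p=np.array(s['tcp_pos'])
plan((p+U*110+[0,0,30],None,1),([470,-60,260],down(-np.pi/2),3))
```

```text
end face: n,y [17.3 -1. ] size [15.4 56. ] ang 0.4 u -1.1 slopes n,y [0.104 0.001]
predicted n,y,u [np.float64(12.6), np.float64(-1.8), np.float64(2.9)] lean 0.102
[ 0.52  0.84 -0.02  1.93 -0.07  0.21 -1.35] [-0.6 -0.7  0.3]
t 86.6 at [ 467.8 -286.9   59.3]
shift [0.0005, -0.0018, 0.0043] turn [-0.0006, 0.0021, 0.0014]
10mm -U [-0.0049  0.      0.0087]
10mm N [0.0087 0.     0.0049]
10mm Y [ 0.   -0.01  0.  ]
t 86.6 at [ 467.8 -286.9   59.3]
shift [0.0592, -0.0002, -0.1252] turn [0.0, 0.0, 0.0]
shift [-0.0336, -0.0714, -0.0283] turn [0.009, -0.0548, -0.1163]
shift [-0.0266, -0.0751, -0.026] turn [0.009, -0.0548, -0.1163]
shift [-0.019, -0.078, -0.024] turn [0.009, -0.0548, -0.1163]
```

>>> move_arm --motion '[[[0.004,0,-0.008],[0,0,0],0.85],[[0.015,0,-0.032],[0,0,0],0.85],[[0.029,0,-0.062],[0,0,0],0.85],[[0.044,0,-0.094],[0,0,0],0.85],[[0.059,0,-0.125],[0,0,0],0.85]]'

```text
time_s: 87.1
tcp_pos: [503.3, -300.0, 194.6]
orientation: [3.057, -0.54, 0.255]
force: [-0.5, 0.6, -0.6]
width: 0.85
finger_force: 0.0
```

```bash
cat >> pk.py <<'E'
def faces(c):
    P=pts(c); h=cv2.cvtColor(np.ascontiguousarray(c['frame']),cv2.COLOR_RGB2HSV); y=np.cross(U,N)
    for i,half,t in((1,65,26),(2,45,22),(4,55,14)):
        d=P-slot(i); n_,y_,u_=d@N,d@y,d@U
        m=(h[...,0]<17)&(h[...,1]>110)&(abs(n_)<28)&(abs(y_)<29)&(u_>50)&(u_<2*half+6)
        top=m&(u_>2*half-5); fr=m&(u_<2*half-4)&(n_<np.median(n_[m])+2)
        print(i,'top u',np.round(np.median(u_[top])-2*half,1) if top.sum() else None,'n range',np.percentile(n_[top],[2,98]).round(1) if top.sum() else None,'y',np.percentile(y_[top],[2,98]).round(1) if top.sum() else None)
        if fr.sum()>30:
            k=fr
            for _ in range(4):
                co=np.linalg.lstsq(np.c_[u_[k],y_[k],np.ones(k.sum())],n_[k],rcond=None)[0]; r=n_-co[0]*u_-co[1]*y_-co[2]; k=fr&(abs(r)<1.5)
            print('   front face lean, twist, n at floor',co.round(3),'flush would be',16.5-t,k.sum())
E
python3 - <<'E'
from pk import *
c=cam('wrist'); save(c,'w10.png'); faces(c); print('side'); faces(cam('side'))
E
```

```text
1 top u -0.2 n range [-6.3 19.1] y [-27.7  25.3]
   front face lean, twist, n at floor [ 5.4000e-02  3.0000e-03 -1.2581e+01] flush would be -9.5 4355
2 top u -0.0 n range [-1.  20.4] y [-27.8  25.5]
   front face lean, twist, n at floor [ 1.6500e-01  2.0000e-03 -1.5072e+01] flush would be -5.5 1382
4 top u -0.9 n range [10.4 24.5] y [-27.5  25.8]
   front face lean, twist, n at floor [ 1.670e-01  1.000e-03 -7.084e+00] flush would be 2.5 940
side
1 top u -0.5 n range [-2.4 20.3] y [-28.   19.9]
   front face lean, twist, n at floor [ 5.000e-02  8.000e-03 -8.767e+00] flush would be -9.5 126
2 top u -0.3 n range [ 2.7 23.4] y [-27.   18.2]
   front face lean, twist, n at floor [  0.172   0.012 -11.875] flush would be -5.5 71
4 top u -1.3 n range [14.5 27.5] y [-28.4  21.8]
   front face lean, twist, n at floor [ 0.171  0.008 -3.791] flush would be 2.5 69
```

View pics/w10.png

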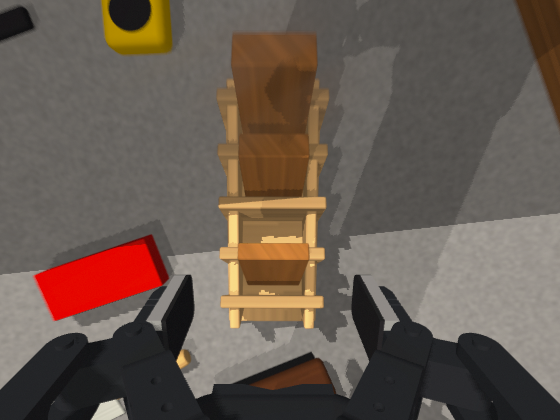

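Run:
```python
from pk import *
c=cam('wrist'); P=pts(c); h=cv2.cvtColor(np.ascontiguousarray(c['frame']),cv2.COLOR_RGB2HSV); y=np.cross(U,N)
for i,half,t in((1,65,26),(2,45,22),(4,55,14)):
    d=P-slot(i); n_,y_,u_=d@N,d@y,d@U
    for u in range(10,2*half+6,6):
        k=(abs(y_)<18)&(u_>=u)&(u_<u+6)&(abs(n_)<30)
        if k.sum()>8: print(i,u+3,k.sum(),np.percentile(n_[k],[5,25,50,75,95]).round(1),'hue,sat',np.median(h[k],0)[:2])
```

```text
1 43 61 [-10.7 -10.4 -10.2  -9.9  -9.6] hue,sat [ 14. 165.]
1 49 140 [-10.5 -10.2 -10.   -9.8  -9.3] hue,sat [ 14. 161.]
1 55 143 [-10.3  -9.9  -9.6  -9.4  -9.1] hue,sat [ 14. 158.]
1 61 155 [-10.   -9.6  -9.3  -9.   -8.7] hue,sat [ 14. 162.]
1 67 167 [-9.6 -9.3 -9.  -8.7 -8.3] hue,sat [ 14. 164.]
1 73 432 [-29.7 -27.6 -25.4  -8.9  -8.3] hue,sat [ 14. 168.]
1 79 196 [-9.  -8.6 -8.3 -8.  -7.7] hue,sat [ 14. 163.]
1 85 190 [-8.6 -8.2 -8.  -7.8 -7.3] hue,sat [ 14. 163.]
1 91 218 [-8.3 -8.  -7.7 -7.4 -7. ] hue,sat [ 14.  163.5]
1 97 228 [-8.1 -7.6 -7.4 -7.1 -6.7] hue,sat [ 14.  164.5]
1 103 240 [-7.8 -7.4 -7.1 -6.8 -6.4] hue,sat [ 14. 167.]
1 109 265 [-7.5 -7.1 -6.8 -6.5 -6.1] hue,sat [ 14. 168.]
1 115 280 [-7.1 -6.7 -6.4 -6.1 -5.7] hue,sat [ 14. 167.]
1 121 312 [-6.8 -6.4 -6.1 -5.8 -5.4] hue,sat [ 14. 166.]
1 127 1216 [-6.2 -5.1  7.2 13.9 18.4] hue,sat [ 13.  150.5]
1 133 831 [-4.9 -2.3  1.5  6.8 14.5] hue,sat [ 13. 153.]
2 13 60 [-28.9 -28.8 -28.7 -28.6 -28.5] hue,sat [ 17.  130.5]
2 19 76 [-29.  -28.8 -28.5 -11.6 -11.2] hue,sat [ 16. 132.]
2 25 140 [-28.8 -28.5 -11.3 -10.8 -10.4] hue,
[... 852 characters left out ...]
sat [ 14. 181.]
4 37 454 [-28.1 -25.3 -21.5 -17.7  -1.2] hue,sat [ 17. 131.]
4 43 126 [-25.2 -22.4 -18.6   0.4   0.4] hue,sat [ 17. 133.]
4 49 38 [1.1 1.2 1.2 1.2 1.2] hue,sat [ 14. 181.]
4 55 47 [1.9 1.9 2.  2.  2.7] hue,sat [ 14. 181.]
4 61 67 [2.6 2.7 3.4 3.4 3.4] hue,sat [ 14. 181.]
4 67 42 [4.  4.1 4.1 4.1 4.1] hue,sat [ 14. 182.]
4 73 78 [4.7 4.8 5.1 5.4 5.5] hue,sat [ 14. 181.]
4 79 48 [6.  6.  6.1 6.1 6.7] hue,sat [ 14. 180.]
4 85 76 [6.6 6.7 7.2 7.3 7.4] hue,sat [ 14. 181.]
4 91 78 [7.9 7.9 8.  8.5 8.6] hue,sat [ 14. 181.]
4 97 71 [8.4 9.  9.1 9.6 9.7] hue,sat [ 14. 181.]
4 103 76 [ 9.6  9.6 10.1 10.2 10.8] hue,sat [ 14. 181.]
4 109 809 [11.2 13.6 17.5 20.9 24.1] hue,sat [ 14. 184.]
```

>>> move_arm --motion '[[[-0.007,-0.014,-0.006],[0.002,-0.011,-0.023],0.85],[[-0.013,-0.028,-0.012],[0.004,-0.022,-0.046],0.85],[[-0.02,-0.043,-0.018],[0.005,-0.033,-0.07],0.85],[[-0.027,-0.057,-0.023],[0.007,-0.044,-0.093],0.85],[[-0.0336,-0.0714,-0.0283],[0.009,-0.055,-0.116],0.85]]'

```text
time_s: 87.75
tcp_pos: [491.7, -218.3, 215.1]
orientation: [3.099, -0.359, 0.168]
force: [-0.1, 0.3, -0.1]
width: 0.849
finger_force: 0.0
```

>>> move_arm --motion '[[[-0.005,-0.015,-0.005],[0.002,-0.011,-0.023],0.85],[[-0.011,-0.03,-0.01],[0.004,-0.022,-0.046],0.85],[[-0.016,-0.045,-0.015],[0.005,-0.033,-0.07],0.85],[[-0.021,-0.06,-0.021],[0.007,-0.044,-0.093],0.85],[[-0.0266,-0.075,-0.026],[0.009,-0.055,-0.116],0.85]]'

```text
time_s: 88.25
tcp_pos: [480.7, -138.8, 237.8]
orientation: [3.126, -0.18, 0.084]
force: [-0.4, -0.2, 0.5]
width: 0.85
finger_force: 0.0
```

>>> move_arm --motion '[[[0,-0.015,-0.02],[0,0,0],0.85],[[0,-0.03,-0.03],[0,0,0],0.85],[[0,-0.045,-0.035],[0,0,0],0.85],[[0,-0.06,-0.04],[0,0,0],0.85],[[0,-0.06,-0.04],[0,0,0],0.85]]'

```text
time_s: 88.75
tcp_pos: [485.9, -77.8, 277.6]
orientation: [3.127, -0.178, 0.086]
force: [-0.3, -0.5, 0.2]
width: 0.852
finger_force: 0.0
```

Run:
```python
from pk import *
faces(cam('side')); c=cam('top'); save(c,'t11.png'); P=pts(c); mat(c,P); f=c['frame'];x,y,z=P[...,0],P[...,1],P[...,2]
print('gauge top cam',rect(P,(abs(x-440)<70)&(abs(y-394)<80)&(z>50)&(z<70)&(f.min(2)>100)))
```

```text
1 top u -0.5 n range [-2.5 19.8] y [-28.4  17.3]
   front face lean, twist, n at floor [ 5.400e-02  7.000e-03 -9.125e+00] flush would be -9.5 123
2 top u -0.3 n range [ 2.6 23.4] y [-27.   18.7]
   front face lean, twist, n at floor [ 1.5700e-01  1.0000e-03 -1.0957e+01] flush would be -5.5 71
4 top u -1.5 n range [14.5 27.6] y [-26.9  23.2]
   front face lean, twist, n at floor [ 0.168  0.004 -3.562] flush would be 2.5 67
mat [417.4, 383.6, 124.2, 29.1, -53.6, 2.8, 409.0]
gauge top cam [440.2, 394.1, 114.6, 49.1, -53.7, 63.4, 591.0]
```

View pics/t11.png

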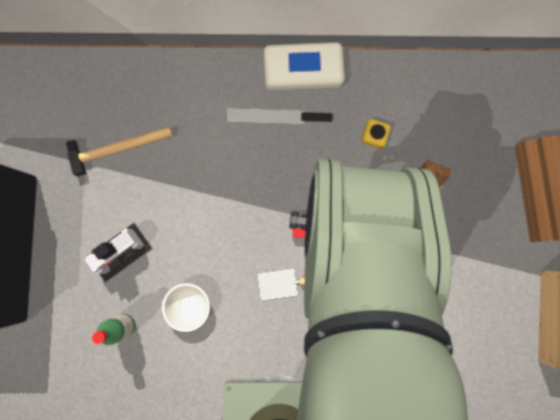

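```bash
python3 -c "
from bench import env
print(env.finish_job())"
```

```text
the job is handed in; nothing more can be done
None
```

I gauged the three staves present (130, 110 and 90 mm; the 150 mm one is missing), racked them in slots 1, 4 and 2 with slot 3 empty, put the gauge back on its mat about 2–3 mm off centre and handed the job in; all three staves are down on the slot floors, but the 110 and 90 mm ones lean about 9° further back than the slots.

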